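# Make up the upgrade kit and the cooling kit

## Robot

A 7-joint arm with a two-finger parallel gripper is mounted at the origin on the work surface. World frame = base frame: x ahead of the robot, y to its left, z up, the work surface at z = 0. Lengths are in m, angles in rad, forces in N, time in s.
With the tool pointing down it reaches from about 0.4 to 0.85 m from the base axis. Payload 4.5 kg.
Tool frame: the origin (TCP) lies midway between the tips of the shut fingers; the grasp point (between the pads) lies 19 mm behind it; z points along the fingers, y is the direction in which the jaws open and shut (so a half turn about z gives the same grasp; the last joint's range is limited). The gripper opens to 88 mm and grips with 3 to 60 N. Pads are 18 mm wide; open, the fingers measure 123 mm over their backs; the gripper's body (75 mm by 187 mm) begins 45 mm behind the grasp point.
Start: joints at [1.302, 0.689, -0.195, 1.565, 0.157, 0.902, -0.215], TCP at [0.186, -0.597, 0.239] pointing down, gripper open.
Joint ranges: [-3.01, 3.01], [-0.46, 2.08], [-1.47, 1.51], [0.13, 2.56], [-1, 4.14], [0.04, 2.09], [-2.66, 2.66]. Speed limits (rad/s): [2.57, 2.57, 3.14, 3.14, 3.14, 3.14, 3.14].

## Interface

Orientations are given as a unit quaternion [x, y, z, w].
In Python, from plant import r gives the robot as it stands.
- The arm moves only by the tool play_rows, never from a script. Its argument "targets" is a list of rows, each an object of numbers: "jaw": the closure, from 0 (fully open) to 1 (shut); "dx", "dy", "dz": the shift along the tool's x, y, z in m; "yaw": the turn about the tool's z in rad. A call has exactly 5 rows; each row shifts and turns the pose as measured when the row begins, along the tool's axes as they then stand; what a row does not reach is not made up. A row lasts 1/10 s, in which the tool goes at most 50 mm and 8.59 degrees, less where a joint would pass 70% of its speed; a pose out of reach is approached as far as the arm can. A call with a gripper value outside its range is refused whole. The fingers move at their own pace and stop on an object; "squeeze" is the grip in N (left out, the last holds). Time passes only in rows, so rows that do not move let the fingers close, or fill a call up. It gives the time, the measured TCP pose, the force and the opening at its end, in the units of the state.
- r.get_state(): the state, without advancing time (a new reading comes with each control period).
- r.snapshot(name): name is "side" or "top"; returns a dict with "frame" (384x512x3 uint8, red, green, blue), "z_map" (384x512 float32, m along the optical axis (not along the pixel's ray), 0 where there is no reading), "mtx" (3x3 intrinsics, pixels), "dist_coeffs" ([k1, k2, p1, p2, k3] as OpenCV has them; the pictures are not rectified), "position" and "orientation" of the camera in the world. Camera axes: x right, y up, looking along -z (the intrinsics and any distortion apply to the point x, -y, -z); pixel columns grow to the right and rows downward; lengths in m; the calibration is good to about 2 mm. A picture is of the moment at which its call begins.
- r.finish_job(): hands the job in, once; it reports no verdict.
The state is a dict: "clock": time; "q": joint angles; "qd": joint speeds; "joint_torque": joint torques, N m; "tool_pos": TCP position; "eef_rot": TCP orientation; "contact_force": force on the tool from outside, world axes, zero at the start; "moment": the same for the moment, N m; "opening": opening from 0.0 (shut) to 1.0 (fully open).
Only numpy, scipy, OpenCV 4.12 (cv2) and the standard library are available. Lean on these libraries where they do the work, as an engineer would, in place of code of your own. Each camera call takes 0.05 s, during which the arm holds its last target.

## Task

Make up the two kits for the next hardware lesson: the memory module, the finned M.2 drive and the yellow screwdriver go in the blue tray, the small chipset cooler and the thermal-paste syringe in the orange tray. Lay each flat part squarely on its own white printed shape, set the screwdriver and the syringe in the notched saddles (centred, either way round), without letting them roll off onto the desk and without dropping anything. Leave the two hard disks where they are.

Things in the scene. Friction and masses are not known exactly. Their poses are not given: they have to be found in the camera images.
- memory: desktop memory module lying flat on the desk, red heat spreader, green board with gold contacts along one long edge; 133 x 34 x 8 mm, 60 g. Origin at the centre of its underside; x along its 133 mm length, y across its 34 mm width, z up.
- m2_drive: M.2 solid-state drive under a black finned heat sink, lying flat on the desk; 80 x 24 x 10 mm. Origin at the centre of its underside; x along its 80 mm length, z up.
- cooler: chipset cooler: square aluminium heat sink with a black 40 mm fan on top, lying on the desk fan up; 40 x 40 x 22 mm. Origin at the centre of its underside; x and y along its sides, z up.
- syringe: thermal-paste syringe, pale grey, 35 g, lying level in the tool rest, axis 37 mm above the desk. Round barrel 16 mm thick from x -44 to 46 mm, black cap (9 mm thick) to x -60, finger flange (26 mm) at x 46 to 48, white plunger to x 72. Origin on the axis; x along it; the body may be turned anyhow about it.
- driver: precision screwdriver, 50 g, lying level in the tool rest, parallel to the syringe and 56 mm beside it, axis 37 mm above the desk. Round yellow handle 16 mm thick from x -40 to 40 mm, steel cap to x -46, blade 4 mm thick to x 75. Origin on the axis at the middle of the handle; x along it; the body may be turned anyhow about it.
- upgrade_tray: blue tray, fixed, 182 (x) x 212 (y) x 14 mm high, walls and floor 3 mm thick. Origin: centre of its underside. Places, all at x 0 and along x: white shape for the memory (135 x 36) at y -58 mm; for the M.2 drive (82 x 26) at y 10; screwdriver saddle at y 68: 5 mm ribs at x -28 and 28, 90 degree V notches 28 mm wide, teeth 29 mm high, ribs 56 mm wide; a handle at home has its axis at z 26 mm.
- cooling_tray: orange kit tray, fixed, of the same size, frame and make as the blue one. White shape for the cooler (42 x 42 mm) at x 0, y -50 mm; syringe saddle at x 0, y 50 mm, like the one in the blue tray, notches running along x, axis of a barrel at home at z 26 mm.
- hard_disk_a: loose 3.5-inch hard disk with a blue band on its label, 147 (x) x 102 (y) x 26 mm, 0.6 kg; leave alone. Origin at the centre of its underside.
- hard_disk_b: loose 3.5-inch hard disk with a black band on its label, 147 (x) x 102 (y) x 26 mm, 0.6 kg; leave alone. Origin at the centre of its underside.
- rest: black saw-tooth tool rest, fixed: base plate 78 (x) x 116 (y) x 6 mm, two ribs 5 mm thick at x -28 and 28 mm with open 90 degree V notches at y -28, 0 and 28 mm, teeth 40 mm high. Origin: centre of its underside. The syringe and the screwdriver lie along its x in the notches at y -28 and 28, either one in either; between the ribs 51 mm are free: grip there.
Things that resemble listed ones, but are neither listed nor needed, are in the scene too. Of the things like the driver, leave any that is brown or red; of the rest the smaller one is meant.

How it is judged:
By the outcome, as a careful person would: the job done as asked, in the order asked, and still so for the second after the job is handed in, with the robot touching nothing.
It also fails if it takes over 112 s, if anything falls off the work surface, if the arm or the gripper's body presses on something with over 40 N, if the wrist force passes 120 N, or if a joint passes its speed limit or range.

## Working session

There is one attempt and no reset: what is moved stays moved. The work goes in short steps, Python scripts to look and compute and a tool call to move; the robot and the scene stay as the last step left them, time stands still between calls to the robot, and variables do not carry over. Pictures are saved under pics/ and viewed, and the job is handed in when it is done.

Besides the shell and the picture viewer there is one more tool, called after ">>>" by a JSON object that holds its "name" and its "arguments", one argument or row to a line. play_rows: Moves the arm, as the interface text tells. Its arguments: {"type":"object","properties":{"targets":{"type":"array"},"squeeze":{"type":"number"}},"required":["targets"]}

```bash
ls; mkdir -p pics
cat > h.py <<'E'
import numpy as np, cv2, pickle
from scipy.spatial.transform import Rotation as R
def snap(n,tag):
    from plant import r
    s=r.snapshot(n); pickle.dump(s,open(f'pics/{tag}.pkl','wb'))
    cv2.imwrite(f'pics/{tag}.png',cv2.cvtColor(s['frame'],cv2.COLOR_RGB2BGR)); return s
def load(tag): return pickle.load(open(f'pics/{tag}.pkl','rb'))
def rays(s,px):
    px=np.asarray(px,float).reshape(-1,1,2)
    u=cv2.undistortPoints(px,np.array(s['mtx']),np.array(s['dist_coeffs'])).reshape(-1,2)
    d=np.c_[u[:,0],-u[:,1],-np.ones(len(u))]
    return R.from_quat(s['orientation']).apply(d)
def plane(s,px,z):
    d=rays(s,px); p=np.array(s['position']); t=(z-p[2])/d[:,2]
    return p+d*t[:,None]
def cloud(s):
    h,w=s['z_map'].shape
    vv,uu=np.mgrid[0:h,0:w]
    d=rays(s,np.c_[uu.ravel(),vv.ravel()])
    return (np.array(s['position'])+d*s['z_map'].reshape(-1,1)).reshape(h,w,3)
E
python3 - <<'E'
from h import *
from plant import r
for n in('top','side'):
    s=snap(n,n+'0'); print(n,s['position'],s['orientation'],s['mtx'],s['dist_coeffs'])
print(r.get_state())
E
```

```text
pics
top [ 0.25676279 -0.01706779  1.23802644] [-0.05738219  0.04864498  0.70922528 -0.70095682] [[450.01915394   0.         257.36760862]
 [  0.         450.01915394 190.33287803]
 [  0.           0.           1.        ]] [-0.02668992  0.          0.          0.          0.        ]
side [-0.32992477  1.00064727  0.85278381] [-0.1549316   0.4544082   0.82908808 -0.28656997] [[480.43244963   0.         265.43478891]
 [  0.         480.43244963 187.98585189]
 [  0.           0.           1.        ]] [-0.18652754  0.          0.          0.          0.        ]
{'clock': 0.1, 'q': array([ 1.30176792,  0.6898968 , -0.19453794,  1.56621807,  0.15727726,
        0.90253628, -0.21514036]), 'qd': array([-0.00104123, -0.00197782, -0.00011574, -0.00401557, -0.00053108,
        0.00053614, -0.0004699 ]), 'joint_torque': array([-2.79348795e-03, -5.28505683e+01, -1.27112478e+00, -1.53836346e+01,
       -5.25043742e-02,  2.02234085e-03,  3.09482573e-05]), 'tool_pos': array([ 0.18618911, -0.59602478,  0.23799862]), 'eef_rot': array([ 9.88555926e-01,  1.50852528e-01, -1.73949769e-04, -8.16173275e-04]), 'contact_force': array([ 0.44106219,  0.62105053, -0.14969623]), 'moment': array([ 0.00236101, -0.01597771,  0.01491176]), 'opening': 0.9988937413665113}
```

View pics/top0.png

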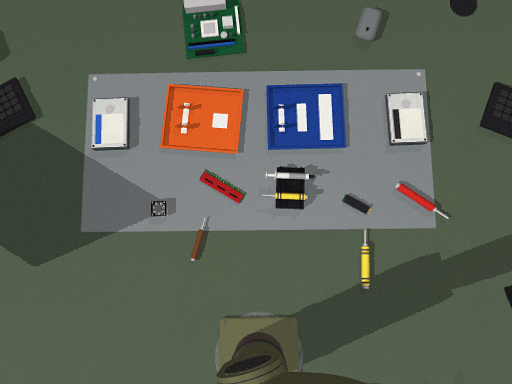

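View pics/side0.png

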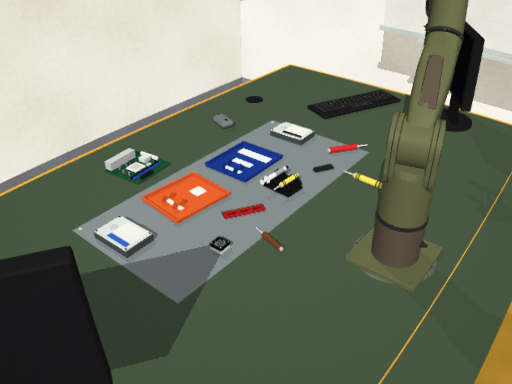

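Run:
```python
from h import *
s=load('top0'); im=cv2.cvtColor(s['frame'],cv2.COLOR_RGB2BGR)
c=im[150:300,140:460]; cv2.imwrite('pics/c1.png',cv2.resize(c,None,fx=2.5,fy=2.5,interpolation=cv2.INTER_CUBIC))
c=im[75:160,155:355]; cv2.imwrite('pics/c2.png',cv2.resize(c,None,fx=4,fy=4,interpolation=cv2.INTER_CUBIC))
P=cloud(s)
for n,(u,v) in dict(ram=(220,186),m2=(357,204),cool=(158,208),syr=(290,176),drv=(290,196),big=(365,265),desk=(250,210),rimO=(203,88),floorO=(200,140),floorB=(310,140)).items(): print(n,P[v,u].round(4), plane(s,[(u,v)],0)[0].round(4))
```

```text
ram [0.4559 0.1004 0.0107] [0.4576 0.1014 0.    ]
m2 [ 0.4014 -0.2761  0.0082] [ 0.4023 -0.2778  0.    ]
cool [0.3954 0.2685 0.0226] [0.398  0.2738 0.    ]
syr [ 0.4751 -0.0915  0.0454] [ 0.4834 -0.0943  0.    ]
drv [ 0.4207 -0.0903  0.0459] [ 0.427  -0.0931  0.    ]
big [ 0.2359 -0.2882  0.0193] [ 0.2356 -0.2924  0.    ]
desk [ 0.3894  0.0183 -0.0009] [0.3893 0.0182 0.    ]
rimO [0.7389 0.1491 0.0162] [0.7453 0.1513 0.    ]
floorO [0.5892 0.1577 0.0053] [0.5906 0.1585 0.    ]
floorB [ 0.5852 -0.1527  0.0034] [ 0.5861 -0.1531  0.    ]
```

View pics/c1.png

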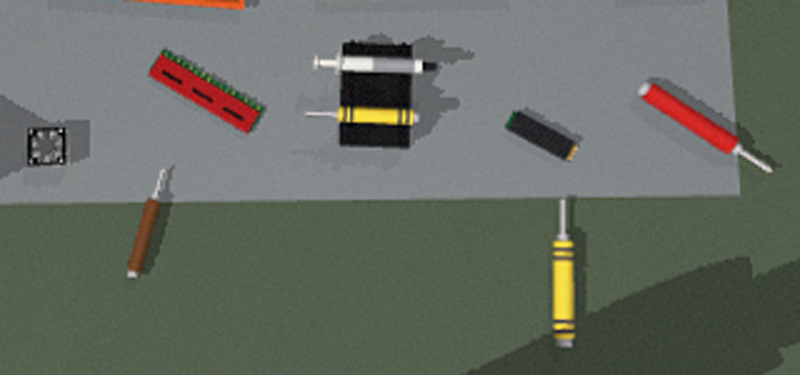

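View pics/c2.png

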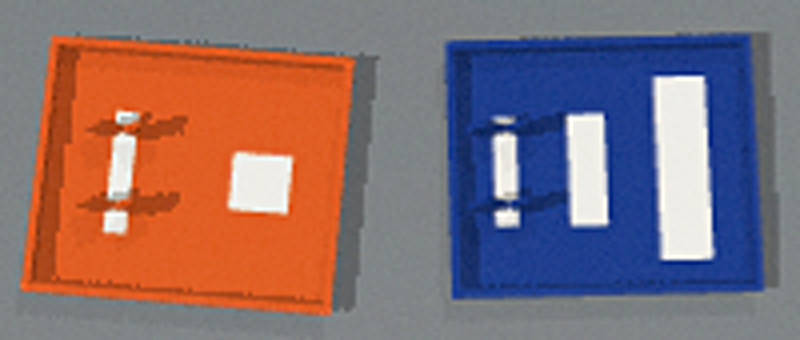

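```bash
cat > m.py <<'E'
from h import *
def comp(mask,box):
    m=np.zeros(mask.shape,np.uint8); u0,v0,u1,v1=box; m[v0:v1,u0:u1]=mask[v0:v1,u0:u1]
    n,l,st,c=cv2.connectedComponentsWithStats(m); i=1+np.argmax(st[1:,4]); return l==i
def rect(s,mask,z):
    v,u=np.nonzero(mask); P=plane(s,np.c_[u,v],z)[:,:2]
    c=P.mean(0); q=(P-c); w,V=np.linalg.eigh(q.T@q)
    a=V[:,1]; (rc,wh,ang)=cv2.minAreaRect((P*1000).astype(np.float32))
    return dict(n=len(P),cent=(c*1000).round(1),pca=np.degrees(np.arctan2(a[1],a[0])).round(1),rc=np.round(rc,1),wh=np.round(wh,1),ang=round(ang,1))
E
python3 - <<'E'
from m import *
s=load('top0'); f=s['frame']; hsv=cv2.cvtColor(f,cv2.COLOR_RGB2HSV); H,S,V=[hsv[...,i].astype(int) for i in range(3)]
Z=cloud(s)[...,2]
white=(V>180)&(S<40)
for n,b in dict(memshape=(315,90,338,145),m2shape=(294,98,312,138),coolshape=(208,108,234,133)).items(): print(n,rect(s,comp(white,b),.003))
blue=(H>105)&(H<130)&(S>120)&(V>50)|((V>150))
k=np.ones((5,5),np.uint8)
for n,m,b in(('blueT',(H>105)&(H<130)&(S>150),(258,78,352,156)),('orT',(H<18)&(S>150),(155,78,250,160))):
    m=comp(m,b).astype(np.uint8); m=cv2.morphologyEx(m,cv2.MORPH_CLOSE,np.ones((15,15),np.uint8)); print(n,rect(s,m>0,.014))
red=((H<8)|(H>172))&(S>120)&(V>60)
print('ram red',rect(s,comp(red,(190,160,255,212)),.008))
green=((H>35)&(H<85)&(S>60))|red
print('ram all',rect(s,comp(green,(190,160,255,212)),.008))
m=comp((V<90),(338,190,378,218)); print('m2 dark',rect(s,m,.010))
m=comp((V<75)|((S>70)),(338,190,378,218)); print('m2 +',rect(s,m,.010))
m=comp((Z>.015),(140,195,180,225)); print('cool',rect(s,m,.022))
yel=(H>20)&(H<35)&(S>120)&(V>100)
print('drv',rect(s,comp(yel,(260,185,320,207)),.040))
m=comp((Z>.036)&(V>120),(255,165,325,184)); print('syr',rect(s,m,.040))
m=comp((Z>.036),(255,165,325,184)); print('syr',rect(s,m,.040))
vis=np.zeros_like(f)
c=cv2.resize(cv2.cvtColor(f,cv2.COLOR_RGB2BGR)[195:225,140:180],None,fx=8,fy=8,interpolation=0); c2=cv2.resize(cv2.cvtColor(f,cv2.COLOR_RGB2BGR)[188:218,338:378],None,fx=8,fy=8,interpolation=0)
c3=cv2.resize(cv2.cvtColor(f,cv2.COLOR_RGB2BGR)[160:213,255:325],None,fx=9,fy=6,interpolation=0)
cv2.imwrite('pics/c3.png',np.vstack([np.hstack([c,c2])[:, :630],c3]))
E
```

```text
memshape {'n': 584, 'cent': array([ 653.1, -198.4]), 'pca': np.float64(-179.7), 'rc': array([ 654.1, -198.4]), 'wh': array([133.7,  36. ]), 'ang': 0.5}
m2shape {'n': 242, 'cent': array([ 653. , -130.6]), 'pca': np.float64(-178.3), 'rc': array([ 653.2, -130.5]), 'wh': array([25.6, 76.8]), 'ang': 89.2}
coolshape {'n': 196, 'cent': array([646.9, 102.2]), 'pca': np.float64(-152.7), 'rc': array([647. , 102.7]), 'wh': array([40.5, 40.5]), 'ang': 84.5}
blueT {'n': 4918, 'cent': array([ 652. , -140.3]), 'pca': np.float64(89.7), 'rc': array([ 653.2, -140.3]), 'wh': array([187.7, 216.9]), 'ang': 0.7}
orT {'n': 4957, 'cent': array([650.2, 151.9]), 'pca': np.float64(84.4), 'rc': array([651.4, 152.2]), 'wh': array([218.2, 189.1]), 'ang': 84.5}
ram red {'n': 430, 'cent': array([453.2,  97.3]), 'pca': np.float64(58.6), 'rc': array([453.3,  97.7]), 'wh': array([128.7,  27.3]), 'ang': 58.6}
ram all {'n': 529, 'cent': array([455.3,  95. ]), 'pca': np.float64(58.5), 'rc': array([456. ,  95.5]), 'wh': array([133.4,  34.4]), 'ang': 58.3}
m2 dark {'n': 248, 'cent': array([ 402.5, -272.4]), 'pca': np.float64(60.5), 'rc': array([ 403.1, -272. ]), 'wh': array([73.8, 25.9]), 'ang': 60.1}
m2 + {'n': 251, 'cent': array([ 401.6, -273.7]), 'pca': np.float64(60.8), 'rc': array([ 401.5, -273.8]), 'wh': array([79. , 23.7]), 'ang': 62.1}
cool {'n': 173, 'cent': array([395.3, 268.4]), 'pca': np.float64(73.6), 'rc': array([395.4, 267.3]), 'wh': array([39.4, 41.2]), 'ang': 1.1}
drv {'n': 111, 'cent': array([422.1, -90.2]), 'pca': np.float64(85.5), 'rc': array([422.2, -90.5]), 'wh': array([48.9, 15.8]), 'ang': 84.8}
syr {'n': 214, 'cent': array([477.6, -87.4]), 'pca': np.float64(86.6), 'rc': array([478.2, -83.7]), 'wh': array([114.7,  17.4]), 'ang': 84.0}
syr {'n': 251, 'cent': array([477.8, -94.1]), 'pca': np.float64(87.5), 'rc': array([481.7, -91.9]), 'wh': array([130.1,  24.3]), 'ang': 86.8}
```

View pics/c3.png

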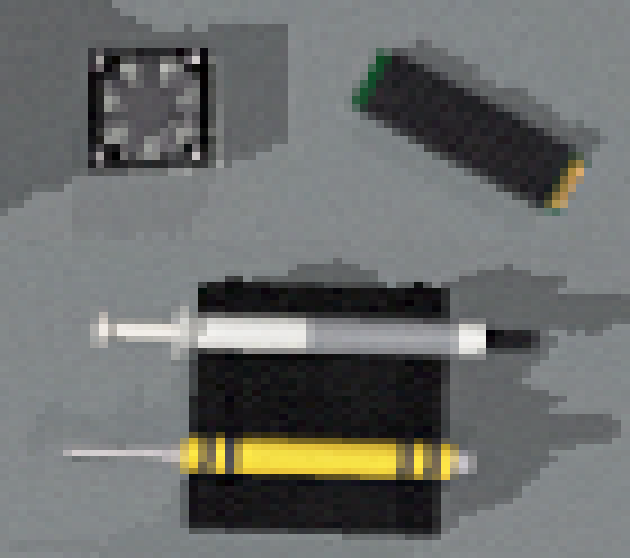

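Driver candidates in the top view are:
- small yellow at (290,196), lying in the rest
- larger yellow at (365,262), loose
- brown at (200,240)
- red at (418,198)

Brown and red are excluded. Of the two yellow ones, the smaller is in the rest, and crop c1 confirms it: handle about 80 mm against a clearly larger loose one. There is one red memory module at (222,186), one finned M.2 at (357,204) and one cooler at (158,208).

```bash
cat > plan.py <<'E'
import sys; from h import *; from plant import r
st=r.get_state(); p=np.array(st['tool_pos']); M=R.from_quat(st['eef_rot']).as_matrix()
phi=np.degrees(np.arctan2(M[1,0],M[0,0]))
print('t%.2f'%st['clock'],'tcp',(p*1000).round(1),'phi %.2f'%phi,'tilt',M[:2,2].round(4),'open %.1f'%(st['opening']*88),'F',np.round(st['contact_force'],1),'q7 %.2f'%st['q'][6])
if len(sys.argv)>1:
    g=np.array([float(a) for a in sys.argv[1:4]]); d=(float(sys.argv[4])-phi+90)%180-90
    if len(sys.argv)>5: d=float(sys.argv[5])+d
    D=g-p*1000; N=int(np.ceil(max(np.linalg.norm(D)/44,abs(d)/8.2,1)))
    if len(sys.argv)>6: N=int(sys.argv[6])
    print('delta',D.round(1),'deg',round(d,2),'N',N)
    for i in range(N):
        a=np.radians(phi+d*i/N); s=D/N
        dx=s[0]*np.cos(a)+s[1]*np.sin(a); dy=s[0]*np.sin(a)-s[1]*np.cos(a)
        print('{"dx":%.4f,"dy":%.4f,"dz":%.4f,"yaw":%.3f}'%(dx/1000,dy/1000,-s[2]/1000,-np.radians(d/N)))
E
python3 plan.py 456 96 120 58.5
python3 - <<'E'
from h import *
s=load('top0')
print(plane(s,[(261.9,195.3),(307.8,197.2),(265.2,175),(315,176.7)],.037).round(4))
s=s
E
```

```text
t0.10 tcp [ 186.2 -596.   238. ] phi 17.35 tilt [-0.0006  0.0016] open 87.9 F [ 0.4  0.6 -0.1] q7 -0.22
delta [ 269.8  692.  -118. ] deg 41.15 N 18
{"dx":0.0258,"dy":-0.0322,"dz":0.0066,"yaw":-0.040}
{"dx":0.0270,"dy":-0.0312,"dz":0.0066,"yaw":-0.040}
{"dx":0.0283,"dy":-0.0301,"dz":0.0066,"yaw":-0.040}
{"dx":0.0294,"dy":-0.0289,"dz":0.0066,"yaw":-0.040}
{"dx":0.0306,"dy":-0.0277,"dz":0.0066,"yaw":-0.040}
{"dx":0.0316,"dy":-0.0265,"dz":0.0066,"yaw":-0.040}
{"dx":0.0327,"dy":-0.0252,"dz":0.0066,"yaw":-0.040}
{"dx":0.0337,"dy":-0.0239,"dz":0.0066,"yaw":-0.040}
{"dx":0.0346,"dy":-0.0225,"dz":0.0066,"yaw":-0.040}
{"dx":0.0355,"dy":-0.0211,"dz":0.0066,"yaw":-0.040}
{"dx":0.0363,"dy":-0.0197,"dz":0.0066,"yaw":-0.040}
{"dx":0.0370,"dy":-0.0182,"dz":0.0066,"yaw":-0.040}
{"dx":0.0377,"dy":-0.0167,"dz":0.0066,"yaw":-0.040}
{"dx":0.0384,"dy":-0.0152,"dz":0.0066,"yaw":-0.040}
{"dx":0.0389,"dy":-0.0137,"dz":0.0066,"yaw":-0.040}
{"dx":0.0394,"dy":-0.0121,"dz":0.0066,"yaw":-0.040}
{"dx":0.0399,"dy":-0.0105,"dz":0.0066,"yaw":-0.040}
{"dx":0.0403,"dy":-0.0089,"dz":0.0066,"yaw":-0.040}
[[ 0.4248 -0.0152  0.037 ]
 [ 0.4181 -0.1386  0.037 ]
 [ 0.4803 -0.0249  0.037 ]
 [ 0.4738 -0.1597  0.037 ]]
```

>>> {"name": "play_rows", "arguments": {
  "targets": [
    {"jaw": 0.4, "dx": 0.026, "dy": -0.032, "dz": 0, "yaw": -0.04},
    {"jaw": 0.4, "dx": 0.027, "dy": -0.031, "dz": 0, "yaw": -0.04},
    {"jaw": 0.4, "dx": 0.028, "dy": -0.03, "dz": 0, "yaw": -0.04},
    {"jaw": 0.4, "dx": 0.03, "dy": -0.029, "dz": 0, "yaw": -0.04},
    {"jaw": 0.4, "dx": 0.031, "dy": -0.028, "dz": 0, "yaw": -0.04}
  ],
  "squeeze": 20
}}

```text
clock: 0.6
tool_pos: [0.2596, -0.4026, 0.2352]
eef_rot: [0.969, 0.247, -0.002, -0.0]
contact_force: [1.3, 0.9, -0.3]
opening: 0.606
```

>>> {"name": "play_rows", "arguments": {
  "targets": [
    {"jaw": 0.4, "dx": 0.032, "dy": -0.026, "dz": 0, "yaw": -0.04},
    {"jaw": 0.4, "dx": 0.033, "dy": -0.025, "dz": 0, "yaw": -0.04},
    {"jaw": 0.4, "dx": 0.034, "dy": -0.024, "dz": 0, "yaw": -0.04},
    {"jaw": 0.4, "dx": 0.035, "dy": -0.022, "dz": 0, "yaw": -0.04},
    {"jaw": 0.4, "dx": 0.036, "dy": -0.021, "dz": 0, "yaw": -0.04}
  ]
}}

```text
clock: 1.1
tool_pos: [0.3382, -0.202, 0.2346]
eef_rot: [0.938, 0.345, -0.001, -0.001]
contact_force: [1.3, 0.2, 0.1]
opening: 0.6
```

```bash
python3 plan.py 456 96 100 58.5
```

```text
t1.10 tcp [ 338.2 -202.   234.6] phi 40.40 tilt [-0.0032  0.0004] open 52.8 F [1.3 0.2 0.1] q7 -0.70
delta [ 117.8  298.  -134.6] deg 18.1 N 8
{"dx":0.0354,"dy":-0.0188,"dz":0.0168,"yaw":-0.039}
{"dx":0.0361,"dy":-0.0174,"dz":0.0168,"yaw":-0.039}
{"dx":0.0367,"dy":-0.0160,"dz":0.0168,"yaw":-0.039}
{"dx":0.0373,"dy":-0.0145,"dz":0.0168,"yaw":-0.039}
{"dx":0.0379,"dy":-0.0130,"dz":0.0168,"yaw":-0.039}
{"dx":0.0384,"dy":-0.0115,"dz":0.0168,"yaw":-0.039}
{"dx":0.0388,"dy":-0.0100,"dz":0.0168,"yaw":-0.039}
{"dx":0.0392,"dy":-0.0085,"dz":0.0168,"yaw":-0.039}
```

>>> {"name": "play_rows", "arguments": {
  "targets": [
    {"jaw": 0.4, "dx": 0.036, "dy": -0.019, "dz": 0.015, "yaw": -0.04},
    {"jaw": 0.4, "dx": 0.037, "dy": -0.017, "dz": 0.017, "yaw": -0.04},
    {"jaw": 0.4, "dx": 0.038, "dy": -0.016, "dz": 0.017, "yaw": -0.04},
    {"jaw": 0.4, "dx": 0.038, "dy": -0.015, "dz": 0.017, "yaw": -0.04},
    {"jaw": 0.4, "dx": 0.038, "dy": -0.013, "dz": 0.017, "yaw": -0.04}
  ]
}}

```text
clock: 1.6
tool_pos: [0.4175, -0.0055, 0.1504]
eef_rot: [0.898, 0.44, 0.001, 0.001]
contact_force: [1.0, -0.1, 0.2]
opening: 0.602
```

>>> {"name": "play_rows", "arguments": {
  "targets": [
    {"jaw": 0.4, "dx": 0.038, "dy": -0.012, "dz": 0.017, "yaw": -0.04},
    {"jaw": 0.4, "dx": 0.039, "dy": -0.01, "dz": 0.017, "yaw": -0.04},
    {"jaw": 0.4, "dx": 0.039, "dy": -0.009, "dz": 0.017, "yaw": -0.04},
    {"jaw": 0.4, "dx": 0.0, "dy": 0, "dz": 0.0, "yaw": 0},
    {"jaw": 0.4, "dx": 0, "dy": 0, "dz": 0, "yaw": 0}
  ]
}}

```text
clock: 2.1
tool_pos: [0.4616, 0.1199, 0.094]
eef_rot: [0.866, 0.501, 0.002, -0.0]
contact_force: [0.0, -0.3, 0.5]
opening: 0.601
```

```bash
python3 plan.py 456 96 40 58.5
python3 - <<'E'
from h import *
snap('side','side1');s=snap('top','top1')
im=cv2.imread('pics/top1.png')[140:240,170:270]; im2=cv2.imread('pics/side1.png')[150:290,170:310]
cv2.imwrite('pics/c4.png',np.hstack([cv2.resize(im,(400,400)),cv2.resize(im2,(400,400))]))
E
```

```text
t2.10 tcp [461.6 119.9  94. ] phi 60.10 tilt [0.0025 0.0021] open 52.9 F [ 0.  -0.3  0.5] q7 -1.20
delta [ -5.6 -23.9 -54. ] deg -1.6 N 2
{"dx":-0.0118,"dy":0.0035,"dz":0.0270,"yaw":0.014}
{"dx":-0.0117,"dy":0.0037,"dz":0.0270,"yaw":0.014}
```

View pics/c4.png

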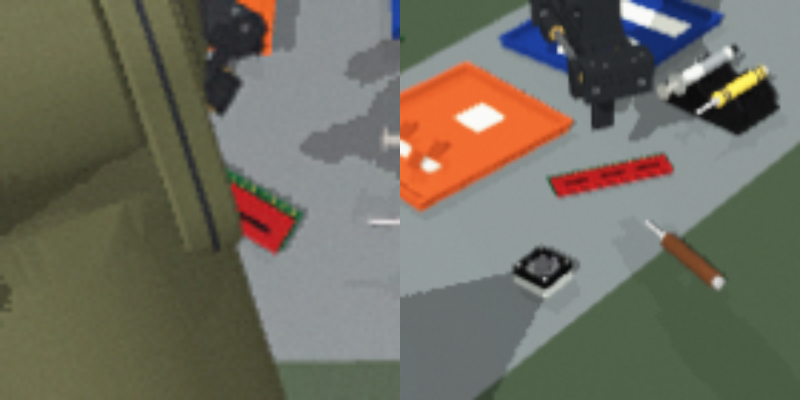

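Run:
```python
from m import *
s=load('side0'); f=s['frame']; hsv=cv2.cvtColor(f,cv2.COLOR_RGB2HSV); H,S,V=[hsv[...,i].astype(int) for i in range(3)]
red=((H<8)|(H>172))&(S>120)&(V>60)
g=((H>35)&(H<85)&(S>60))|red
for z in(.004,.008): print('ram',rect(s,comp(g,(215,200,272,222)),z))
white=(V>180)&(S<40)
for n,b in dict(memshape=(232,145,275,168),coolshape=(186,180,210,200)).items(): print(n,rect(s,comp(white,b),.003))
```

```text
ram {'n': 298, 'cent': array([457.5,  98.4]), 'pca': np.float64(58.7), 'rc': array([457.7,  97.7]), 'wh': array([132.3,  36.7]), 'ang': 58.7}
ram {'n': 298, 'cent': array([453.8, 102.6]), 'pca': np.float64(58.7), 'rc': array([454. , 101.9]), 'wh': array([131.6,  36.5]), 'ang': 58.7}
memshape {'n': 182, 'cent': array([ 657.1, -198.8]), 'pca': np.float64(-179.6), 'rc': array([ 657.9, -199.2]), 'wh': array([136.8,  37.1]), 'ang': 0.9}
coolshape {'n': 81, 'cent': array([649.1, 102.5]), 'pca': np.float64(76.4), 'rc': array([649.3, 102.2]), 'wh': array([39.8, 37.7]), 'ang': 83.5}
```

>>> {"name": "play_rows", "arguments": {
  "targets": [
    {"jaw": 0.4, "dx": -0.012, "dy": 0.004, "dz": 0.026, "yaw": 0.014},
    {"jaw": 0.4, "dx": -0.012, "dy": 0.004, "dz": 0.02, "yaw": 0.014},
    {"jaw": 0.4, "dx": 0, "dy": 0, "dz": 0.0, "yaw": 0},
    {"jaw": 0.4, "dx": 0.0, "dy": 0, "dz": 0.0, "yaw": 0},
    {"jaw": 0.4, "dx": 0, "dy": 0, "dz": 0, "yaw": 0}
  ]
}}

```text
clock: 2.7
tool_pos: [0.4579, 0.0889, 0.0511]
eef_rot: [0.875, 0.483, 0.004, 0.001]
contact_force: [0.1, 0.3, 0.6]
opening: 0.601
```

```bash
python3 plan.py 456 96 3 58.5
```

```text
t2.70 tcp [457.9  88.9  51.1] phi 57.80 tilt [0.008  0.0021] open 52.9 F [0.1 0.3 0.6] q7 -1.21
delta [ -1.9   7.1 -48.1] deg 0.7 N 2
{"dx":0.0025,"dy":-0.0027,"dz":0.0241,"yaw":-0.006}
{"dx":0.0025,"dy":-0.0027,"dz":0.0241,"yaw":-0.006}
```

>>> {"name": "play_rows", "arguments": {
  "targets": [
    {"jaw": 0.4, "dx": 0.003, "dy": -0.003, "dz": 0.012, "yaw": -0.006},
    {"jaw": 0.4, "dx": 0.002, "dy": -0.002, "dz": 0.012, "yaw": -0.006},
    {"jaw": 0.4, "dx": 0, "dy": 0, "dz": 0.008, "yaw": 0},
    {"jaw": 0.4, "dx": 0.0, "dy": 0, "dz": 0.003, "yaw": 0},
    {"jaw": 0.4, "dx": 0, "dy": 0, "dz": 0, "yaw": 0}
  ]
}}

```text
clock: 3.2
tool_pos: [0.4595, 0.1002, 0.0176]
eef_rot: [0.871, 0.49, 0.007, 0.0]
contact_force: [0.6, 0.1, 0.3]
opening: 0.6
```

```bash
python3 plan.py 456 96 3 58.5 ; python3 -c "
from h import *
snap('side','side2')
im=cv2.imread('pics/side2.png')[170:240,190:300]; cv2.imwrite('pics/c5.png',cv2.resize(im,(770,490)))"
```

```text
t3.20 tcp [459.5 100.2  17.6] phi 58.73 tilt [0.012  0.0065] open 52.8 F [0.6 0.1 0.3] q7 -1.54
delta [ -3.5  -4.2 -14.6] deg -0.23 N 1
{"dx":-0.0054,"dy":-0.0008,"dz":0.0146,"yaw":0.004}
```

View pics/c5.png

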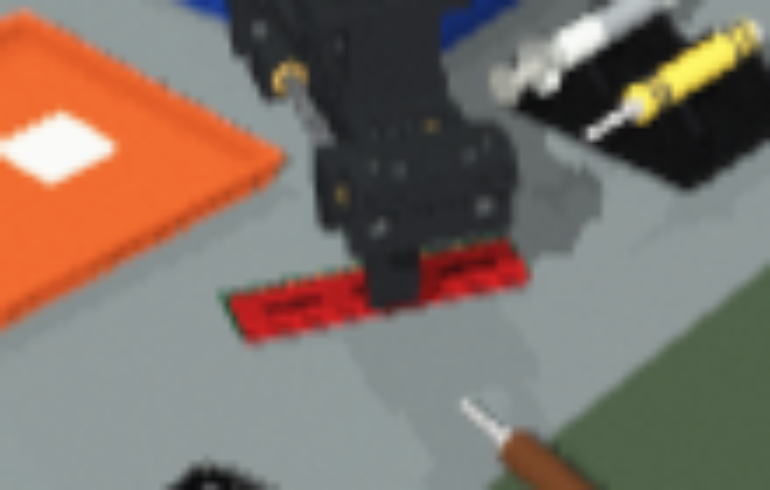

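>>> {"name": "play_rows", "arguments": {
  "targets": [
    {"jaw": 0.4, "dx": -0.005, "dy": -0.001, "dz": 0.005, "yaw": 0.004},
    {"jaw": 0.4, "dx": 0.0, "dy": 0.0, "dz": 0.005, "yaw": 0},
    {"jaw": 0.4, "dx": 0, "dy": 0, "dz": 0.002, "yaw": 0},
    {"jaw": 0.4, "dx": 0.0, "dy": 0, "dz": 0.0, "yaw": 0},
    {"jaw": 0.4, "dx": 0, "dy": 0, "dz": 0, "yaw": 0}
  ]
}}

```text
clock: 3.75
tool_pos: [0.4586, 0.0994, 0.0095]
eef_rot: [0.872, 0.489, 0.007, -0.001]
contact_force: [0.0, 0.1, -0.9]
opening: 0.6
```

```bash
python3 plan.py 456 96 3 58.5
```

```text
t3.75 tcp [458.6  99.4   9.5] phi 58.56 tilt [0.0112 0.0081] open 52.8 F [ 0.   0.1 -0.9] q7 -2.07
delta [-2.6 -3.4 -6.5] deg -0.06 N 1
{"dx":-0.0043,"dy":-0.0004,"dz":0.0065,"yaw":0.001}
```

```bash
python3 -c "
from plant import r
s=r.get_state(); print(s['q'].round(3),s['qd'].round(3),s['joint_torque'].round(1))"
```

```text
[-0.273  0.936 -0.058  2.178  1.218  0.045 -2.073] [ 0.001 -0.002 -0.008 -0.     0.012  0.005 -0.011] [  0.  -47.9   0.8  -0.7   0.1  -0.1  -0.1]
```

>>> {"name": "play_rows", "arguments": {
  "targets": [
    {"jaw": 0.4, "dx": -0.004, "dy": 0, "dz": 0.004, "yaw": 0.0},
    {"jaw": 0.4, "dx": 0.0, "dy": 0.0, "dz": 0.002, "yaw": 0},
    {"jaw": 0.4, "dx": 0, "dy": 0, "dz": 0.0, "yaw": 0},
    {"jaw": 0.4, "dx": 0.0, "dy": 0, "dz": 0.0, "yaw": 0},
    {"jaw": 0.4, "dx": 0, "dy": 0, "dz": 0, "yaw": 0}
  ]
}}

```text
clock: 4.25
tool_pos: [0.4579, 0.0979, 0.0059]
eef_rot: [0.872, 0.489, 0.008, -0.0]
contact_force: [0.0, -0.2, 0.2]
opening: 0.599
```

```bash
python3 plan.py 456 96 3 58.5;  python3 -c "
from plant import r
s=r.get_state(); print(s['q'].round(3),s['qd'].round(3))"
```

```text
t4.25 tcp [457.9  97.9   5.9] phi 58.50 tilt [0.0129 0.0083] open 52.7 F [ 0.  -0.2  0.2] q7 -2.37
delta [-1.9 -1.9 -2.9] deg -0.0 N 1
{"dx":-0.0026,"dy":-0.0007,"dz":0.0029,"yaw":0.000}
[-0.268  0.944 -0.061  2.182  1.521  0.045 -2.374] [-0.001 -0.004  0.    -0.001 -0.035 -0.     0.032]
```

>>> {"name": "play_rows", "arguments": {
  "targets": [
    {"jaw": 0.4, "dx": 0, "dy": 0, "dz": -0.015, "yaw": 0.0},
    {"jaw": 0.4, "dx": 0.0, "dy": 0.0, "dz": -0.015, "yaw": 0.1},
    {"jaw": 0.4, "dx": 0, "dy": 0, "dz": 0.0, "yaw": 0.14},
    {"jaw": 0.4, "dx": 0.0, "dy": 0, "dz": 0.0, "yaw": 0.14},
    {"jaw": 0.4, "dx": 0, "dy": 0, "dz": 0, "yaw": 0.14}
  ]
}}

```text
clock: 4.75
tool_pos: [0.4582, 0.0981, 0.034]
eef_rot: [0.971, 0.239, 0.008, -0.003]
contact_force: [-0.1, 0.7, 0.2]
opening: 0.599
```

```bash
sed -i "s/'q7 %.2f'%st\['q'\]\[6\]/'q',st['q'].round(2)/" plan.py; python3 plan.py
```

```text
t4.75 tcp [458.2  98.1  34. ] phi 27.67 tilt [0.0147 0.0095] open 52.7 F [-0.1  0.7  0.2] q [-0.22  0.88 -0.15  2.18  1.02  0.13 -2.41]
```

>>> {"name": "play_rows", "arguments": {
  "targets": [
    {"jaw": 0.4, "dx": 0, "dy": 0, "dz": -0.01, "yaw": 0.14},
    {"jaw": 0.4, "dx": 0.0, "dy": 0.0, "dz": -0.01, "yaw": 0.14},
    {"jaw": 0.4, "dx": 0, "dy": 0, "dz": 0.0, "yaw": 0.14},
    {"jaw": 0.4, "dx": 0.0, "dy": 0, "dz": 0.0, "yaw": 0.14},
    {"jaw": 0.4, "dx": 0, "dy": 0, "dz": 0, "yaw": 0.14}
  ]
}}

```text
clock: 5.25
tool_pos: [0.4577, 0.0983, 0.0556]
eef_rot: [0.992, -0.123, 0.007, -0.006]
contact_force: [-0.3, 0.0, 0.8]
opening: 0.596
```

```bash
python3 plan.py
```

```text
t5.25 tcp [457.7  98.3  55.6] phi -14.19 tilt [0.0145 0.0111] open 52.5 F [-0.3  0.   0.8] q [-0.25  0.84 -0.09  2.18  0.5   0.13 -2.63]
```

```bash
python3 plan.py 530 120 130 238.5 180 32 | head -30
```

```text
t5.25 tcp [457.7  98.3  55.6] phi -14.19 tilt [0.0145 0.0111] open 52.5 F [-0.3  0.   0.8] q [-0.25  0.84 -0.09  2.18  0.5   0.13 -2.63]
delta [72.3 21.7 74.4] deg 252.69 N 32
{"dx":0.0020,"dy":-0.0012,"dz":-0.0023,"yaw":-0.138}
{"dx":0.0022,"dy":-0.0009,"dz":-0.0023,"yaw":-0.138}
{"dx":0.0023,"dy":-0.0006,"dz":-0.0023,"yaw":-0.138}
{"dx":0.0023,"dy":-0.0003,"dz":-0.0023,"yaw":-0.138}
{"dx":0.0024,"dy":0.0000,"dz":-0.0023,"yaw":-0.138}
{"dx":0.0023,"dy":0.0004,"dz":-0.0023,"yaw":-0.138}
{"dx":0.0023,"dy":0.0007,"dz":-0.0023,"yaw":-0.138}
{"dx":0.0021,"dy":0.0010,"dz":-0.0023,"yaw":-0.138}
{"dx":0.0020,"dy":0.0013,"dz":-0.0023,"yaw":-0.138}
{"dx":0.0018,"dy":0.0015,"dz":-0.0023,"yaw":-0.138}
{"dx":0.0016,"dy":0.0018,"dz":-0.0023,"yaw":-0.138}
{"dx":0.0013,"dy":0.0020,"dz":-0.0023,"yaw":-0.138}
{"dx":0.0010,"dy":0.0021,"dz":-0.0023,"yaw":-0.138}
{"dx":0.0007,"dy":0.0022,"dz":-0.0023,"yaw":-0.138}
{"dx":0.0004,"dy":0.0023,"dz":-0.0023,"yaw":-0.138}
{"dx":0.0001,"dy":0.0024,"dz":-0.0023,"yaw":-0.138}
{"dx":-0.0002,"dy":0.0023,"dz":-0.0023,"yaw":-0.138}
{"dx":-0.0005,"dy":0.0023,"dz":-0.0023,"yaw":-0.138}
{"dx":-0.0009,"dy":0.0022,"dz":-0.0023,"yaw":-0.138}
{"dx":-0.0011,"dy":0.0021,"dz":-0.0023,"yaw":-0.138}
{"dx":-0.0014,"dy":0.0019,"dz":-0.0023,"yaw":-0.138}
{"dx":-0.0017,"dy":0.0017,"dz":-0.0023,"yaw":-0.138}
{"dx":-0.0019,"dy":0.0014,"dz":-0.0023,"yaw":-0.138}
{"dx":-0.0021,"dy":0.0012,"dz":-0.0023,"yaw":-0.138}
{"dx":-0.0022,"dy":0.0009,"dz":-0.0023,"yaw":-0.138}
{"dx":-0.0023,"dy":0.0006,"dz":-0.0023,"yaw":-0.138}
{"dx":-0.0023,"dy":0.0002,"dz":-0.0023,"yaw":-0.138}
{"dx":-0.0024,"dy":-0.0001,"dz":-0.0023,"yaw":-0.138}
```

Move out first (also unwinding), then spin in place.

>>> {"name": "play_rows", "arguments": {
  "targets": [
    {"jaw": 0.4, "dx": 0.02, "dy": -0.01, "dz": -0.015, "yaw": -0.1},
    {"jaw": 0.4, "dx": 0.02, "dy": -0.007, "dz": -0.015, "yaw": -0.14},
    {"jaw": 0.4, "dx": 0.02, "dy": 0, "dz": -0.015, "yaw": -0.14},
    {"jaw": 0.4, "dx": 0.015, "dy": 0.003, "dz": -0.01, "yaw": -0.145},
    {"jaw": 0.4, "dx": 0, "dy": 0, "dz": 0, "yaw": -0.145}
  ]
}}

```text
clock: 5.75
tool_pos: [0.5348, 0.1064, 0.1146]
eef_rot: [0.976, 0.219, 0.005, -0.004]
contact_force: [-0.6, 0.5, -0.7]
opening: 0.597
```

```bash
python3 plan.py
```

```text
t5.75 tcp [534.8 106.4 114.6] phi 25.29 tilt [0.0088 0.0097] open 52.6 F [-0.6  0.5 -0.7] q [ 0.01  0.81 -0.49  1.91  0.66  0.58 -2.05]
```

>>> {"name": "play_rows", "arguments": {
  "targets": [
    {"jaw": 0.4, "yaw": -0.145},
    {"jaw": 0.4, "yaw": -0.145},
    {"jaw": 0.4, "yaw": -0.145},
    {"jaw": 0.4, "yaw": -0.145},
    {"jaw": 0.4, "yaw": -0.145}
  ]
}}

```text
invalid input
```

```bash
python3 plan.py
```

```text
t5.75 tcp [534.8 106.4 114.6] phi 25.29 tilt [0.0088 0.0097] open 52.6 F [-0.6  0.5 -0.7] q [ 0.01  0.81 -0.49  1.91  0.66  0.58 -2.05]
```

>>> {"name": "play_rows", "arguments": {
  "targets": [
    {"jaw": 0.4, "yaw": -0.145},
    {"jaw": 0.4, "yaw": -0.145},
    {"jaw": 0.4, "yaw": -0.145},
    {"jaw": 0.4, "yaw": -0.145},
    {"jaw": 0.4, "yaw": -0.145}
  ]
}}

```text
invalid input
```

```bash
python3 plan.py
```

```text
t5.75 tcp [534.8 106.4 114.6] phi 25.29 tilt [0.0088 0.0097] open 52.6 F [-0.6  0.5 -0.7] q [ 0.01  0.81 -0.49  1.91  0.66  0.58 -2.05]
```

>>> {"name": "play_rows", "arguments": {
  "targets": [
    {"jaw": 0.4, "dx": 0, "dy": 0, "dz": 0, "yaw": -0.145},
    {"jaw": 0.4, "dx": 0, "dy": 0, "dz": 0, "yaw": -0.145},
    {"jaw": 0.4, "dx": 0, "dy": 0, "dz": 0, "yaw": -0.145},
    {"jaw": 0.4, "dx": 0, "dy": 0, "dz": 0, "yaw": -0.145},
    {"jaw": 0.4, "dx": 0, "dy": 0, "dz": 0, "yaw": -0.145}
  ]
}}

```text
clock: 6.25
tool_pos: [0.5333, 0.1059, 0.1156]
eef_rot: [0.827, 0.562, 0.005, -0.004]
contact_force: [0.2, 0.0, -0.4]
opening: 0.605
```

>>> {"name": "play_rows", "arguments": {
  "targets": [
    {"jaw": 0.4, "dx": 0, "dy": 0, "dz": 0, "yaw": -0.145},
    {"jaw": 0.4, "dx": 0, "dy": 0, "dz": 0, "yaw": -0.145},
    {"jaw": 0.4, "dx": 0, "dy": 0, "dz": 0, "yaw": -0.145},
    {"jaw": 0.4, "dx": 0, "dy": 0, "dz": 0, "yaw": -0.145},
    {"jaw": 0.4, "dx": 0, "dy": 0, "dz": 0, "yaw": -0.145}
  ]
}}

```text
clock: 6.75
tool_pos: [0.5296, 0.105, 0.1155]
eef_rot: [0.564, 0.826, 0.004, -0.005]
contact_force: [-1.0, -0.3, 0.1]
opening: 0.601
```

```bash
python3 plan.py
```

```text
t6.75 tcp [529.6 105.  115.5] phi 111.33 tilt [-0.0046  0.0125] open 52.9 F [-1.  -0.3  0.1] q [ 0.22  0.91 -0.88  1.91  0.97  0.82 -0.82]
```

>>> {"name": "play_rows", "arguments": {
  "targets": [
    {"jaw": 0.4, "dx": 0, "dy": 0, "dz": 0, "yaw": -0.145},
    {"jaw": 0.4, "dx": 0, "dy": 0, "dz": 0, "yaw": -0.145},
    {"jaw": 0.4, "dx": 0, "dy": 0, "dz": 0, "yaw": -0.145},
    {"jaw": 0.4, "dx": 0, "dy": 0, "dz": 0, "yaw": -0.145},
    {"jaw": 0.4, "dx": 0, "dy": 0, "dz": 0, "yaw": -0.145}
  ]
}}

```text
clock: 7.25
tool_pos: [0.5256, 0.1037, 0.115]
eef_rot: [0.222, 0.975, 0.004, -0.009]
contact_force: [-0.2, 0.8, -0.2]
opening: 0.599
```

>>> {"name": "play_rows", "arguments": {
  "targets": [
    {"jaw": 0.4, "dx": 0, "dy": 0, "dz": 0, "yaw": -0.145},
    {"jaw": 0.4, "dx": 0, "dy": 0, "dz": 0, "yaw": -0.145},
    {"jaw": 0.4, "dx": 0, "dy": 0, "dz": 0, "yaw": -0.145},
    {"jaw": 0.4, "dx": 0, "dy": 0, "dz": 0, "yaw": -0.145},
    {"jaw": 0.4, "dx": 0, "dy": 0, "dz": 0, "yaw": -0.145}
  ]
}}

```text
clock: 7.75
tool_pos: [0.5212, 0.1021, 0.1143]
eef_rot: [-0.15, 0.989, 0.007, -0.013]
contact_force: [-0.7, 0.4, -0.0]
opening: 0.599
```

```bash
python3 plan.py 456 96 80 238.5
```

```text
t7.75 tcp [521.2 102.1 114.3] phi -162.69 tilt [-0.0275  0.0097] open 52.7 F [-0.7  0.4 -0. ] q [ 0.34  1.05 -1.17  1.9   1.11  1.06  0.55]
delta [-65.2  -6.1 -34.3] deg 41.19 N 6
{"dx":0.0107,"dy":0.0023,"dz":0.0057,"yaw":-0.120}
{"dx":0.0103,"dy":0.0035,"dz":0.0057,"yaw":-0.120}
{"dx":0.0098,"dy":0.0047,"dz":0.0057,"yaw":-0.120}
{"dx":0.0092,"dy":0.0059,"dz":0.0057,"yaw":-0.120}
{"dx":0.0084,"dy":0.0069,"dz":0.0057,"yaw":-0.120}
{"dx":0.0075,"dy":0.0079,"dz":0.0057,"yaw":-0.120}
```

>>> {"name": "play_rows", "arguments": {
  "targets": [
    {"jaw": 0.4, "dx": 0.011, "dy": 0.002, "dz": 0.006, "yaw": -0.12},
    {"jaw": 0.4, "dx": 0.01, "dy": 0.003, "dz": 0.006, "yaw": -0.12},
    {"jaw": 0.4, "dx": 0.01, "dy": 0.005, "dz": 0.006, "yaw": -0.12},
    {"jaw": 0.4, "dx": 0.009, "dy": 0.006, "dz": 0.006, "yaw": -0.12},
    {"jaw": 0.4, "dx": 0.008, "dy": 0.007, "dz": 0.006, "yaw": -0.12}
  ]
}}

```text
clock: 8.25
tool_pos: [0.462, 0.0952, 0.0849]
eef_rot: [-0.449, 0.894, 0.012, -0.015]
contact_force: [0.1, 0.4, -0.9]
opening: 0.596
```

```bash
python3 plan.py 456 96 60 238.5
```

```text
t8.25 tcp [462.   95.2  84.9] phi -126.67 tilt [-0.0372  0.0083] open 52.5 F [ 0.1  0.4 -0.9] q [ 0.37  1.11 -1.23  2.08  1.25  1.06  0.96]
delta [ -6.    0.8 -24.9] deg 5.17 N 1
{"dx":0.0030,"dy":0.0053,"dz":0.0249,"yaw":-0.090}
```

>>> {"name": "play_rows", "arguments": {
  "targets": [
    {"jaw": 0.4, "dx": 0, "dy": 0, "dz": 0, "yaw": 0},
    {"jaw": 0.4, "dx": 0, "dy": 0, "dz": 0, "yaw": 0},
    {"jaw": 0.4, "dx": 0, "dy": 0, "dz": 0, "yaw": 0},
    {"jaw": 0.4, "dx": 0, "dy": 0, "dz": 0, "yaw": 0},
    {"jaw": 0.4, "dx": 0, "dy": 0, "dz": 0, "yaw": 0}
  ]
}}

```text
clock: 8.75
tool_pos: [0.461, 0.0944, 0.0849]
eef_rot: [-0.447, 0.894, 0.012, -0.017]
contact_force: [0.4, 0.8, -0.7]
opening: 0.598
```

```bash
python3 plan.py 456 96 60 238.5
```

```text
t8.75 tcp [461.   94.4  84.9] phi -126.91 tilt [-0.0421  0.0066] open 52.6 F [ 0.4  0.8 -0.7] q [ 0.37  1.11 -1.23  2.08  1.24  1.07  0.96]
delta [ -5.    1.6 -24.9] deg 5.41 N 1
{"dx":0.0018,"dy":0.0049,"dz":0.0249,"yaw":-0.094}
```

>>> {"name": "play_rows", "arguments": {
  "targets": [
    {"jaw": 0.4, "dx": 0.002, "dy": 0.005, "dz": 0.02, "yaw": -0.09},
    {"jaw": 0.4, "dx": 0, "dy": 0, "dz": 0.02, "yaw": 0},
    {"jaw": 0.4, "dx": 0, "dy": 0, "dz": 0.015, "yaw": 0},
    {"jaw": 0.4, "dx": 0, "dy": 0, "dz": 0.006, "yaw": 0},
    {"jaw": 0.4, "dx": 0, "dy": 0, "dz": 0, "yaw": 0}
  ]
}}

```text
clock: 9.25
tool_pos: [0.456, 0.0971, 0.0237]
eef_rot: [-0.486, 0.874, 0.012, -0.015]
contact_force: [-0.5, 0.2, 0.2]
opening: 0.599
```

```bash
python3 plan.py 456 96 4 238.5
```

```text
t9.25 tcp [456.   97.1  23.7] phi -121.85 tilt [-0.0376  0.0075] open 52.7 F [-0.5  0.2  0.2] q [ 0.33  1.21 -1.16  2.11  1.4   1.04  0.94]
delta [  0.   -1.1 -19.7] deg 0.35 N 1
{"dx":0.0009,"dy":-0.0006,"dz":0.0197,"yaw":-0.006}
```

>>> {"name": "play_rows", "arguments": {
  "targets": [
    {"jaw": 0.4, "dx": 0.001, "dy": -0.001, "dz": 0.01, "yaw": -0.006},
    {"jaw": 0.4, "dx": 0, "dy": 0, "dz": 0.006, "yaw": 0},
    {"jaw": 0.4, "dx": 0, "dy": 0, "dz": 0.003, "yaw": 0},
    {"jaw": 0.5, "dx": 0, "dy": 0, "dz": 0, "yaw": 0},
    {"jaw": 0.5, "dx": 0, "dy": 0, "dz": 0, "yaw": 0}
  ]
}}

```text
clock: 9.75
tool_pos: [0.4569, 0.0963, 0.0048]
eef_rot: [-0.488, 0.873, 0.012, -0.013]
contact_force: [0.3, 0.6, -0.1]
opening: 0.505
```

```bash
python3 plan.py 456 96 4 238.5; python3 -c "
from h import *
snap('side','side3')
im=cv2.imread('pics/side3.png')[170:240,190:300]; cv2.imwrite('pics/c6.png',cv2.resize(im,(770,490)))"
```

```text
t9.75 tcp [456.9  96.3   4.8] phi -121.56 tilt [-0.0348  0.0086] open 44.4 F [ 0.3  0.6 -0.1] q [ 0.33  1.25 -1.14  2.11  1.45  1.03  0.92]
delta [-0.9 -0.3 -0.8] deg 0.06 N 1
{"dx":0.0007,"dy":0.0007,"dz":0.0008,"yaw":-0.001}
```

View pics/c6.png

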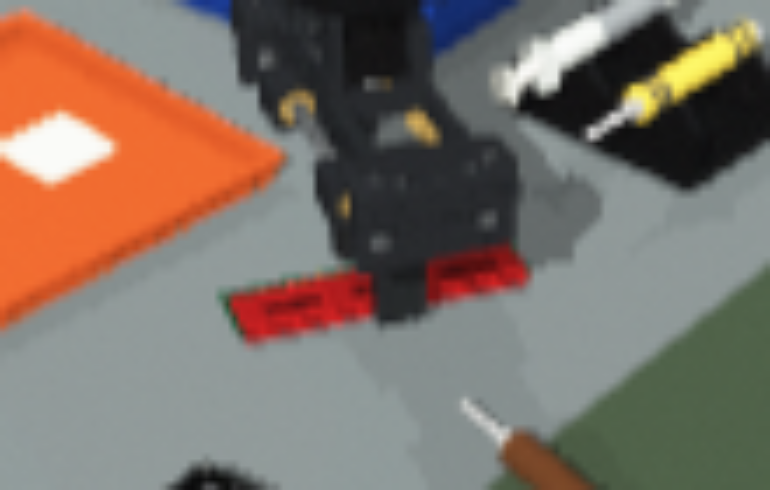

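>>> {"name": "play_rows", "arguments": {
  "targets": [
    {"jaw": 0.75, "dx": 0, "dy": 0, "dz": 0.001, "yaw": 0},
    {"jaw": 0.8, "dx": 0, "dy": 0, "dz": 0, "yaw": 0},
    {"jaw": 0.8, "dx": 0, "dy": 0, "dz": 0, "yaw": 0},
    {"jaw": 0.8, "dx": 0, "dy": 0, "dz": 0, "yaw": 0},
    {"jaw": 0.8, "dx": 0, "dy": 0, "dz": 0, "yaw": 0}
  ],
  "squeeze": 25
}}

```text
clock: 10.3
tool_pos: [0.4572, 0.0963, 0.0042]
eef_rot: [-0.488, 0.873, 0.012, -0.013]
contact_force: [0.3, -0.0, -1.1]
opening: 0.383
```

```bash
python3 plan.py 456 96 60 238.5
```

```text
t10.30 tcp [457.2  96.3   4.2] phi -121.56 tilt [-0.0339  0.0085] open 33.7 F [ 0.3 -0.  -1.1] q [ 0.33  1.25 -1.14  2.11  1.45  1.03  0.92]
delta [-1.2 -0.3 55.8] deg 0.06 N 2
{"dx":0.0004,"dy":0.0004,"dz":-0.0279,"yaw":-0.001}
{"dx":0.0004,"dy":0.0004,"dz":-0.0279,"yaw":-0.001}
```

Opening is 33.7 mm, so it is gripped. Lift and look.

>>> {"name": "play_rows", "arguments": {
  "targets": [
    {"jaw": 0.8, "dx": 0, "dy": 0, "dz": -0.01, "yaw": 0},
    {"jaw": 0.8, "dx": 0, "dy": 0, "dz": -0.015, "yaw": 0},
    {"jaw": 0.8, "dx": 0, "dy": 0, "dz": -0.02, "yaw": 0},
    {"jaw": 0.8, "dx": 0, "dy": 0, "dz": -0.02, "yaw": 0},
    {"jaw": 0.8, "dx": 0, "dy": 0, "dz": -0.01, "yaw": 0}
  ]
}}

```text
clock: 10.8
tool_pos: [0.4586, 0.0957, 0.0828]
eef_rot: [-0.489, 0.872, 0.013, -0.014]
contact_force: [0.5, 1.6, -0.6]
opening: 0.381
```

```bash
python3 plan.py 653 -198 90 180.5 ; python3 -c "
from h import *
snap('side','side4')
im=cv2.imread('pics/side4.png')[130:240,190:300]; cv2.imwrite('pics/c7.png',cv2.resize(im,(550,550)))"
```

```text
t10.80 tcp [458.6  95.7  82.8] phi -121.48 tilt [-0.0367  0.0084] open 33.5 F [ 0.5  1.6 -0.6] q [ 0.36  1.11 -1.23  2.09  1.26  1.07  1.03]
delta [ 194.4 -293.7    7.2] deg -58.02 N 9
{"dx":0.0166,"dy":-0.0355,"dz":-0.0008,"yaw":0.113}
{"dx":0.0125,"dy":-0.0371,"dz":-0.0008,"yaw":0.113}
{"dx":0.0082,"dy":-0.0383,"dz":-0.0008,"yaw":0.113}
{"dx":0.0039,"dy":-0.0389,"dz":-0.0008,"yaw":0.113}
{"dx":-0.0005,"dy":-0.0391,"dz":-0.0008,"yaw":0.113}
{"dx":-0.0049,"dy":-0.0388,"dz":-0.0008,"yaw":0.113}
{"dx":-0.0092,"dy":-0.0380,"dz":-0.0008,"yaw":0.113}
{"dx":-0.0134,"dy":-0.0368,"dz":-0.0008,"yaw":0.113}
{"dx":-0.0175,"dy":-0.0350,"dz":-0.0008,"yaw":0.113}
```

View pics/c7.png

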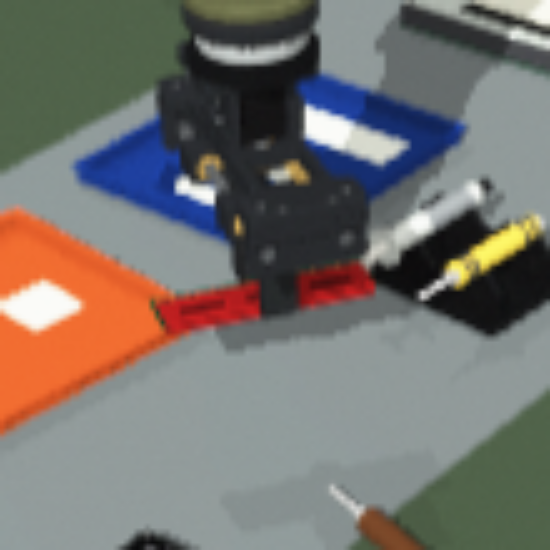

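>>> {"name": "play_rows", "arguments": {
  "targets": [
    {"jaw": 0.8, "dx": 0.01, "dy": -0.02, "dz": -0.002, "yaw": 0.08},
    {"jaw": 0.8, "dx": 0.013, "dy": -0.034, "dz": -0.002, "yaw": 0.11},
    {"jaw": 0.8, "dx": 0.01, "dy": -0.036, "dz": 0, "yaw": 0.11},
    {"jaw": 0.8, "dx": 0.006, "dy": -0.037, "dz": 0, "yaw": 0.11},
    {"jaw": 0.8, "dx": 0.002, "dy": -0.037, "dz": 0, "yaw": 0.11}
  ]
}}

```text
clock: 11.35
tool_pos: [0.551, -0.0479, 0.0836]
eef_rot: [-0.245, 0.969, 0.01, -0.015]
contact_force: [0.7, 0.0, -1.0]
opening: 0.38
```

```bash
python3 plan.py 653 -198 70 180.5
```

```text
t11.35 tcp [551.  -47.9  83.6] phi -151.55 tilt [-0.035   0.0127] open 33.4 F [ 0.7  0.  -1. ] q [ 0.6   1.12 -1.16  1.84  1.16  1.1   1.03]
delta [ 102.  -150.1  -13.6] deg -27.95 N 5
{"dx":-0.0036,"dy":-0.0361,"dz":0.0027,"yaw":0.098}
{"dx":-0.0071,"dy":-0.0356,"dz":0.0027,"yaw":0.098}
{"dx":-0.0106,"dy":-0.0347,"dz":0.0027,"yaw":0.098}
{"dx":-0.0139,"dy":-0.0335,"dz":0.0027,"yaw":0.098}
{"dx":-0.0171,"dy":-0.0320,"dz":0.0027,"yaw":0.098}
```

>>> {"name": "play_rows", "arguments": {
  "targets": [
    {"jaw": 0.8, "dx": -0.004, "dy": -0.034, "dz": 0.003, "yaw": 0.1},
    {"jaw": 0.8, "dx": -0.007, "dy": -0.034, "dz": 0.003, "yaw": 0.1},
    {"jaw": 0.8, "dx": -0.009, "dy": -0.03, "dz": 0.003, "yaw": 0.09},
    {"jaw": 0.8, "dx": -0.01, "dy": -0.022, "dz": 0.003, "yaw": 0.08},
    {"jaw": 0.8, "dx": -0.009, "dy": -0.012, "dz": 0, "yaw": 0.05}
  ]
}}

```text
clock: 11.85
tool_pos: [0.6322, -0.173, 0.0631]
eef_rot: [-0.025, 0.999, 0.005, -0.019]
contact_force: [0.2, 0.2, -0.3]
opening: 0.379
```

```bash
python3 plan.py 653 -198 40 180.5 ; python3 -c "
from h import *
snap('side','side5');snap('top','top5')
im=cv2.imread('pics/side5.png')[110:200,190:310]; im2=cv2.imread('pics/top5.png')[70:160,250:370]; cv2.imwrite('pics/c8.png',np.hstack([cv2.resize(im,(400,300)),cv2.resize(im2,(400,300))]))"
```

```text
t11.85 tcp [ 632.2 -173.    63.1] phi -177.18 tilt [-0.0391  0.009 ] open 33.3 F [ 0.2  0.2 -0.3] q [ 0.68  1.19 -1.07  1.51  1.08  1.16  1.  ]
delta [ 20.8 -25.  -23.1] deg -2.32 N 1
{"dx":-0.0196,"dy":-0.0260,"dz":0.0231,"yaw":0.041}
```

View pics/c8.png

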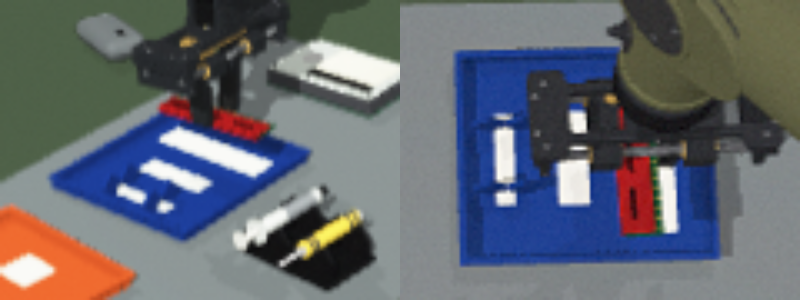

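Run:
```python
from m import *
s=load('top5'); f=s['frame']; hsv=cv2.cvtColor(f,cv2.COLOR_RGB2HSV); H,S,V=[hsv[...,i].astype(int) for i in range(3)]
g=(((H>35)&(H<85)&(S>60))|(((H<8)|(H>172))&(S>120)&(V>60)))
m=comp(g,(310,115,335,150)); v,u=np.nonzero(m); print('near end rows',v.max(),u[v>=v.max()-1])
P=plane(s,np.c_[u,v],.066)[:,:2]*1000; print(P.min(0).round(1),P.max(0).round(1), rect(s,m,.066))
s=load('side5'); f=s['frame']; hsv=cv2.cvtColor(f,cv2.COLOR_RGB2HSV); H,S,V=[hsv[...,i].astype(int) for i in range(3)]
g=(((H<8)|(H>172))&(S>120)&(V>60))
v,u=np.nonzero(g[120:160,220:285]); u+=220;v+=120
P=plane(s,np.c_[u,v],.063)[:,:2]*1000; print(P.min(0).round(1),P.max(0).round(1))
```

```text
near end rows 140 [317 318 319 320 321 322 323 324 325 327 328 318 319 320 321 322 323]
[ 568.1 -194.2] [ 632.2 -160.6] {'n': 257, 'cent': array([ 600.3, -177.1]), 'pca': np.float64(179.6), 'rc': array([ 600.2, -177.3]), 'wh': array([64.3, 33.2]), 'ang': 0.6}
[ 570.6 -195.4] [ 701.4 -149.9]
```

Run:
```python
from m import *
s=load('top5'); f=s['frame']; hsv=cv2.cvtColor(f,cv2.COLOR_RGB2HSV); H,S,V=[hsv[...,i].astype(int) for i in range(3)]
g=(((H>35)&(H<85)&(S>60))|(((H<8)|(H>172))&(S>120)&(V>60)))
m=comp(g,(310,115,335,150))
for v in range(116,142): 
    u=np.nonzero(m[v])[0]
    if len(u): P=plane(s,[(u.min()-.5,v),(u.max()+.5,v)],.065)*1000; print(v,u.min(),u.max(),P[:,:2].round(0).tolist())
```

```text
117 317 327 [[633.0, -165.0], [632.0, -195.0]]
118 317 327 [[630.0, -165.0], [629.0, -195.0]]
119 317 327 [[627.0, -165.0], [627.0, -195.0]]
120 316 326 [[624.0, -162.0], [624.0, -192.0]]
121 315 326 [[621.0, -160.0], [621.0, -192.0]]
122 315 326 [[619.0, -160.0], [618.0, -192.0]]
123 315 326 [[616.0, -159.0], [615.0, -192.0]]
124 315 326 [[613.0, -159.0], [613.0, -192.0]]
125 316 326 [[610.0, -162.0], [610.0, -192.0]]
126 316 327 [[607.0, -162.0], [607.0, -194.0]]
127 316 327 [[605.0, -162.0], [604.0, -194.0]]
128 316 327 [[602.0, -162.0], [601.0, -194.0]]
129 316 326 [[599.0, -162.0], [599.0, -191.0]]
130 316 327 [[596.0, -162.0], [596.0, -194.0]]
131 316 327 [[594.0, -161.0], [593.0, -194.0]]
132 316 327 [[591.0, -161.0], [590.0, -194.0]]
133 316 327 [[588.0, -161.0], [588.0, -194.0]]
134 316 327 [[585.0, -161.0], [585.0, -193.0]]
135 316 325 [[582.0, -161.0], [582.0, -188.0]]
136 316 327 [[580.0, -161.0], [579.0, -193.0]]
137 317 327 [[577.0, -164.0], [576.0, -193.0]]
138 317 328 [[574.0, -164.0], [574.0, -196.0]]
139 317 328 [[571.0, -163.0], [571.0, -196.0]]
140 318 323 [[569.0, -166.0], [568.0, -182.0]]
```

```bash
python3 plan.py 652.5 -195.5 22 180.5 0 3
```

```text
t11.95 tcp [ 632.6 -172.8   63.4] phi -177.12 tilt [-0.0379  0.0088] open 33.2 F [-0.5 -0.7 -0.1] q [ 0.68  1.19 -1.07  1.51  1.08  1.16  1.  ]
delta [ 19.9 -22.7 -41.4] deg -2.38 N 3
{"dx":-0.0062,"dy":-0.0079,"dz":0.0138,"yaw":0.014}
{"dx":-0.0063,"dy":-0.0078,"dz":0.0138,"yaw":0.014}
{"dx":-0.0065,"dy":-0.0077,"dz":0.0138,"yaw":0.014}
```

>>> {"name": "play_rows", "arguments": {
  "targets": [
    {"jaw": 0.8, "dx": -0.008, "dy": -0.008, "dz": 0.011, "yaw": 0.014},
    {"jaw": 0.8, "dx": -0.008, "dy": -0.008, "dz": 0.011, "yaw": 0.014},
    {"jaw": 0.8, "dx": -0.005, "dy": -0.007, "dz": 0.01, "yaw": 0.014},
    {"jaw": 0.8, "dx": 0, "dy": 0, "dz": 0.005, "yaw": 0},
    {"jaw": 0.8, "dx": 0, "dy": 0, "dz": 0, "yaw": 0}
  ]
}}

```text
clock: 12.45
tool_pos: [0.6515, -0.1904, 0.0224]
eef_rot: [-0.008, 1.0, 0.006, -0.021]
contact_force: [0.3, 1.0, -0.2]
opening: 0.381
```

```bash
python3 - <<'E'
s=open('plan.py').read()
i=s.index("    for i in range(N):")
s=s[:i]+'''    for i in range(N):
        Mi=M@R.from_rotvec([0,0,-np.radians(d*i/N)]).as_matrix()
        t=Mi.T@(D/N)
        print('{"dx":%.4f,"dy":%.4f,"dz":%.4f,"yaw":%.3f}'%(*(t/1000),-np.radians(d/N)))
'''
open('plan.py','w').write(s)
E
python3 plan.py 652.5 -195.5 22 180.5
cat > ram.py <<'E'
import sys
from m import *
s=snap('top',sys.argv[1]); z=float(sys.argv[2]); f=s['frame']; hsv=cv2.cvtColor(f,cv2.COLOR_RGB2HSV); H,S,V=[hsv[...,i].astype(int) for i in range(3)]
g=(((H>35)&(H<85)&(S>60))|(((H<8)|(H>172))&(S>120)&(V>60)))
m=comp(g,(300,80,340,155)); print(rect(s,m,z))
v,u=np.nonzero(m); 
for vv in range(v.min(),v.max()+1,3):
    k=u[v==vv]; P=plane(s,[(k.min()-.5,vv),(k.max()+.5,vv)],z)*1000; print(vv,k.min(),k.max(),P[:,:2].round(0).tolist(),P[:,1].mean().round(1))
print('ends x',plane(s,[(322,v.max()+.5),(322,v.min()-.5)],z)[:,0])
cv2.imwrite('pics/%s_c.png'%sys.argv[1],cv2.resize(cv2.imread('pics/%s.png'%sys.argv[1])[70:160,250:370],(640,480)))
E
python3 ram.py top6 .025
```

```text
t12.45 tcp [ 651.5 -190.4   22.4] phi -179.03 tilt [-0.0414  0.0124] open 33.6 F [ 0.3  1.  -0.2] q [ 0.67  1.26 -1.04  1.43  1.11  1.15  1.02]
delta [ 1.  -5.1 -0.4] deg -0.47 N 1
{"dx":-0.0010,"dy":-0.0051,"dz":0.0003,"yaw":0.008}
{'n': 237, 'cent': array([ 619.4, -191.5]), 'pca': np.float64(177.7), 'rc': array([ 619.2, -191.9]), 'wh': array([30.7, 63.9]), 'ang': 88.1}
115 320 330 [[651.0, -179.0], [651.0, -210.0]] -194.4
118 319 330 [[642.0, -176.0], [642.0, -209.0]] -192.7
121 319 329 [[634.0, -176.0], [633.0, -206.0]] -191.0
124 319 327 [[625.0, -175.0], [625.0, -200.0]] -187.9
127 319 329 [[616.0, -175.0], [616.0, -206.0]] -190.4
130 319 329 [[608.0, -175.0], [607.0, -205.0]] -190.1
133 319 330 [[599.0, -175.0], [599.0, -208.0]] -191.2
136 320 330 [[591.0, -177.0], [590.0, -208.0]] -192.3
ends x [0.58616552 0.65241172]
```

View pics/top6_c.png

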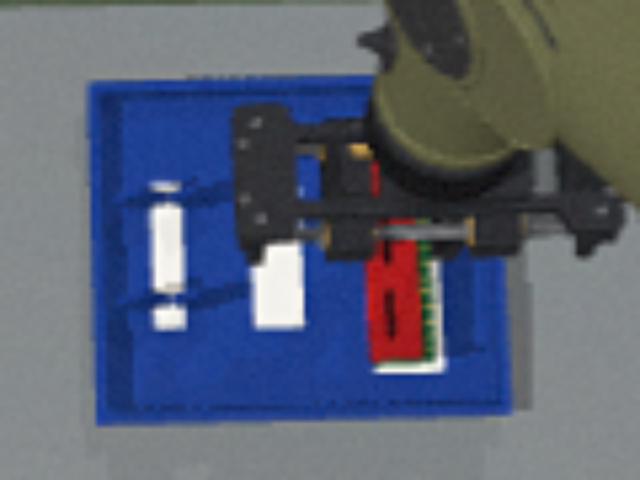

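>>> {"name": "play_rows", "arguments": {
  "targets": [
    {"jaw": 0.8, "dx": -0.002, "dy": -0.003, "dz": 0.005, "yaw": 0.008},
    {"jaw": 0.8, "dx": 0, "dy": -0.003, "dz": 0.003, "yaw": 0},
    {"jaw": 0.8, "dx": 0, "dy": 0, "dz": 0.002, "yaw": 0},
    {"jaw": 0.8, "dx": 0, "dy": 0, "dz": 0, "yaw": 0},
    {"jaw": 0.8, "dx": 0, "dy": 0, "dz": 0, "yaw": 0}
  ]
}}

```text
clock: 13.0
tool_pos: [0.6536, -0.1958, 0.0131]
eef_rot: [-0.005, 1.0, 0.006, -0.02]
contact_force: [-0.9, -0.1, -0.6]
opening: 0.377
```

```bash
python3 plan.py 652.5 -196.5 9 180.5; python3 ram.py top7 .015
```

```text
t13.00 tcp [ 653.6 -195.8   13.1] phi -179.42 tilt [-0.0397  0.0126] open 33.2 F [-0.9 -0.1 -0.6] q [ 0.67  1.27 -1.03  1.42  1.12  1.14  1.03]
delta [-1.1 -0.7 -4.1] deg -0.08 N 1
{"dx":0.0009,"dy":-0.0008,"dz":0.0042,"yaw":0.001}
{'n': 244, 'cent': array([ 621.5, -197.3]), 'pca': np.float64(177.1), 'rc': array([ 620.7, -197.5]), 'wh': array([33.8, 67.3]), 'ang': 88.1}
115 322 331 [[654.0, -186.0], [654.0, -214.0]] -200.1
118 321 332 [[645.0, -183.0], [645.0, -217.0]] -199.7
121 320 331 [[637.0, -180.0], [636.0, -213.0]] -196.6
124 320 331 [[628.0, -179.0], [628.0, -213.0]] -196.3
127 321 332 [[619.0, -182.0], [619.0, -216.0]] -198.8
130 321 332 [[611.0, -182.0], [610.0, -215.0]] -198.5
133 321 329 [[602.0, -181.0], [602.0, -207.0]] -194.0
136 321 332 [[593.0, -181.0], [593.0, -215.0]] -197.9
ends x [0.58600253 0.65567338]
```

View pics/top7_c.png

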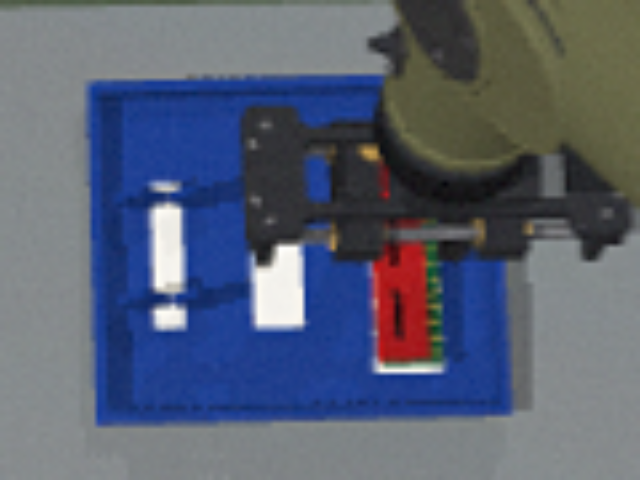

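>>> {"name": "play_rows", "arguments": {
  "targets": [
    {"jaw": 0.8, "dx": 0, "dy": 0, "dz": 0.003, "yaw": 0},
    {"jaw": 0.8, "dx": 0, "dy": 0, "dz": 0.002, "yaw": 0},
    {"jaw": 0.8, "dx": 0, "dy": -0.001, "dz": 0.001, "yaw": 0},
    {"jaw": 0.8, "dx": 0, "dy": 0, "dz": 0, "yaw": 0},
    {"jaw": 0.8, "dx": 0, "dy": 0, "dz": 0, "yaw": 0}
  ]
}}

```text
clock: 13.55
tool_pos: [0.6538, -0.196, 0.0077]
eef_rot: [-0.005, 1.0, 0.007, -0.019]
contact_force: [-1.1, -0.5, 0.9]
opening: 0.379
```

```bash
python3 plan.py 652.5 -196.5 7 180.5
```

```text
t13.55 tcp [ 653.8 -196.     7.7] phi -179.37 tilt [-0.0385  0.0135] open 33.4 F [-1.1 -0.5  0.9] q [ 0.67  1.28 -1.03  1.42  1.13  1.14  1.03]
delta [-1.3 -0.5 -0.7] deg -0.13 N 1
{"dx":0.0013,"dy":-0.0005,"dz":0.0007,"yaw":0.002}
```

Now press a touch, until contact shows.

>>> {"name": "play_rows", "arguments": {
  "targets": [
    {"jaw": 0.8, "dx": 0, "dy": 0, "dz": 0.001, "yaw": 0},
    {"jaw": 0.8, "dx": 0, "dy": 0, "dz": 0.001, "yaw": 0},
    {"jaw": 0.8, "dx": 0, "dy": 0, "dz": 0.001, "yaw": 0},
    {"jaw": 0.8, "dx": 0, "dy": 0, "dz": 0.001, "yaw": 0},
    {"jaw": 0.8, "dx": 0, "dy": 0, "dz": 0, "yaw": 0}
  ]
}}

```text
clock: 14.05
tool_pos: [0.6538, -0.196, 0.0077]
eef_rot: [-0.005, 1.0, 0.007, -0.019]
contact_force: [-0.2, 0.0, 0.9]
opening: 0.375
```

```bash
python3 plan.py 652.5 -196.5 7 180.5
```

```text
t14.05 tcp [ 653.8 -196.     7.7] phi -179.40 tilt [-0.0379  0.0128] open 33.0 F [-0.2  0.   0.9] q [ 0.67  1.28 -1.03  1.42  1.13  1.13  1.03]
delta [-1.3 -0.5 -0.7] deg -0.1 N 1
{"dx":0.0013,"dy":-0.0005,"dz":0.0008,"yaw":0.002}
```

>>> {"name": "play_rows", "arguments": {
  "targets": [
    {"jaw": 0.8, "dx": 0, "dy": 0, "dz": 0.003, "yaw": 0},
    {"jaw": 0.58, "dx": 0, "dy": 0, "dz": 0.0, "yaw": 0},
    {"jaw": 0.52, "dx": 0, "dy": 0, "dz": 0, "yaw": 0},
    {"jaw": 0.52, "dx": 0, "dy": 0, "dz": 0, "yaw": 0},
    {"jaw": 0.52, "dx": 0, "dy": 0, "dz": -0.003, "yaw": 0}
  ]
}}

```text
clock: 14.55
tool_pos: [0.6542, -0.1966, 0.0088]
eef_rot: [-0.005, 1.0, 0.006, -0.019]
contact_force: [-1.0, 0.3, -0.4]
opening: 0.477
```

>>> {"name": "play_rows", "arguments": {
  "targets": [
    {"jaw": 0.52, "dx": 0, "dy": 0, "dz": -0.01, "yaw": 0},
    {"jaw": 0.52, "dx": 0, "dy": 0, "dz": -0.02, "yaw": 0},
    {"jaw": 0.52, "dx": 0, "dy": 0, "dz": -0.03, "yaw": 0},
    {"jaw": 0.52, "dx": 0, "dy": 0, "dz": -0.02, "yaw": 0},
    {"jaw": 0.52, "dx": 0, "dy": 0, "dz": -0.01, "yaw": 0}
  ]
}}

```text
clock: 15.05
tool_pos: [0.6576, -0.1971, 0.1047]
eef_rot: [-0.005, 1.0, 0.007, -0.019]
contact_force: [-0.3, -1.0, 0.8]
opening: 0.48
```

```bash
python3 plan.py 402 -273 80 241
```

```text
t15.05 tcp [ 657.6 -197.1  104.7] phi -179.42 tilt [-0.038   0.0129] open 42.2 F [-0.3 -1.   0.8] q [ 0.69  1.16 -1.09  1.39  1.02  1.25  1.08]
delta [-255.6  -75.9  -24.7] deg 60.42 N 8
{"dx":0.0319,"dy":-0.0092,"dz":0.0042,"yaw":-0.132}
{"dx":0.0328,"dy":-0.0050,"dz":0.0042,"yaw":-0.132}
{"dx":0.0332,"dy":-0.0006,"dz":0.0042,"yaw":-0.132}
{"dx":0.0330,"dy":0.0038,"dz":0.0042,"yaw":-0.132}
{"dx":0.0322,"dy":0.0081,"dz":0.0042,"yaw":-0.132}
{"dx":0.0309,"dy":0.0122,"dz":0.0042,"yaw":-0.132}
{"dx":0.0290,"dy":0.0162,"dz":0.0042,"yaw":-0.132}
{"dx":0.0266,"dy":0.0199,"dz":0.0042,"yaw":-0.132}
```

```bash
python3 ram.py top8 .009; python3 plan.py 402 -273 80 61 -180 15
python3 - <<'E'
from m import *
s=load('top0'); f=s['frame']
im=cv2.cvtColor(f,cv2.COLOR_RGB2BGR)
E
```

```text
{'n': 381, 'cent': array([ 638.8, -198. ]), 'pca': np.float64(179.1), 'rc': array([ 641.5, -197.5]), 'wh': array([106. ,  33.9]), 'ang': 0.7}
102 325 330 [[694.0, -197.0], [694.0, -214.0]] -205.1
105 324 330 [[686.0, -193.0], [685.0, -213.0]] -203.4
108 319 330 [[677.0, -179.0], [676.0, -213.0]] -196.0
111 320 331 [[668.0, -182.0], [668.0, -216.0]] -198.5
114 320 328 [[659.0, -181.0], [659.0, -207.0]] -194.0
117 320 331 [[650.0, -181.0], [650.0, -215.0]] -197.9
120 320 329 [[642.0, -181.0], [641.0, -209.0]] -194.8
123 320 331 [[633.0, -180.0], [632.0, -214.0]] -197.3
126 320 331 [[624.0, -180.0], [624.0, -214.0]] -197.0
129 320 331 [[615.0, -180.0], [615.0, -214.0]] -196.7
132 320 332 [[607.0, -180.0], [606.0, -216.0]] -197.8
135 321 332 [[598.0, -182.0], [597.0, -216.0]] -198.9
138 324 332 [[589.0, -190.0], [589.0, -215.0]] -202.8
ends x [0.58761773 0.69608067]
t15.10 tcp [ 658.5 -196.9  106.2] phi -179.43 tilt [-0.0355  0.013 ] open 42.0 F [ 0.5 -0.1  1.2] q [ 0.69  1.16 -1.1   1.39  1.02  1.25  1.08]
delta [-256.5  -76.1  -26.2] deg -119.57 N 15
{"dx":0.0171,"dy":-0.0049,"dz":0.0023,"yaw":0.139}
{"dx":0.0162,"dy":-0.0073,"dz":0.0023,"yaw":0.139}
{"dx":0.0151,"dy":-0.0094,"dz":0.0023,"yaw":0.139}
{"dx":0.0136,"dy":-0.0114,"dz":0.0023,"yaw":0.139}
{"dx":0.0119,"dy":-0.0132,"dz":0.0023,"yaw":0.139}
{"dx":0.0099,"dy":-0.0147,"dz":0.0023,"yaw":0.139}
{"dx":0.0078,"dy":-0.0160,"dz":0.0023,"yaw":0.139}
{"dx":0.0055,"dy":-0.0169,"dz":0.0023,"yaw":0.139}
{"dx":0.0031,"dy":-0.0175,"dz":0.0023,"yaw":0.139}
{"dx":0.0007,"dy":-0.0178,"dz":0.0023,"yaw":0.139}
{"dx":-0.0018,"dy":-0.0177,"dz":0.0023,"yaw":0.139}
{"dx":-0.0042,"dy":-0.0173,"dz":0.0023,"yaw":0.139}
{"dx":-0.0066,"dy":-0.0165,"dz":0.0023,"yaw":0.139}
{"dx":-0.0088,"dy":-0.0154,"dz":0.0023,"yaw":0.139}
{"dx":-0.0109,"dy":-0.0141,"dz":0.0023,"yaw":0.139}
```

View pics/top8_c.png

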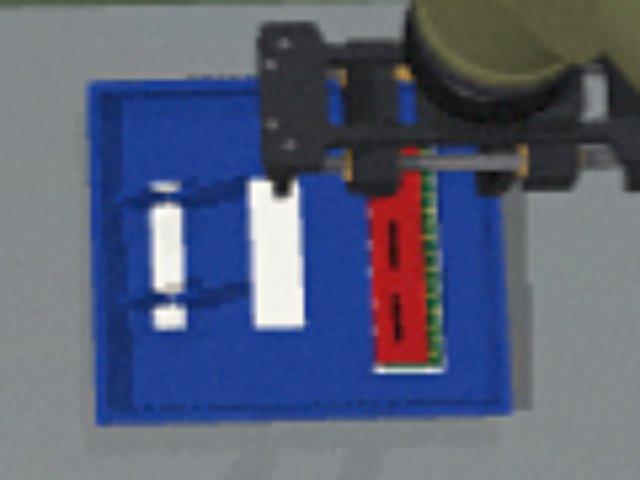

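>>> {"name": "play_rows", "arguments": {
  "targets": [
    {"jaw": 0.5, "dx": 0.017, "dy": -0.005, "dz": 0.002, "yaw": 0.14},
    {"jaw": 0.5, "dx": 0.016, "dy": -0.007, "dz": 0.002, "yaw": 0.14},
    {"jaw": 0.5, "dx": 0.015, "dy": -0.009, "dz": 0.002, "yaw": 0.14},
    {"jaw": 0.5, "dx": 0.014, "dy": -0.011, "dz": 0.002, "yaw": 0.14},
    {"jaw": 0.5, "dx": 0.012, "dy": -0.013, "dz": 0.002, "yaw": 0.14}
  ]
}}

```text
clock: 15.6
tool_pos: [0.5719, -0.2189, 0.0988]
eef_rot: [0.35, 0.937, 0.001, -0.018]
contact_force: [0.2, -0.3, 0.4]
opening: 0.497
```

>>> {"name": "play_rows", "arguments": {
  "targets": [
    {"jaw": 0.5, "dx": 0.01, "dy": -0.015, "dz": 0.002, "yaw": 0.14},
    {"jaw": 0.5, "dx": 0.008, "dy": -0.016, "dz": 0.002, "yaw": 0.14},
    {"jaw": 0.5, "dx": 0.006, "dy": -0.017, "dz": 0.002, "yaw": 0.14},
    {"jaw": 0.5, "dx": 0.003, "dy": -0.017, "dz": 0.002, "yaw": 0.14},
    {"jaw": 0.5, "dx": 0.001, "dy": -0.018, "dz": 0.002, "yaw": 0.14}
  ]
}}

```text
clock: 16.1
tool_pos: [0.479, -0.2411, 0.0895]
eef_rot: [0.662, 0.749, -0.007, -0.019]
contact_force: [0.2, 0.5, -0.6]
opening: 0.497
```

```bash
python3 plan.py 402 -273 60 61
```

```text
t16.10 tcp [ 479.  -241.1   89.5] phi 97.10 tilt [-0.0373  0.0154] open 43.8 F [ 0.2  0.5 -0.6] q [ 0.83  0.94 -0.81  1.89  0.95  0.79 -0.39]
delta [-77.  -31.9 -29.5] deg -36.1 N 5
{"dx":-0.0045,"dy":-0.0159,"dz":0.0064,"yaw":0.126}
{"dx":-0.0065,"dy":-0.0152,"dz":0.0064,"yaw":0.126}
{"dx":-0.0084,"dy":-0.0142,"dz":0.0064,"yaw":0.126}
{"dx":-0.0101,"dy":-0.0131,"dz":0.0064,"yaw":0.126}
{"dx":-0.0116,"dy":-0.0117,"dz":0.0064,"yaw":0.126}
```

>>> {"name": "play_rows", "arguments": {
  "targets": [
    {"jaw": 0.5, "dx": -0.004, "dy": -0.014, "dz": 0.006, "yaw": 0.126},
    {"jaw": 0.5, "dx": -0.006, "dy": -0.014, "dz": 0.006, "yaw": 0.126},
    {"jaw": 0.5, "dx": -0.007, "dy": -0.013, "dz": 0.006, "yaw": 0.126},
    {"jaw": 0.5, "dx": -0.008, "dy": -0.01, "dz": 0.006, "yaw": 0.115},
    {"jaw": 0.5, "dx": -0.004, "dy": -0.005, "dz": 0.004, "yaw": 0.06}
  ]
}}

```text
clock: 16.6
tool_pos: [0.4129, -0.2659, 0.0622]
eef_rot: [0.848, 0.529, -0.013, -0.017]
contact_force: [-1.4, 0.0, 0.5]
opening: 0.5
```

```bash
python3 plan.py 402 -273 40 61
python3 - <<'E'
from m import *
s=load('side0'); f=s['frame']; cv2.imwrite('pics/c9.png',cv2.resize(cv2.imread('pics/side0.png')[155:180,300:350],(800,400),interpolation=0))
hsv=cv2.cvtColor(f,cv2.COLOR_RGB2HSV); H,S,V=[hsv[...,i].astype(int) for i in range(3)]
for z in(.005,.01): print(rect(s,comp(V<60,(308,158,340,178)),z))
snap('side','side9'); cv2.imwrite('pics/c10.png',cv2.resize(cv2.imread('pics/side9.png')[110:200,270:390],(640,480)))
E
```

```text
t16.60 tcp [ 412.9 -265.9   62.2] phi 63.89 tilt [-0.0411  0.0151] open 44.0 F [-1.4  0.   0.5] q [ 0.83  0.9  -0.6   2.04  0.98  0.57 -0.94]
delta [-10.9  -7.1 -22.2] deg -2.89 N 1
{"dx":-0.0111,"dy":-0.0057,"dz":0.0225,"yaw":0.050}
{'n': 85, 'cent': array([ 406.2, -273.7]), 'pca': np.float64(63.0), 'rc': array([ 406.4, -274.1]), 'wh': array([72.7, 28.8]), 'ang': 61.1}
{'n': 85, 'cent': array([ 401.8, -266.2]), 'pca': np.float64(63.0), 'rc': array([ 402.1, -266.6]), 'wh': array([72.3, 28.6]), 'ang': 61.1}
```

View pics/c10.png

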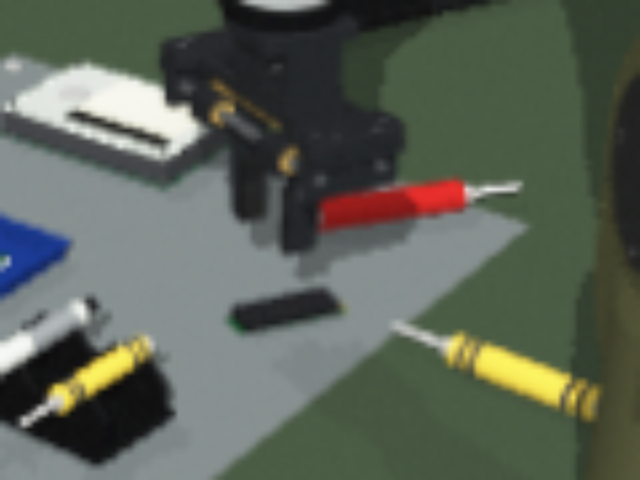

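>>> {"name": "play_rows", "arguments": {
  "targets": [
    {"jaw": 0.5, "dx": -0.006, "dy": -0.003, "dz": 0.012, "yaw": 0.03},
    {"jaw": 0.5, "dx": -0.005, "dy": -0.002, "dz": 0.012, "yaw": 0.02},
    {"jaw": 0.5, "dx": 0, "dy": 0, "dz": 0.01, "yaw": 0},
    {"jaw": 0.5, "dx": 0, "dy": 0, "dz": 0.004, "yaw": 0},
    {"jaw": 0.5, "dx": 0, "dy": 0, "dz": 0, "yaw": 0}
  ]
}}

```text
clock: 17.15
tool_pos: [0.4018, -0.2724, 0.0227]
eef_rot: [0.861, 0.509, -0.014, -0.017]
contact_force: [0.1, 0.0, 0.1]
opening: 0.496
```

```bash
python3 plan.py 402.5 -272.5 5 61
```

```text
t17.15 tcp [ 401.8 -272.4   22.7] phi 61.20 tilt [-0.0417  0.0157] open 43.6 F [0.1 0.  0.1] q [ 0.8   0.96 -0.5   2.06  1.09  0.47 -1.07]
delta [  0.7  -0.1 -17.7] deg -0.2 N 1
{"dx":0.0004,"dy":0.0015,"dz":0.0176,"yaw":0.004}
```

>>> {"name": "play_rows", "arguments": {
  "targets": [
    {"jaw": 0.5, "dx": 0, "dy": 0.001, "dz": 0.009, "yaw": 0.004},
    {"jaw": 0.5, "dx": 0, "dy": 0, "dz": 0.006, "yaw": 0},
    {"jaw": 0.5, "dx": 0, "dy": 0, "dz": 0.002, "yaw": 0},
    {"jaw": 0.55, "dx": 0, "dy": 0, "dz": 0, "yaw": 0},
    {"jaw": 0.6, "dx": 0, "dy": 0, "dz": 0, "yaw": 0}
  ]
}}

```text
clock: 17.65
tool_pos: [0.4036, -0.2719, 0.0047]
eef_rot: [0.861, 0.508, -0.013, -0.017]
contact_force: [0.6, 0.3, -0.1]
opening: 0.401
```

```bash
python3 plan.py 402.5 -272.5 4 61
python3 - <<'E'
from m import *
snap('side','side10'); cv2.imwrite('pics/c11.png',cv2.resize(cv2.imread('pics/side10.png')[130:190,290:370],(640,480)))
E
```

```text
t17.65 tcp [ 403.6 -271.9    4.7] phi 61.09 tilt [-0.0396  0.0159] open 35.3 F [ 0.6  0.3 -0.1] q [ 0.78  0.99 -0.47  2.06  1.14  0.43 -1.12]
delta [-1.1 -0.6 -0.7] deg -0.09 N 1
{"dx":-0.0010,"dy":-0.0007,"dz":0.0007,"yaw":0.002}
```

View pics/c11.png

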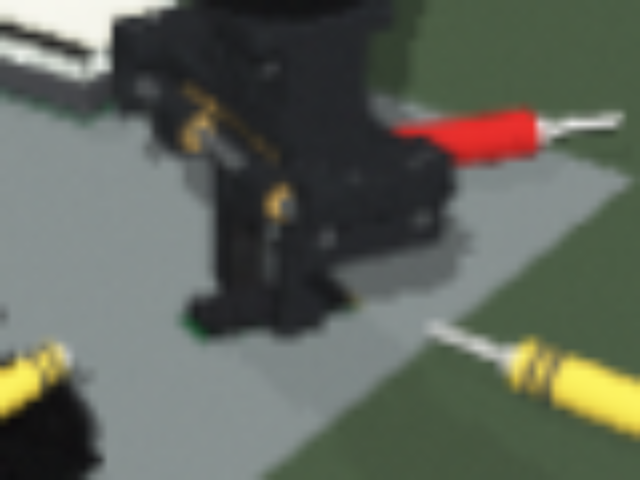

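>>> {"name": "play_rows", "arguments": {
  "targets": [
    {"jaw": 0.8, "dx": 0, "dy": 0, "dz": 0.001, "yaw": 0},
    {"jaw": 0.85, "dx": 0, "dy": 0, "dz": 0, "yaw": 0},
    {"jaw": 0.85, "dx": 0, "dy": 0, "dz": 0, "yaw": 0},
    {"jaw": 0.85, "dx": 0, "dy": 0, "dz": 0, "yaw": 0},
    {"jaw": 0.85, "dx": 0, "dy": 0, "dz": 0, "yaw": 0}
  ]
}}

```text
clock: 18.2
tool_pos: [0.4038, -0.2722, 0.0042]
eef_rot: [0.861, 0.508, -0.013, -0.016]
contact_force: [0.1, -0.3, -0.0]
opening: 0.266
```

```bash
python3 plan.py 640 -131 80 0.5 0 15
```

```text
t18.20 tcp [ 403.8 -272.2    4.2] phi 61.07 tilt [-0.0386  0.0154] open 23.4 F [ 0.1 -0.3 -0. ] q [ 0.78  0.99 -0.46  2.06  1.14  0.43 -1.12]
delta [236.2 141.2  75.8] deg -60.57 N 15
{"dx":0.0158,"dy":0.0090,"dz":-0.0055,"yaw":0.070}
{"dx":0.0164,"dy":0.0079,"dz":-0.0055,"yaw":0.070}
{"dx":0.0169,"dy":0.0067,"dz":-0.0055,"yaw":0.070}
{"dx":0.0174,"dy":0.0055,"dz":-0.0055,"yaw":0.070}
{"dx":0.0177,"dy":0.0042,"dz":-0.0055,"yaw":0.070}
{"dx":0.0180,"dy":0.0030,"dz":-0.0055,"yaw":0.070}
{"dx":0.0181,"dy":0.0017,"dz":-0.0055,"yaw":0.070}
{"dx":0.0182,"dy":0.0004,"dz":-0.0055,"yaw":0.070}
{"dx":0.0182,"dy":-0.0008,"dz":-0.0055,"yaw":0.070}
{"dx":0.0181,"dy":-0.0021,"dz":-0.0055,"yaw":0.070}
{"dx":0.0179,"dy":-0.0034,"dz":-0.0055,"yaw":0.070}
{"dx":0.0176,"dy":-0.0046,"dz":-0.0055,"yaw":0.070}
{"dx":0.0172,"dy":-0.0059,"dz":-0.0055,"yaw":0.070}
{"dx":0.0168,"dy":-0.0071,"dz":-0.0055,"yaw":0.070}
{"dx":0.0162,"dy":-0.0082,"dz":-0.0055,"yaw":0.070}
```

>>> {"name": "play_rows", "arguments": {
  "targets": [
    {"jaw": 0.85, "dx": 0, "dy": 0, "dz": -0.01, "yaw": 0},
    {"jaw": 0.85, "dx": 0.008, "dy": 0.005, "dz": -0.02, "yaw": 0.06},
    {"jaw": 0.85, "dx": 0.02, "dy": 0.01, "dz": -0.02, "yaw": 0.1},
    {"jaw": 0.85, "dx": 0.025, "dy": 0.01, "dz": -0.02, "yaw": 0.1},
    {"jaw": 0.85, "dx": 0.03, "dy": 0.008, "dz": -0.01, "yaw": 0.1}
  ]
}}

```text
clock: 18.7
tool_pos: [0.4793, -0.2303, 0.0819]
eef_rot: [0.941, 0.336, -0.021, -0.016]
contact_force: [0.1, -1.1, -0.3]
opening: 0.263
```

```bash
python3 plan.py 645 -131 80 0.5 0
```

```text
t18.70 tcp [ 479.3 -230.3   81.9] phi 39.32 tilt [-0.0507  0.0162] open 23.2 F [ 0.1 -1.1 -0.3] q [ 0.69  0.89 -0.57  1.9   0.77  0.64 -1.26]
delta [165.7  99.3  -1.9] deg -38.82 N 5
{"dx":0.0382,"dy":0.0056,"dz":-0.0010,"yaw":0.136}
{"dx":0.0386,"dy":0.0004,"dz":-0.0010,"yaw":0.136}
{"dx":0.0383,"dy":-0.0048,"dz":-0.0010,"yaw":0.136}
{"dx":0.0373,"dy":-0.0100,"dz":-0.0010,"yaw":0.136}
{"dx":0.0356,"dy":-0.0149,"dz":-0.0010,"yaw":0.136}
```

>>> {"name": "play_rows", "arguments": {
  "targets": [
    {"jaw": 0.85, "dx": 0.033, "dy": 0.005, "dz": 0, "yaw": 0.12},
    {"jaw": 0.85, "dx": 0.035, "dy": 0.001, "dz": 0, "yaw": 0.12},
    {"jaw": 0.85, "dx": 0.035, "dy": -0.004, "dz": 0, "yaw": 0.12},
    {"jaw": 0.85, "dx": 0.028, "dy": -0.008, "dz": 0, "yaw": 0.12},
    {"jaw": 0.85, "dx": 0.012, "dy": -0.006, "dz": 0, "yaw": 0.08}
  ]
}}

```text
clock: 19.2
tool_pos: [0.6102, -0.1477, 0.0793]
eef_rot: [0.998, 0.051, -0.022, -0.01]
contact_force: [0.1, 0.0, -0.3]
opening: 0.268
```

```bash
python3 plan.py 652.5 -128 40 0.5 0
python3 - <<'E'
from m import *
snap('side','side12');snap('top','top12')
im=cv2.imread('pics/side12.png')[110:200,190:310]; im2=cv2.imread('pics/top12.png')[70:160,250:370]; cv2.imwrite('pics/c12.png',np.hstack([cv2.resize(im,(400,300)),cv2.resize(im2,(400,300))]))
E
```

```text
t19.20 tcp [ 610.2 -147.7   79.3] phi 5.88 tilt [-0.0455  0.0176] open 23.6 F [ 0.1  0.  -0.3] q [ 0.41  0.95 -0.45  1.61  0.52  0.75 -1.75]
delta [ 42.3  19.7 -39.3] deg -5.38 N 2
{"dx":0.0229,"dy":-0.0072,"dz":0.0188,"yaw":0.047}
{"dx":0.0225,"dy":-0.0083,"dz":0.0188,"yaw":0.047}
```

View pics/c12.png

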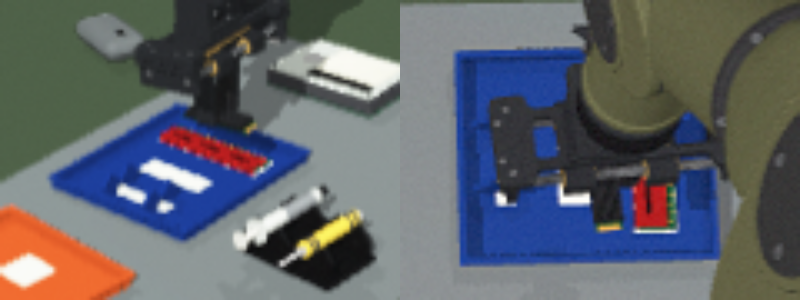

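>>> {"name": "play_rows", "arguments": {
  "targets": [
    {"jaw": 0.85, "dx": 0.014, "dy": -0.005, "dz": 0.012, "yaw": 0.03},
    {"jaw": 0.85, "dx": 0.015, "dy": -0.005, "dz": 0.012, "yaw": 0.03},
    {"jaw": 0.85, "dx": 0.01, "dy": -0.004, "dz": 0.01, "yaw": 0.03},
    {"jaw": 0.85, "dx": 0, "dy": 0, "dz": 0.004, "yaw": 0},
    {"jaw": 0.85, "dx": 0, "dy": 0, "dz": 0, "yaw": 0}
  ]
}}

```text
clock: 19.8
tool_pos: [0.6402, -0.1355, 0.0373]
eef_rot: [1.0, 0.009, -0.027, -0.007]
contact_force: [-0.3, -0.2, -0.0]
opening: 0.269
```

```bash
python3 plan.py 652.5 -128 25 0.5 0
python3 - <<'E'
from m import *
s=snap('top','top13')
im2=cv2.imread('pics/top13.png')[80:160,260:350]; cv2.imwrite('pics/c13.png',cv2.resize(im2,(720,640))[:600])
E
```

```text
t19.80 tcp [ 640.2 -135.5   37.3] phi 1.08 tilt [-0.0542  0.0126] open 23.7 F [-0.3 -0.2 -0. ] q [ 0.35  1.03 -0.41  1.52  0.51  0.75 -1.83]
delta [ 12.3   7.5 -12.3] deg -0.58 N 1
{"dx":0.0131,"dy":-0.0071,"dz":0.0117,"yaw":0.010}
```

View pics/c13.png

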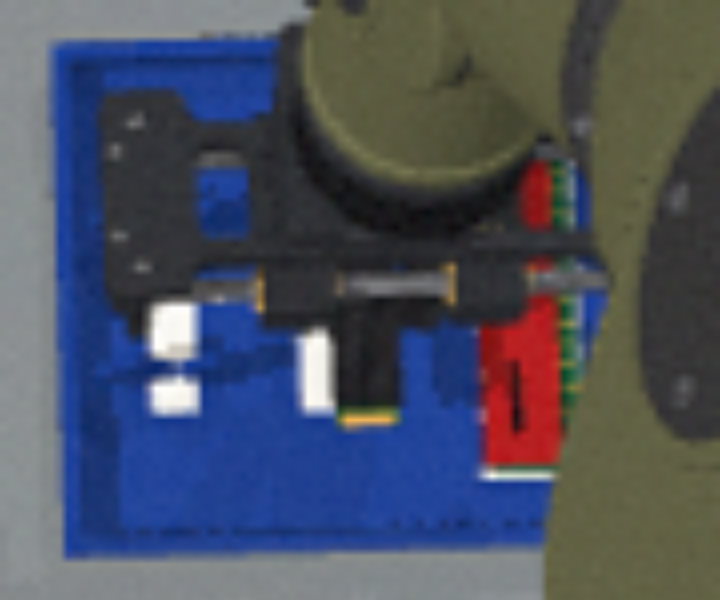

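Run:
```python
from m import *
s=load('top13'); print(plane(s,[(302.1,133),(309.75,133),(302.1,122),(309.75,122)],.037).round(4)[:,:2])
s=load('top0'); f=s['frame']; hsv=cv2.cvtColor(f,cv2.COLOR_RGB2HSV); white=(hsv[...,2]>150)&(hsv[...,1]<60)
m=comp(white,(294,98,312,138)); v,u=np.nonzero(m); print(u.min(),u.max(),v.min(),v.max()); print(plane(s,[(301.5,v.max()+.5),(301.5,v.min()-.5)],.003))
```

```text
[[ 0.5964 -0.1279]
 [ 0.5961 -0.1489]
 [ 0.6277 -0.1287]
 [ 0.6275 -0.1499]]
297 306 103 130
[[ 0.61333932 -0.12955327  0.003     ]
 [ 0.69606712 -0.13172272  0.003     ]]
```

```bash
python3 plan.py 658 -128.5 20 0.5 0 3
```

```text
t19.85 tcp [ 640.3 -135.5   37.6] phi 1.07 tilt [-0.0538  0.0127] open 23.7 F [ 0.3 -0.1 -0.1] q [ 0.35  1.03 -0.41  1.52  0.51  0.75 -1.83]
delta [ 17.7   7.  -17.6] deg -0.57 N 3
{"dx":0.0062,"dy":-0.0021,"dz":0.0056,"yaw":0.003}
{"dx":0.0062,"dy":-0.0022,"dz":0.0056,"yaw":0.003}
{"dx":0.0062,"dy":-0.0022,"dz":0.0056,"yaw":0.003}
```

>>> {"name": "play_rows", "arguments": {
  "targets": [
    {"jaw": 0.85, "dx": 0.006, "dy": -0.002, "dz": 0.005, "yaw": 0.003},
    {"jaw": 0.85, "dx": 0.006, "dy": -0.002, "dz": 0.005, "yaw": 0.003},
    {"jaw": 0.85, "dx": 0.006, "dy": -0.002, "dz": 0.005, "yaw": 0.003},
    {"jaw": 0.85, "dx": 0, "dy": 0, "dz": 0.002, "yaw": 0},
    {"jaw": 0.85, "dx": 0, "dy": 0, "dz": 0, "yaw": 0}
  ]
}}

```text
clock: 20.35
tool_pos: [0.6582, -0.1302, 0.0195]
eef_rot: [1.0, 0.004, -0.027, -0.006]
contact_force: [-0.5, 0.1, 0.6]
opening: 0.268
```

```bash
python3 plan.py 658 -128.5 10 0.5 0
python3 - <<'E'
from m import *
s=snap('top','top14')
im2=cv2.imread('pics/top14.png')[80:160,260:350]; cv2.imwrite('pics/c14.png',cv2.resize(im2,(720,640))[:600])
E
```

```text
t20.35 tcp [ 658.2 -130.2   19.5] phi 0.48 tilt [-0.0531  0.0118] open 23.5 F [-0.5  0.1  0.6] q [ 0.33  1.08 -0.4   1.47  0.51  0.76 -1.84]
delta [-0.2  1.7 -9.5] deg 0.02 N 1
{"dx":0.0003,"dy":-0.0016,"dz":0.0095,"yaw":-0.000}
```

View pics/c14.png

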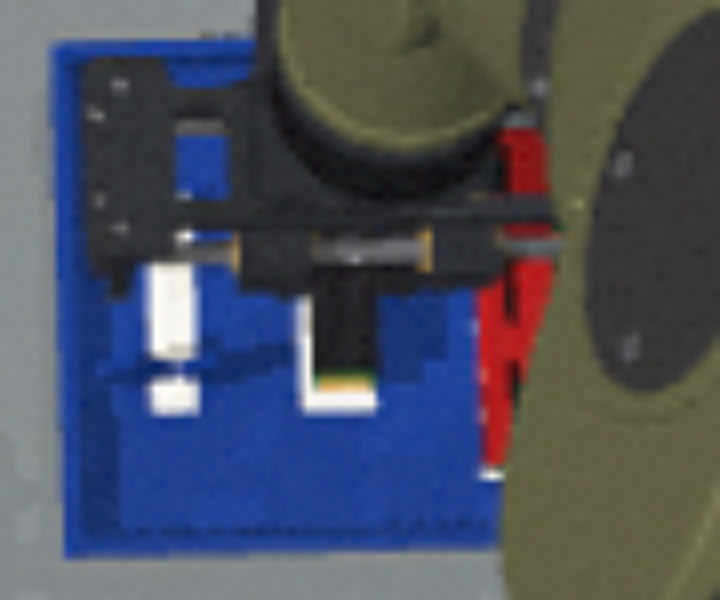

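Run:
```python
from m import *
s=load('top14'); 
for z in(.017,.022): print(plane(s,[(299.4,128.9),(307.25,128.9)],z).round(4)[:,:2])
print(plane(s,[(260+300/8,131.6),(260+378/8,131.6)],.003).round(4)[:,:2])
```

```text
[[ 0.614  -0.1225]
 [ 0.6137 -0.1445]]
[[ 0.6125 -0.1221]
 [ 0.6122 -0.144 ]]
[[ 0.6103 -0.1182]
 [ 0.6099 -0.1457]]
```

>>> {"name": "play_rows", "arguments": {
  "targets": [
    {"jaw": 0.85, "dx": -0.001, "dy": -0.001, "dz": 0.005, "yaw": 0},
    {"jaw": 0.85, "dx": -0.001, "dy": 0, "dz": 0.003, "yaw": 0},
    {"jaw": 0.85, "dx": 0, "dy": 0, "dz": 0.002, "yaw": 0},
    {"jaw": 0.85, "dx": 0, "dy": 0, "dz": 0.001, "yaw": 0},
    {"jaw": 0.85, "dx": 0, "dy": 0, "dz": 0.001, "yaw": 0}
  ]
}}

```text
clock: 20.9
tool_pos: [0.6552, -0.1291, 0.0077]
eef_rot: [1.0, 0.004, -0.026, -0.006]
contact_force: [-1.7, 0.1, 5.8]
opening: 0.262
```

```bash
python3 plan.py 656.5 -129 7 0.5 0
```

```text
t20.90 tcp [ 655.2 -129.1    7.7] phi 0.49 tilt [-0.0527  0.0116] open 23.1 F [-1.7  0.1  5.8] q [ 0.32  1.09 -0.39  1.48  0.52  0.74 -1.85]
delta [ 1.3  0.1 -0.7] deg 0.01 N 1
{"dx":0.0013,"dy":-0.0001,"dz":0.0007,"yaw":-0.000}
```

Run:
```python
from m import *
s=snap('top','top15')
im2=cv2.imread('pics/top15.png')[100:145,280:350]; cv2.imwrite('pics/c15.png',cv2.resize(im2,None,fx=11,fy=11,interpolation=0))
```

```text
(no output)
```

View pics/c15.png

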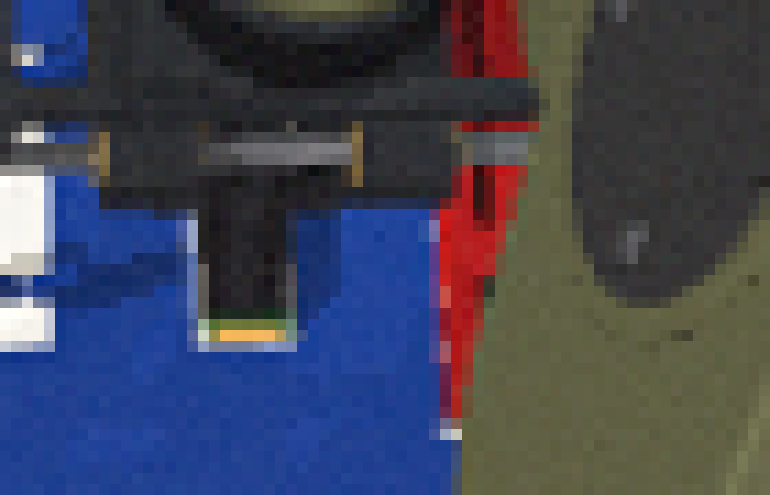

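>>> {"name": "play_rows", "arguments": {
  "targets": [
    {"jaw": 0.7, "dx": 0, "dy": 0, "dz": 0, "yaw": 0},
    {"jaw": 0.64, "dx": 0, "dy": 0, "dz": 0, "yaw": 0},
    {"jaw": 0.62, "dx": 0, "dy": 0, "dz": 0, "yaw": 0},
    {"jaw": 0.62, "dx": 0, "dy": 0, "dz": -0.003, "yaw": 0},
    {"jaw": 0.62, "dx": 0, "dy": 0, "dz": -0.01, "yaw": 0}
  ]
}}

```text
clock: 21.45
tool_pos: [0.6551, -0.1293, 0.0199]
eef_rot: [1.0, 0.004, -0.027, -0.006]
contact_force: [-0.3, 0.3, 0.7]
opening: 0.379
```

>>> {"name": "play_rows", "arguments": {
  "targets": [
    {"jaw": 0.55, "dx": 0, "dy": 0, "dz": -0.015, "yaw": 0},
    {"jaw": 0.55, "dx": 0, "dy": 0, "dz": -0.03, "yaw": 0},
    {"jaw": 0.55, "dx": -0.01, "dy": 0, "dz": -0.03, "yaw": -0.05},
    {"jaw": 0.55, "dx": -0.02, "dy": 0, "dz": -0.02, "yaw": -0.1},
    {"jaw": 0.55, "dx": -0.02, "dy": 0, "dz": 0, "yaw": -0.1}
  ]
}}

```text
clock: 21.95
tool_pos: [0.6146, -0.1334, 0.1276]
eef_rot: [0.991, 0.133, -0.021, -0.009]
contact_force: [0.2, 0.1, -0.4]
opening: 0.455
```

```bash
python3 plan.py 421 -88 100 87 0;  python3 - <<'E'
from m import *
s=snap('top','top16')
im2=cv2.imread('pics/top16.png')[80:155,260:350]; cv2.imwrite('pics/c16.png',cv2.resize(im2,None,fx=8,fy=8,interpolation=0))
E
```

```text
t21.95 tcp [ 614.6 -133.4  127.6] phi 15.36 tilt [-0.0448  0.0116] open 40.0 F [ 0.2  0.1 -0.4] q [ 0.42  0.89 -0.52  1.59  0.53  0.85 -1.62]
delta [-193.6   45.4  -27.6] deg 71.64 N 9
{"dx":-0.0193,"dy":-0.0105,"dz":0.0041,"yaw":-0.139}
{"dx":-0.0176,"dy":-0.0130,"dz":0.0041,"yaw":-0.139}
{"dx":-0.0157,"dy":-0.0154,"dz":0.0041,"yaw":-0.139}
{"dx":-0.0134,"dy":-0.0174,"dz":0.0041,"yaw":-0.139}
{"dx":-0.0108,"dy":-0.0191,"dz":0.0041,"yaw":-0.139}
{"dx":-0.0081,"dy":-0.0204,"dz":0.0041,"yaw":-0.139}
{"dx":-0.0052,"dy":-0.0213,"dz":0.0041,"yaw":-0.139}
{"dx":-0.0022,"dy":-0.0218,"dz":0.0041,"yaw":-0.139}
{"dx":0.0008,"dy":-0.0219,"dz":0.0041,"yaw":-0.139}
```

View pics/c16.png

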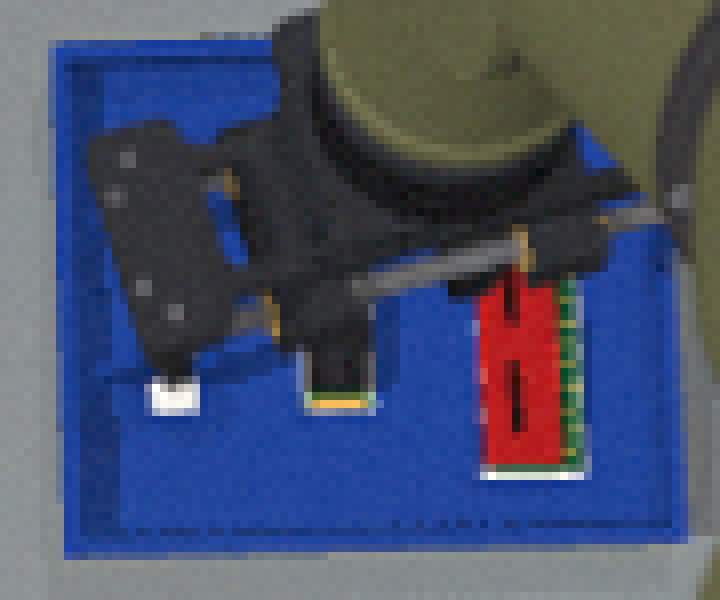

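>>> {"name": "play_rows", "arguments": {
  "targets": [
    {"jaw": 0.55, "dx": -0.017, "dy": -0.009, "dz": 0.003, "yaw": -0.13},
    {"jaw": 0.55, "dx": -0.017, "dy": -0.012, "dz": 0.003, "yaw": -0.14},
    {"jaw": 0.55, "dx": -0.015, "dy": -0.014, "dz": 0.003, "yaw": -0.14},
    {"jaw": 0.55, "dx": -0.013, "dy": -0.016, "dz": 0.003, "yaw": -0.14},
    {"jaw": 0.55, "dx": -0.011, "dy": -0.018, "dz": 0.003, "yaw": -0.14}
  ]
}}

```text
clock: 22.5
tool_pos: [0.5114, -0.1157, 0.1227]
eef_rot: [0.883, 0.47, -0.016, -0.012]
contact_force: [-0.3, -0.0, 0.1]
opening: 0.449
```

```bash
python3 plan.py 421 -88 100 87 0;  python3 - <<'E'
from m import *
s=load('top0'); f=s['frame']
V=f.max(2)
m=comp(V<60,(268,160,312,212)); v,u=np.nonzero(m); print(u.min(),u.max(),v.min(),v.max(),rect(s,m,.02),rect(s,m,.006))
s=load('top16'); f=s['frame']; hsv=cv2.cvtColor(f,cv2.COLOR_RGB2HSV); 
print(plane(s,[(302.5,133)],.003)) 
E
```

```text
t22.50 tcp [ 511.4 -115.7  122.7] phi 56.05 tilt [-0.039   0.0057] open 39.5 F [-0.3 -0.   0.1] q [ 0.52  0.83 -0.67  1.92  0.76  0.71 -1.2 ]
delta [-90.4  27.7 -22.7] deg 30.95 N 4
{"dx":-0.0068,"dy":-0.0224,"dz":0.0066,"yaw":-0.135}
{"dx":-0.0037,"dy":-0.0231,"dz":0.0066,"yaw":-0.135}
{"dx":-0.0006,"dy":-0.0234,"dz":0.0066,"yaw":-0.135}
{"dx":0.0026,"dy":-0.0233,"dz":0.0066,"yaw":-0.135}
276 304 179 193 {'n': 390, 'cent': array([453.1, -92.6]), 'pca': np.float64(89.4), 'rc': array([452.4, -92.5]), 'wh': array([76.6, 38.9]), 'ang': 88.5} {'n': 390, 'cent': array([455.3, -93.5]), 'pca': np.float64(89.4), 'rc': array([454.6, -93.4]), 'wh': array([77.5, 39.4]), 'ang': 88.5}
[[ 0.60599721 -0.1321892   0.003     ]]
```

>>> {"name": "play_rows", "arguments": {
  "targets": [
    {"jaw": 0.55, "dx": -0.006, "dy": -0.02, "dz": 0.006, "yaw": -0.13},
    {"jaw": 0.55, "dx": -0.003, "dy": -0.02, "dz": 0.006, "yaw": -0.13},
    {"jaw": 0.55, "dx": 0, "dy": -0.02, "dz": 0.006, "yaw": -0.13},
    {"jaw": 0.55, "dx": 0.001, "dy": -0.013, "dz": 0.004, "yaw": -0.1},
    {"jaw": 0.55, "dx": 0, "dy": -0.005, "dz": 0, "yaw": -0.03}
  ]
}}

```text
clock: 23.0
tool_pos: [0.4334, -0.0938, 0.1069]
eef_rot: [0.727, 0.687, -0.012, -0.012]
contact_force: [-0.2, 0.3, 0.6]
opening: 0.452
```

```bash
python3 plan.py 421.5 -90.5 60 87 0;  python3 - <<'E'
from m import *
s=snap('side','side17')
im2=cv2.imread('pics/side17.png')[120:200,230:320]; cv2.imwrite('pics/c17.png',cv2.resize(im2,None,fx=7,fy=7))
E
```

```text
t23.00 tcp [433.4 -93.8 106.9] phi 86.80 tilt [-0.0339  0.0008] open 39.7 F [-0.2  0.3  0.6] q [ 0.54  0.81 -0.71  2.17  1.01  0.59 -1.  ]
delta [-11.9   3.3 -46.9] deg 0.2 N 2
{"dx":0.0014,"dy":-0.0052,"dz":0.0236,"yaw":-0.002}
{"dx":0.0014,"dy":-0.0052,"dz":0.0236,"yaw":-0.002}
```

View pics/c17.png

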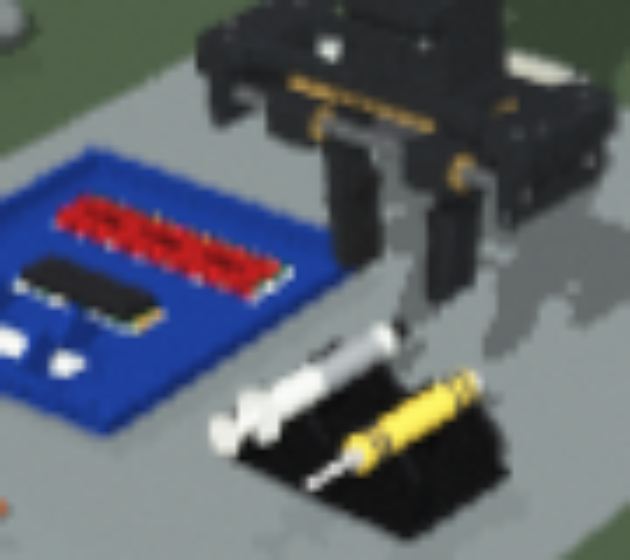

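>>> {"name": "play_rows", "arguments": {
  "targets": [
    {"jaw": 0.55, "dx": 0.002, "dy": -0.005, "dz": 0.014, "yaw": -0.002},
    {"jaw": 0.55, "dx": 0.002, "dy": -0.005, "dz": 0.014, "yaw": -0.002},
    {"jaw": 0.55, "dx": 0, "dy": -0.001, "dz": 0.01, "yaw": 0},
    {"jaw": 0.55, "dx": 0, "dy": 0, "dz": 0.004, "yaw": 0},
    {"jaw": 0.55, "dx": 0, "dy": 0, "dz": 0, "yaw": 0}
  ]
}}

```text
clock: 23.55
tool_pos: [0.429, -0.0912, 0.0667]
eef_rot: [0.731, 0.683, -0.009, -0.006]
contact_force: [0.2, -0.0, 0.4]
opening: 0.453
```

```bash
python3 plan.py 421.5 -90.5 22 87 0;  python3 - <<'E'
from m import *
s=snap('side','side18')
im2=cv2.imread('pics/side18.png')[120:200,230:320]; cv2.imwrite('pics/c18.png',cv2.resize(im2,None,fx=7,fy=7))
E
```

```text
t23.55 tcp [429.  -91.2  66.7] phi 86.13 tilt [-0.0219 -0.0034] open 39.8 F [ 0.2 -0.   0.4] q [ 0.46  0.87 -0.6   2.21  1.21  0.48 -1.2 ]
delta [ -7.5   0.7 -44.7] deg 0.87 N 2
{"dx":0.0002,"dy":-0.0033,"dz":0.0224,"yaw":-0.008}
{"dx":0.0002,"dy":-0.0033,"dz":0.0224,"yaw":-0.008}
```

View pics/c18.png

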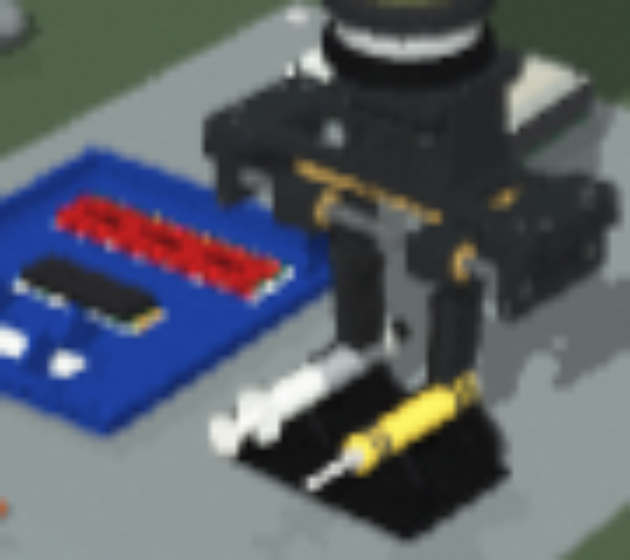

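>>> {"name": "play_rows", "arguments": {
  "targets": [
    {"jaw": 0.55, "dx": 0, "dy": -0.005, "dz": 0.004, "yaw": -0.008},
    {"jaw": 0.55, "dx": 0, "dy": -0.004, "dz": 0.008, "yaw": -0.006},
    {"jaw": 0.55, "dx": 0, "dy": 0, "dz": 0.012, "yaw": 0},
    {"jaw": 0.55, "dx": 0, "dy": 0, "dz": 0.006, "yaw": 0},
    {"jaw": 0.55, "dx": 0, "dy": 0, "dz": 0, "yaw": 0}
  ]
}}

```text
clock: 24.1
tool_pos: [0.4247, -0.0916, 0.039]
eef_rot: [0.728, 0.686, -0.006, -0.002]
contact_force: [0.1, -0.7, 0.6]
opening: 0.45
```

```bash
python3 plan.py 421.5 -90.5 22 87 0;  python3 - <<'E'
from m import *
s=snap('side','side19')
im2=cv2.imread('pics/side19.png')[130:200,240:320]; cv2.imwrite('pics/c19.png',cv2.resize(im2,None,fx=8,fy=8))
E
```

```text
t24.10 tcp [424.7 -91.6  39. ] phi 86.58 tilt [-0.0115 -0.0048] open 39.6 F [ 0.1 -0.7  0.6] q [ 0.43  0.91 -0.53  2.24  1.41  0.43 -1.38]
delta [ -3.2   1.1 -17. ] deg 0.42 N 1
{"dx":0.0010,"dy":-0.0031,"dz":0.0170,"yaw":-0.007}
```

View pics/c19.png

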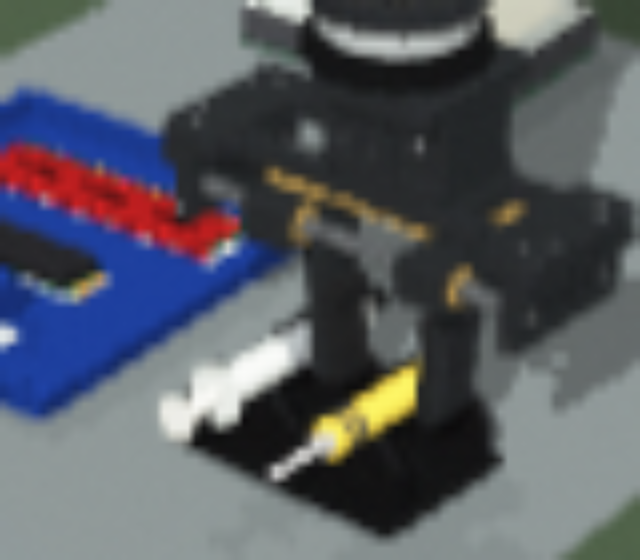

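>>> {"name": "play_rows", "arguments": {
  "targets": [
    {"jaw": 0.55, "dx": 0.001, "dy": -0.004, "dz": 0.008, "yaw": -0.007},
    {"jaw": 0.55, "dx": 0, "dy": -0.001, "dz": 0.006, "yaw": 0},
    {"jaw": 0.55, "dx": 0, "dy": 0, "dz": 0.003, "yaw": 0},
    {"jaw": 0.6, "dx": 0, "dy": 0, "dz": 0, "yaw": 0},
    {"jaw": 0.65, "dx": 0, "dy": 0, "dz": 0, "yaw": 0}
  ]
}}

```text
clock: 24.65
tool_pos: [0.4232, -0.0909, 0.0245]
eef_rot: [0.726, 0.687, -0.003, 0.001]
contact_force: [-0.4, -0.3, -0.0]
opening: 0.35
```

```bash
python3 plan.py 421.5 -90.5 21 87 0
```

```text
t24.65 tcp [423.2 -90.9  24.5] phi 86.82 tilt [-0.0041 -0.0057] open 30.8 F [-0.4 -0.3 -0. ] q [ 0.42  0.95 -0.52  2.25  1.54  0.42 -1.5 ]
delta [-1.7  0.4 -3.5] deg 0.18 N 1
{"dx":0.0003,"dy":-0.0017,"dz":0.0035,"yaw":-0.003}
```

>>> {"name": "play_rows", "arguments": {
  "targets": [
    {"jaw": 0.65, "dx": 0, "dy": -0.002, "dz": 0.003, "yaw": -0.003},
    {"jaw": 0.85, "dx": 0, "dy": 0, "dz": 0, "yaw": 0},
    {"jaw": 0.95, "dx": 0, "dy": 0, "dz": 0, "yaw": 0},
    {"jaw": 0.95, "dx": 0, "dy": 0, "dz": 0, "yaw": 0},
    {"jaw": 0.95, "dx": 0, "dy": 0, "dz": 0, "yaw": 0}
  ]
}}

```text
clock: 25.15
tool_pos: [0.4228, -0.0909, 0.0221]
eef_rot: [0.726, 0.688, -0.002, 0.002]
contact_force: [0.1, -0.3, -0.2]
opening: 0.169
```

```bash
python3 plan.py 421.5 -90.5 21 87 0
```

```text
t25.15 tcp [422.8 -90.9  22.1] phi 86.97 tilt [-0.0008 -0.006 ] open 14.9 F [ 0.1 -0.3 -0.2] q [ 0.42  0.95 -0.53  2.26  1.57  0.43 -1.52]
delta [-1.3  0.4 -1.1] deg 0.03 N 1
{"dx":0.0003,"dy":-0.0013,"dz":0.0011,"yaw":-0.001}
```

>>> {"name": "play_rows", "arguments": {
  "targets": [
    {"jaw": 0.95, "dx": 0, "dy": 0, "dz": -0.01, "yaw": 0},
    {"jaw": 0.95, "dx": 0, "dy": 0, "dz": -0.015, "yaw": 0},
    {"jaw": 0.95, "dx": 0, "dy": 0, "dz": -0.02, "yaw": 0},
    {"jaw": 0.95, "dx": 0, "dy": 0.01, "dz": -0.02, "yaw": 0},
    {"jaw": 0.95, "dx": 0, "dy": 0.02, "dz": -0.01, "yaw": 0.05}
  ]
}}

```text
clock: 25.65
tool_pos: [0.4465, -0.0918, 0.0975]
eef_rot: [0.742, 0.67, -0.007, -0.003]
contact_force: [0.4, -0.5, -1.0]
opening: 0.174
```

```bash
python3 plan.py 645 -75 95 0.5 0;  python3 - <<'E'
from m import *
s=snap('side','side20')
im2=cv2.imread('pics/side20.png')[110:200,230:320]; cv2.imwrite('pics/c20.png',cv2.resize(im2,None,fx=6,fy=6))
E
```

```text
t25.65 tcp [446.5 -91.8  97.5] phi 84.19 tilt [-0.0142 -0.0056] open 15.3 F [ 0.4 -0.5 -1. ] q [ 0.48  0.81 -0.62  2.16  1.02  0.53 -1.05]
delta [198.5  16.8  -2.5] deg -83.69 N 11
{"dx":0.0034,"dy":0.0178,"dz":-0.0000,"yaw":0.133}
{"dx":0.0057,"dy":0.0172,"dz":-0.0000,"yaw":0.133}
{"dx":0.0079,"dy":0.0163,"dz":-0.0000,"yaw":0.133}
{"dx":0.0100,"dy":0.0151,"dz":-0.0000,"yaw":0.133}
{"dx":0.0119,"dy":0.0136,"dz":-0.0000,"yaw":0.133}
{"dx":0.0136,"dy":0.0120,"dz":-0.0000,"yaw":0.133}
{"dx":0.0151,"dy":0.0100,"dz":-0.0000,"yaw":0.133}
{"dx":0.0163,"dy":0.0080,"dz":-0.0000,"yaw":0.133}
{"dx":0.0172,"dy":0.0057,"dz":-0.0000,"yaw":0.133}
{"dx":0.0178,"dy":0.0034,"dz":-0.0000,"yaw":0.133}
{"dx":0.0181,"dy":0.0010,"dz":-0.0000,"yaw":0.133}
```

View pics/c20.png

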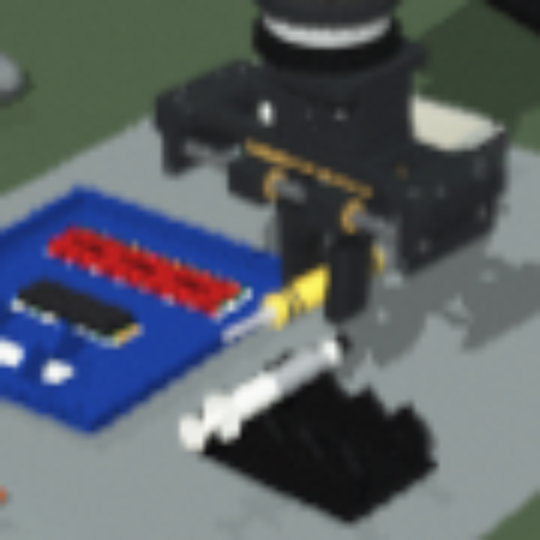

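>>> {"name": "play_rows", "arguments": {
  "targets": [
    {"jaw": 0.95, "dx": 0.003, "dy": 0.017, "dz": 0, "yaw": 0.13},
    {"jaw": 0.95, "dx": 0.006, "dy": 0.017, "dz": 0, "yaw": 0.13},
    {"jaw": 0.95, "dx": 0.008, "dy": 0.016, "dz": 0, "yaw": 0.13},
    {"jaw": 0.95, "dx": 0.01, "dy": 0.015, "dz": 0, "yaw": 0.13},
    {"jaw": 0.95, "dx": 0.012, "dy": 0.014, "dz": 0, "yaw": 0.13}
  ]
}}

```text
clock: 26.2
tool_pos: [0.5381, -0.0858, 0.0955]
eef_rot: [0.923, 0.386, -0.008, 0.0]
contact_force: [0.2, -0.5, -0.8]
opening: 0.172
```

```bash
python3 plan.py 648 -73 95 0.5 0
```

```text
t26.20 tcp [538.1 -85.8  95.5] phi 45.41 tilt [-0.0137 -0.0065] open 15.2 F [ 0.2 -0.5 -0.8] q [ 0.38  0.85 -0.53  1.9   0.74  0.61 -1.42]
delta [109.9  12.8  -0.5] deg -44.91 N 6
{"dx":0.0144,"dy":0.0115,"dz":-0.0002,"yaw":0.131}
{"dx":0.0158,"dy":0.0096,"dz":-0.0002,"yaw":0.131}
{"dx":0.0169,"dy":0.0074,"dz":-0.0002,"yaw":0.131}
{"dx":0.0177,"dy":0.0052,"dz":-0.0002,"yaw":0.131}
{"dx":0.0182,"dy":0.0028,"dz":-0.0002,"yaw":0.131}
{"dx":0.0184,"dy":0.0004,"dz":-0.0002,"yaw":0.131}
```

>>> {"name": "play_rows", "arguments": {
  "targets": [
    {"jaw": 0.95, "dx": 0.014, "dy": 0.011, "dz": 0, "yaw": 0.13},
    {"jaw": 0.95, "dx": 0.016, "dy": 0.01, "dz": 0, "yaw": 0.13},
    {"jaw": 0.95, "dx": 0.017, "dy": 0.007, "dz": 0, "yaw": 0.13},
    {"jaw": 0.95, "dx": 0.018, "dy": 0.005, "dz": 0, "yaw": 0.13},
    {"jaw": 0.95, "dx": 0.017, "dy": 0.002, "dz": 0, "yaw": 0.13}
  ]
}}

```text
clock: 26.7
tool_pos: [0.6258, -0.076, 0.0888]
eef_rot: [0.998, 0.059, -0.012, 0.005]
contact_force: [-0.3, -0.7, 0.2]
opening: 0.171
```

>>> {"name": "play_rows", "arguments": {
  "targets": [
    {"jaw": 0.95, "dx": 0.01, "dy": 0, "dz": 0, "yaw": 0.08},
    {"jaw": 0.95, "dx": 0.004, "dy": 0, "dz": 0.01, "yaw": 0.02},
    {"jaw": 0.95, "dx": 0, "dy": 0, "dz": 0.01, "yaw": 0},
    {"jaw": 0.95, "dx": 0, "dy": 0, "dz": 0.005, "yaw": 0},
    {"jaw": 0.95, "dx": 0, "dy": 0, "dz": 0, "yaw": 0}
  ]
}}

```text
clock: 27.2
tool_pos: [0.6358, -0.075, 0.0568]
eef_rot: [1.0, 0.009, -0.015, 0.007]
contact_force: [-0.2, 0.8, -0.3]
opening: 0.165
```

```bash
python3 plan.py 652.5 -71 45 0.5 0;  python3 - <<'E'
from m import *
snap('side','side21');snap('top','top21')
im=cv2.imread('pics/side21.png')[110:200,190:310]; im2=cv2.imread('pics/top21.png')[70:160,250:370]; cv2.imwrite('pics/c21.png',np.hstack([cv2.resize(im,(400,300)),cv2.resize(im2,(400,300))]))
E
```

```text
t27.20 tcp [635.8 -75.   56.8] phi 1.02 tilt [-0.03   -0.0149] open 14.5 F [-0.2  0.8 -0.3] q [ 0.22  0.97 -0.35  1.6   0.49  0.69 -1.93]
delta [ 16.7   4.  -11.8] deg -0.52 N 1
{"dx":0.0171,"dy":-0.0039,"dz":0.0113,"yaw":0.009}
```

View pics/c21.png

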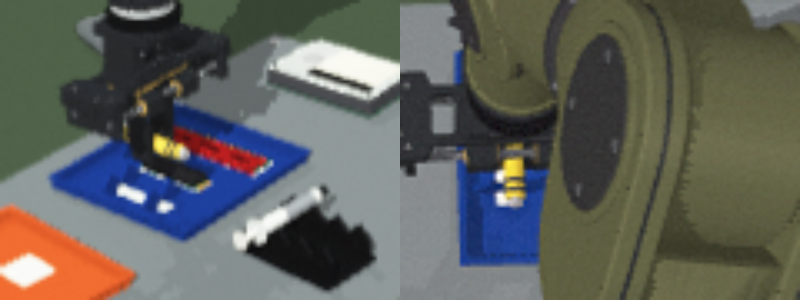

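Run:
```python
from m import *
s=load('top21'); f=s['frame']
cv2.imwrite('pics/c22.png',cv2.resize(cv2.imread('pics/top21.png')[110:140,265:305],None,fx=16,fy=16,interpolation=0))
hsv=cv2.cvtColor(f,cv2.COLOR_RGB2HSV); H,S,V=[hsv[...,i].astype(int) for i in range(3)]
yel=(H>18)&(H<36)&(S>110)&(V>90)
m=comp(yel,(275,105,300,140)); v,u=np.nonzero(m); print(v.min(),v.max(),u.min(),u.max())
print(rect(s,m,.074))
```

```text
117 125 281 286
{'n': 44, 'cent': array([620.7, -76.3]), 'pca': np.float64(-178.3), 'rc': array([619.8, -75.6]), 'wh': array([13.4, 22.3]), 'ang': 88.9}
```

View pics/c22.png

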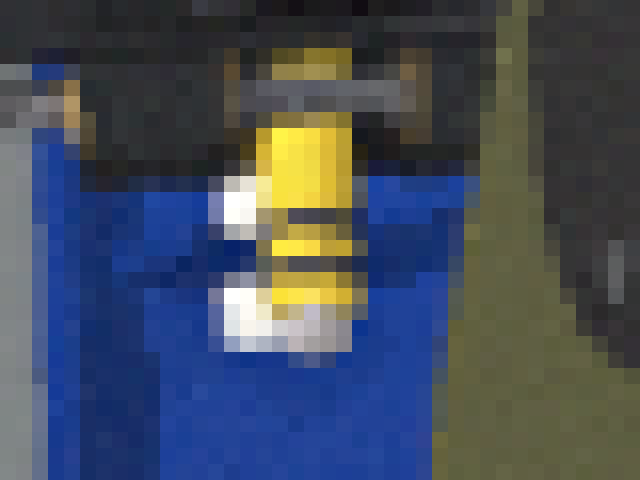

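Run:
```python
from m import *
s=load('top21')
for z in (.070,.074): print(plane(s,[(284,129),(284,132.2),(283.5,120)],z).round(4))
```

```text
[[ 0.5988 -0.0767  0.07  ]
 [ 0.5899 -0.0765  0.07  ]
 [ 0.6238 -0.0759  0.07  ]]
[[ 0.5976 -0.0765  0.074 ]
 [ 0.5888 -0.0763  0.074 ]
 [ 0.6226 -0.0757  0.074 ]]
```

>>> {"name": "play_rows", "arguments": {
  "targets": [
    {"jaw": 0.95, "dx": 0.005, "dy": -0.001, "dz": 0.003, "yaw": 0.009},
    {"jaw": 0.95, "dx": 0.005, "dy": -0.001, "dz": 0.003, "yaw": 0},
    {"jaw": 0.95, "dx": 0.005, "dy": -0.001, "dz": 0.003, "yaw": 0},
    {"jaw": 0.95, "dx": 0, "dy": 0, "dz": 0, "yaw": 0},
    {"jaw": 0.95, "dx": 0, "dy": 0, "dz": 0, "yaw": 0}
  ]
}}

```text
clock: 27.8
tool_pos: [0.6535, -0.072, 0.0487]
eef_rot: [1.0, 0.004, -0.013, 0.007]
contact_force: [0.1, -0.7, -0.3]
opening: 0.169
```

```bash
python3 plan.py 652 -71 25 0.5 0
```

```text
t27.80 tcp [653.5 -72.   48.7] phi 0.43 tilt [-0.0258 -0.0145] open 14.9 F [ 0.1 -0.7 -0.3] q [ 0.21  1.   -0.35  1.55  0.48  0.71 -1.93]
delta [ -1.5   1.  -23.7] deg 0.07 N 1
{"dx":-0.0009,"dy":-0.0014,"dz":0.0237,"yaw":-0.001}
```

>>> {"name": "play_rows", "arguments": {
  "targets": [
    {"jaw": 0.95, "dx": -0.001, "dy": -0.001, "dz": 0.008, "yaw": 0},
    {"jaw": 0.95, "dx": 0, "dy": 0, "dz": 0.008, "yaw": 0},
    {"jaw": 0.95, "dx": 0, "dy": 0, "dz": 0.006, "yaw": 0},
    {"jaw": 0.95, "dx": 0, "dy": 0, "dz": 0.002, "yaw": 0},
    {"jaw": 0.95, "dx": 0, "dy": 0, "dz": 0, "yaw": 0}
  ]
}}

```text
clock: 28.3
tool_pos: [0.6509, -0.0714, 0.0221]
eef_rot: [1.0, 0.004, -0.014, 0.007]
contact_force: [-0.5, 0.6, -1.1]
opening: 0.171
```

```bash
python3 plan.py 652 -71 12 0.5 0;  python3 - <<'E'
from m import *
snap('side','side23');snap('top','top23')
im=cv2.imread('pics/side23.png')[130:190,210:270]; im2=cv2.imread('pics/top23.png')[90:140,260:310]; cv2.imwrite('pics/c23.png',np.hstack([cv2.resize(im,(400,400),interpolation=0),cv2.resize(im2,(400,400),interpolation=0)]))
E
```

```text
t28.30 tcp [650.9 -71.4  22.1] phi 0.44 tilt [-0.0273 -0.0147] open 15.0 F [-0.5  0.6 -1.1] q [ 0.2   1.04 -0.33  1.56  0.5   0.66 -1.95]
delta [  1.1   0.4 -10.1] deg 0.06 N 1
{"dx":0.0014,"dy":-0.0005,"dz":0.0101,"yaw":-0.001}
```

View pics/c23.png

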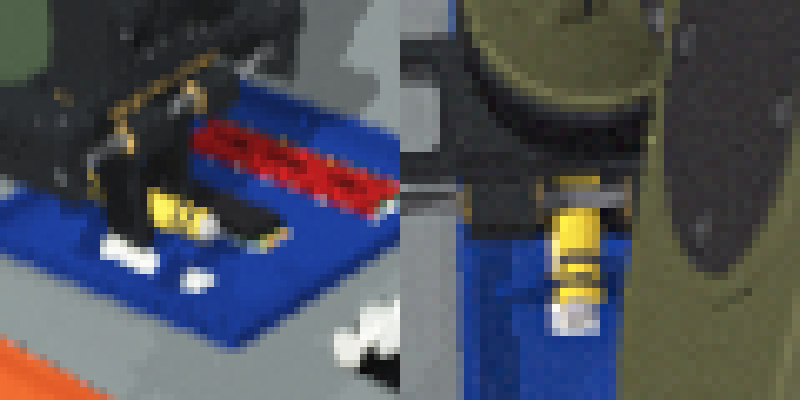

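>>> {"name": "play_rows", "arguments": {
  "targets": [
    {"jaw": 0.95, "dx": 0.001, "dy": -0.001, "dz": 0.004, "yaw": 0},
    {"jaw": 0.95, "dx": 0, "dy": 0, "dz": 0.003, "yaw": 0},
    {"jaw": 0.95, "dx": 0, "dy": 0, "dz": 0.002, "yaw": 0},
    {"jaw": 0.95, "dx": 0, "dy": 0, "dz": 0.001, "yaw": 0},
    {"jaw": 0.95, "dx": 0, "dy": 0, "dz": 0.001, "yaw": 0}
  ]
}}

```text
clock: 28.9
tool_pos: [0.6528, -0.0706, 0.0116]
eef_rot: [1.0, 0.004, -0.012, 0.007]
contact_force: [-0.4, -0.5, 2.1]
opening: 0.173
```

```bash
python3 plan.py 652 -71 11 0.5 0
```

```text
t28.90 tcp [652.8 -70.6  11.6] phi 0.43 tilt [-0.0247 -0.0148] open 15.2 F [-0.4 -0.5  2.1] q [ 0.2   1.05 -0.32  1.55  0.5   0.65 -1.95]
delta [-0.8 -0.4 -0.6] deg 0.07 N 1
{"dx":-0.0008,"dy":0.0004,"dz":0.0006,"yaw":-0.001}
```

>>> {"name": "play_rows", "arguments": {
  "targets": [
    {"jaw": 0.95, "dx": -0.001, "dy": 0, "dz": 0.001, "yaw": 0},
    {"jaw": 0.78, "dx": 0, "dy": 0, "dz": 0, "yaw": 0},
    {"jaw": 0.72, "dx": 0, "dy": 0, "dz": 0, "yaw": 0},
    {"jaw": 0.7, "dx": 0, "dy": 0, "dz": 0, "yaw": 0},
    {"jaw": 0.7, "dx": 0, "dy": 0, "dz": -0.001, "yaw": 0}
  ]
}}

```text
clock: 29.4
tool_pos: [0.6522, -0.0707, 0.012]
eef_rot: [1.0, 0.004, -0.012, 0.007]
contact_force: [-0.6, 0.2, -0.4]
opening: 0.296
```

```bash
python3 plan.py 652 -71 11 0.5 0
python3 - <<'E'
from m import *
snap('side','side24')
im=cv2.imread('pics/side24.png')[130:190,210:270]; cv2.imwrite('pics/c24.png',np.hstack([cv2.resize(im,(480,480),interpolation=0)]))
E
```

```text
t29.40 tcp [652.2 -70.7  12. ] phi 0.42 tilt [-0.0236 -0.0149] open 26.0 F [-0.6  0.2 -0.4] q [ 0.2   1.05 -0.32  1.56  0.51  0.64 -1.95]
delta [-0.2 -0.3 -1. ] deg 0.08 N 1
{"dx":-0.0002,"dy":0.0003,"dz":0.0010,"yaw":-0.001}
```

View pics/c24.png

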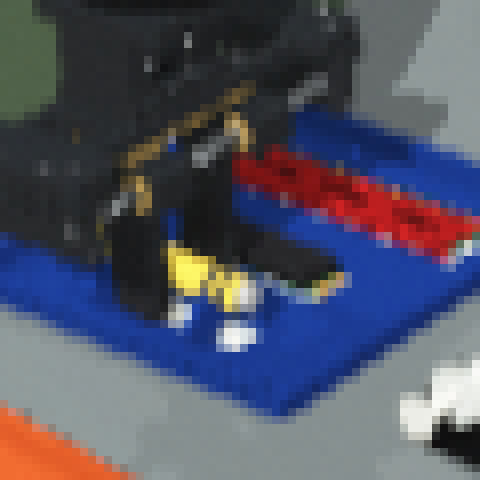

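>>> {"name": "play_rows", "arguments": {
  "targets": [
    {"jaw": 0.7, "dx": 0, "dy": 0, "dz": -0.01, "yaw": 0},
    {"jaw": 0.7, "dx": 0, "dy": 0, "dz": -0.02, "yaw": 0},
    {"jaw": 0.7, "dx": 0, "dy": 0, "dz": -0.03, "yaw": 0},
    {"jaw": 0.5, "dx": 0, "dy": 0, "dz": -0.03, "yaw": -0.05},
    {"jaw": 0.3, "dx": 0, "dy": -0.01, "dz": -0.02, "yaw": -0.1}
  ]
}}

```text
clock: 29.95
tool_pos: [0.6519, -0.0607, 0.1246]
eef_rot: [0.997, 0.08, -0.016, 0.007]
contact_force: [-0.4, -0.7, -0.5]
opening: 0.456
```

```bash
python3 plan.py 398 267 110 91 0 14
```

```text
t29.95 tcp [651.9 -60.7 124.6] phi 9.15 tilt [-0.0304 -0.0169] open 40.2 F [-0.4 -0.7 -0.5] q [ 0.23  0.9  -0.43  1.52  0.47  0.85 -1.79]
delta [-253.9  327.7  -14.6] deg 81.85 N 14
{"dx":-0.0141,"dy":-0.0260,"dz":0.0012,"yaw":-0.102}
{"dx":-0.0114,"dy":-0.0273,"dz":0.0012,"yaw":-0.102}
{"dx":-0.0086,"dy":-0.0283,"dz":0.0012,"yaw":-0.102}
{"dx":-0.0056,"dy":-0.0291,"dz":0.0012,"yaw":-0.102}
{"dx":-0.0027,"dy":-0.0295,"dz":0.0012,"yaw":-0.102}
{"dx":0.0004,"dy":-0.0296,"dz":0.0012,"yaw":-0.102}
{"dx":0.0034,"dy":-0.0294,"dz":0.0012,"yaw":-0.102}
{"dx":0.0064,"dy":-0.0289,"dz":0.0012,"yaw":-0.102}
{"dx":0.0093,"dy":-0.0281,"dz":0.0012,"yaw":-0.102}
{"dx":0.0121,"dy":-0.0270,"dz":0.0012,"yaw":-0.102}
{"dx":0.0148,"dy":-0.0257,"dz":0.0012,"yaw":-0.102}
{"dx":0.0173,"dy":-0.0240,"dz":0.0012,"yaw":-0.102}
{"dx":0.0197,"dy":-0.0221,"dz":0.0012,"yaw":-0.102}
{"dx":0.0218,"dy":-0.0200,"dz":0.0012,"yaw":-0.102}
```

>>> {"name": "play_rows", "arguments": {
  "targets": [
    {"jaw": 0.28, "dx": -0.014, "dy": -0.025, "dz": 0, "yaw": -0.1},
    {"jaw": 0.28, "dx": -0.011, "dy": -0.026, "dz": 0, "yaw": -0.1},
    {"jaw": 0.28, "dx": -0.008, "dy": -0.027, "dz": 0, "yaw": -0.1},
    {"jaw": 0.28, "dx": -0.006, "dy": -0.028, "dz": 0, "yaw": -0.1},
    {"jaw": 0.28, "dx": -0.003, "dy": -0.028, "dz": 0, "yaw": -0.1}
  ]
}}

```text
clock: 30.45
tool_pos: [0.5678, 0.0511, 0.1334]
eef_rot: [0.944, 0.33, -0.009, 0.006]
contact_force: [-0.4, 1.0, 0.7]
opening: 0.722
```

>>> {"name": "play_rows", "arguments": {
  "targets": [
    {"jaw": 0.28, "dx": 0, "dy": -0.028, "dz": 0, "yaw": -0.1},
    {"jaw": 0.28, "dx": 0.003, "dy": -0.028, "dz": 0, "yaw": -0.1},
    {"jaw": 0.28, "dx": 0.006, "dy": -0.028, "dz": 0, "yaw": -0.1},
    {"jaw": 0.28, "dx": 0.009, "dy": -0.026, "dz": 0, "yaw": -0.1},
    {"jaw": 0.28, "dx": 0.01, "dy": -0.02, "dz": 0, "yaw": -0.1}
  ]
}}

```text
clock: 30.95
tool_pos: [0.4825, 0.162, 0.1369]
eef_rot: [0.827, 0.563, -0.008, 0.005]
contact_force: [-0.2, -0.2, 0.5]
opening: 0.718
```

```bash
python3 plan.py 396 267 90 91 0
python3 - <<'E'
from m import *
s=snap('top','top25')
cv2.imwrite('pics/c25.png',cv2.resize(cv2.imread('pics/top25.png')[75:235,130:355],None,fx=3.5,fy=3.5))
E
```

```text
t30.95 tcp [482.5 162.  136.9] phi 68.48 tilt [-0.0071 -0.0181] open 63.2 F [-0.2 -0.2  0.5] q [-0.05  0.77 -0.63  1.98  0.76  0.66 -1.55]
delta [-86.5 105.  -46.9] deg 22.52 N 4
{"dx":0.0167,"dy":-0.0298,"dz":0.0114,"yaw":-0.098}
{"dx":0.0195,"dy":-0.0280,"dz":0.0114,"yaw":-0.098}
{"dx":0.0222,"dy":-0.0259,"dz":0.0114,"yaw":-0.098}
{"dx":0.0246,"dy":-0.0236,"dz":0.0114,"yaw":-0.098}
```

View pics/c25.png

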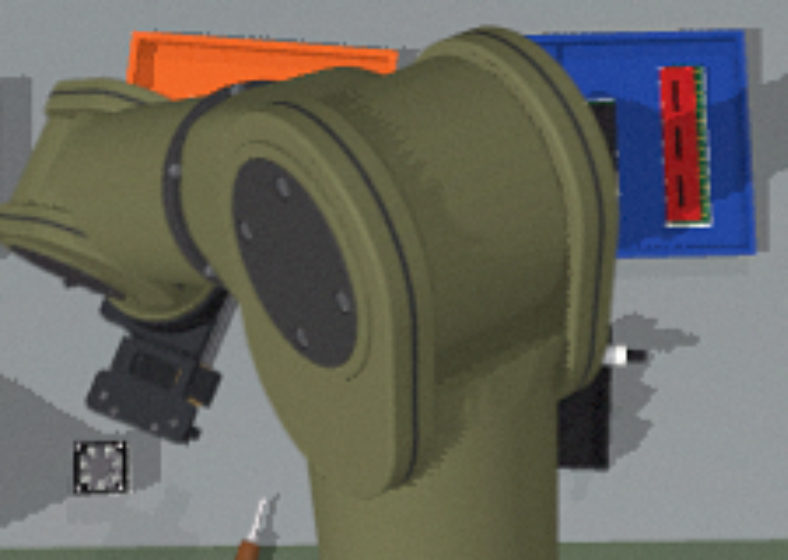

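>>> {"name": "play_rows", "arguments": {
  "targets": [
    {"jaw": 0.28, "dx": 0.016, "dy": -0.026, "dz": 0.01, "yaw": -0.1},
    {"jaw": 0.28, "dx": 0.019, "dy": -0.026, "dz": 0.01, "yaw": -0.1},
    {"jaw": 0.28, "dx": 0.02, "dy": -0.022, "dz": 0.01, "yaw": -0.1},
    {"jaw": 0.28, "dx": 0.014, "dy": -0.013, "dz": 0.008, "yaw": -0.07},
    {"jaw": 0.28, "dx": 0.004, "dy": -0.004, "dz": 0, "yaw": -0.02}
  ]
}}

```text
clock: 31.5
tool_pos: [0.4078, 0.2607, 0.1007]
eef_rot: [0.695, 0.719, -0.004, 0.004]
contact_force: [-0.4, -0.5, -0.0]
opening: 0.716
```

```bash
python3 plan.py 395.5 267.5 50 91 0
python3 - <<'E'
from m import *
s=load('side0'); f=s['frame']; hsv=cv2.cvtColor(f,cv2.COLOR_RGB2HSV); H,S,V=[hsv[...,i].astype(int) for i in range(3)]
m=comp(V<70,(205,232,240,258)); print(rect(s,m,.022))
cv2.imwrite('pics/c26a.png',cv2.resize(cv2.imread('pics/side0.png')[225:265,195:245],None,fx=12,fy=12,interpolation=0))
s=load('top25'); f=s['frame']; hsv=cv2.cvtColor(f,cv2.COLOR_RGB2HSV);m=comp(hsv[...,2]<75,(145,196,172,222)); print(rect(s,m,.022)); m=cv2.morphologyEx(m.astype(np.uint8),cv2.MORPH_CLOSE,np.ones((9,9),np.uint8)); print(rect(s,m>0,.022))
E
```

```text
t31.50 tcp [407.8 260.7 100.7] phi 91.93 tilt [ 0.0002 -0.0124] open 63.0 F [-0.4 -0.5 -0. ] q [-0.29  0.82 -0.63  2.08  0.95  0.57 -1.59]
delta [-12.3   6.8 -50.7] deg -0.93 N 2
{"dx":0.0039,"dy":-0.0060,"dz":0.0253,"yaw":0.008}
{"dx":0.0039,"dy":-0.0061,"dz":0.0253,"yaw":0.008}
{'n': 119, 'cent': array([393.6, 274.4]), 'pca': np.float64(121.7), 'rc': array([394.4, 273.1]), 'wh': array([45.4, 47.8]), 'ang': 2.1}
{'n': 82, 'cent': array([396.2, 270.7]), 'pca': np.float64(52.5), 'rc': array([395.5, 268.7]), 'wh': array([39.7, 38.4]), 'ang': 89.3}
{'n': 144, 'cent': array([395.5, 270.2]), 'pca': np.float64(-148.8), 'rc': array([395.5, 268.7]), 'wh': array([39.7, 38.4]), 'ang': 89.3}
```

View pics/c26a.png

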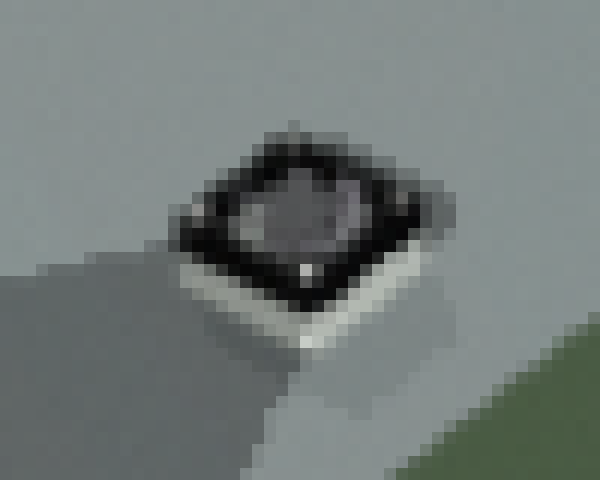

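>>> {"name": "play_rows", "arguments": {
  "targets": [
    {"jaw": 0.28, "dx": 0.004, "dy": -0.006, "dz": 0.018, "yaw": 0.012},
    {"jaw": 0.28, "dx": 0.004, "dy": -0.006, "dz": 0.018, "yaw": 0.012},
    {"jaw": 0.28, "dx": 0, "dy": 0, "dz": 0.014, "yaw": 0},
    {"jaw": 0.28, "dx": 0, "dy": 0, "dz": 0.006, "yaw": 0},
    {"jaw": 0.28, "dx": 0, "dy": 0, "dz": 0, "yaw": 0}
  ]
}}

```text
clock: 32.0
tool_pos: [0.4009, 0.267, 0.0463]
eef_rot: [0.708, 0.707, -0.001, 0.007]
contact_force: [-0.4, -0.5, 1.5]
opening: 0.718
```

```bash
python3 plan.py 395.5 268.7 8 90.5 0
python3 - <<'E'
from m import *
s=snap('side','side27')
cv2.imwrite('pics/c27.png',cv2.resize(cv2.imread('pics/side27.png')[195:265,185:255],None,fx=8,fy=8,interpolation=0))
E
```

```text
t32.00 tcp [400.9 267.   46.3] phi 89.93 tilt [ 0.0093 -0.0118] open 63.2 F [-0.4 -0.5  1.5] q [-0.4   0.9  -0.48  2.12  1.14  0.43 -1.82]
delta [ -5.4   1.7 -38.3] deg 0.57 N 1
{"dx":0.0021,"dy":-0.0057,"dz":0.0382,"yaw":-0.010}
```

View pics/c27.png

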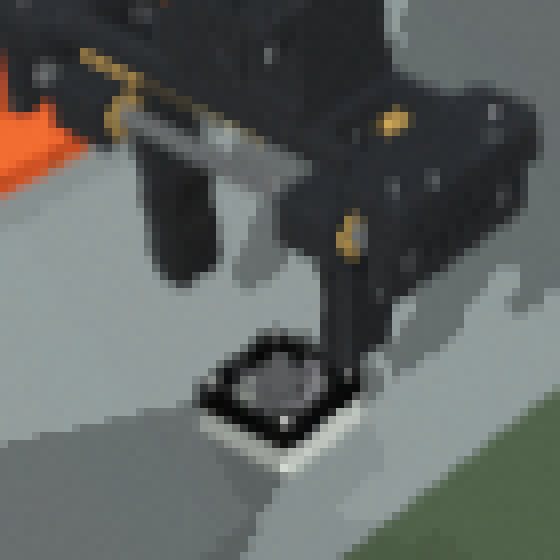

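>>> {"name": "play_rows", "arguments": {
  "targets": [
    {"jaw": 0.28, "dx": 0.002, "dy": -0.004, "dz": 0.004, "yaw": -0.01},
    {"jaw": 0.28, "dx": 0.001, "dy": -0.004, "dz": 0.008, "yaw": 0},
    {"jaw": 0.28, "dx": 0, "dy": 0, "dz": 0.008, "yaw": 0},
    {"jaw": 0.28, "dx": 0, "dy": 0, "dz": 0.003, "yaw": 0},
    {"jaw": 0.28, "dx": 0, "dy": 0, "dz": 0, "yaw": 0}
  ]
}}

```text
clock: 32.55
tool_pos: [0.3951, 0.2707, 0.0254]
eef_rot: [0.705, 0.709, 0.002, 0.008]
contact_force: [-0.2, -0.1, -1.0]
opening: 0.716
```

```bash
python3 plan.py 395.5 268.7 6 90.5 0
python3 - <<'E'
from m import *
s=snap('side','side28')
cv2.imwrite('pics/c28.png',cv2.resize(cv2.imread('pics/side28.png')[195:265,185:255],None,fx=8,fy=8,interpolation=0))
E
```

```text
t32.55 tcp [395.1 270.7  25.4] phi 90.33 tilt [ 0.0141 -0.0073] open 63.0 F [-0.2 -0.1 -1. ] q [-0.46  0.93 -0.41  2.13  1.26  0.36 -1.94]
delta [  0.4  -2.  -19.4] deg 0.17 N 1
{"dx":-0.0018,"dy":0.0001,"dz":0.0194,"yaw":-0.003}
```

View pics/c28.png

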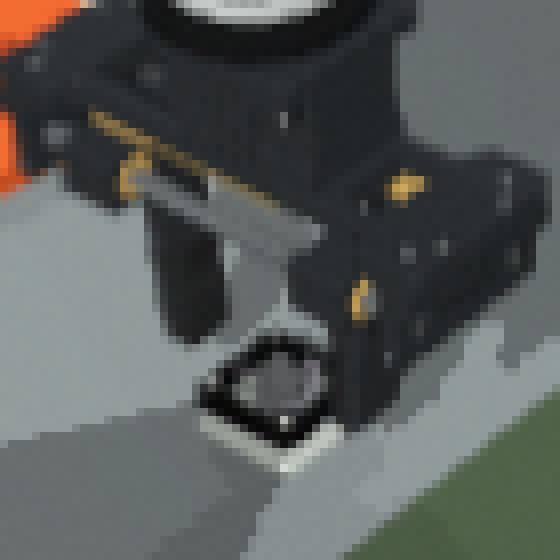

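>>> {"name": "play_rows", "arguments": {
  "targets": [
    {"jaw": 0.28, "dx": -0.001, "dy": 0, "dz": 0.008, "yaw": 0},
    {"jaw": 0.28, "dx": -0.001, "dy": 0, "dz": 0.006, "yaw": 0},
    {"jaw": 0.28, "dx": 0, "dy": 0, "dz": 0.004, "yaw": 0},
    {"jaw": 0.4, "dx": 0, "dy": 0, "dz": 0, "yaw": 0},
    {"jaw": 0.45, "dx": 0, "dy": 0, "dz": 0, "yaw": 0}
  ]
}}

```text
clock: 33.1
tool_pos: [0.3967, 0.2695, 0.0088]
eef_rot: [0.705, 0.709, 0.004, 0.007]
contact_force: [-0.8, -0.1, -0.0]
opening: 0.566
```

```bash
python3 plan.py 395.5 268.7 6 90.5 0
python3 - <<'E'
from m import *
s=snap('side','side29')
cv2.imwrite('pics/c29.png',cv2.resize(cv2.imread('pics/side29.png')[195:265,185:255],None,fx=8,fy=8,interpolation=0))
E
```

```text
t33.10 tcp [396.7 269.5   8.8] phi 90.26 tilt [ 0.0167 -0.0042] open 49.8 F [-0.8 -0.1 -0. ] q [-0.48  0.96 -0.36  2.14  1.35  0.32 -2.03]
delta [-1.2 -0.8 -2.8] deg 0.24 N 1
{"dx":-0.0008,"dy":-0.0012,"dz":0.0028,"yaw":-0.004}
```

View pics/c29.png

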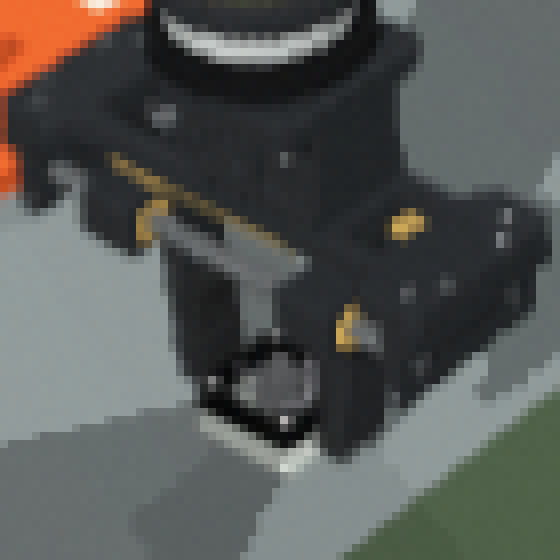

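Squarely straddled. Close the jaws on it.

>>> {"name": "play_rows", "arguments": {
  "targets": [
    {"jaw": 0.5, "dx": 0, "dy": -0.001, "dz": 0.001, "yaw": 0},
    {"jaw": 0.75, "dx": 0, "dy": 0, "dz": 0, "yaw": 0},
    {"jaw": 0.75, "dx": 0, "dy": 0, "dz": 0, "yaw": 0},
    {"jaw": 0.75, "dx": 0, "dy": 0, "dz": 0, "yaw": 0},
    {"jaw": 0.75, "dx": 0, "dy": 0, "dz": 0, "yaw": 0}
  ]
}}

```text
clock: 33.65
tool_pos: [0.3959, 0.2698, 0.0083]
eef_rot: [0.706, 0.709, 0.005, 0.007]
contact_force: [0.4, 0.0, -0.2]
opening: 0.454
```

>>> {"name": "play_rows", "arguments": {
  "targets": [
    {"jaw": 0.75, "dx": 0, "dy": 0, "dz": -0.01, "yaw": 0},
    {"jaw": 0.75, "dx": 0, "dy": 0, "dz": -0.015, "yaw": 0},
    {"jaw": 0.75, "dx": 0, "dy": 0, "dz": -0.02, "yaw": 0},
    {"jaw": 0.75, "dx": 0, "dy": 0, "dz": -0.02, "yaw": 0},
    {"jaw": 0.75, "dx": 0, "dy": 0.01, "dz": -0.01, "yaw": 0}
  ]
}}

```text
clock: 34.15
tool_pos: [0.4019, 0.2692, 0.0844]
eef_rot: [0.704, 0.71, 0.002, 0.007]
contact_force: [1.1, -0.1, -0.8]
opening: 0.451
```

```bash
python3 plan.py 635 104 85 84.5 0
python3 - <<'E'
from m import *
s=snap('side','side30')
cv2.imwrite('pics/c30.png',cv2.resize(cv2.imread('pics/side30.png')[175:265,165:255],None,fx=6,fy=6,interpolation=0))
E
```

```text
t34.15 tcp [401.9 269.2  84.4] phi 90.46 tilt [ 0.0123 -0.0075] open 39.7 F [ 1.1 -0.1 -0.8] q [-0.36  0.83 -0.56  2.1   1.01  0.5  -1.69]
delta [ 233.1 -165.2    0.6] deg -5.96 N 7
{"dx":-0.0239,"dy":0.0331,"dz":0.0005,"yaw":0.015}
{"dx":-0.0234,"dy":0.0335,"dz":0.0005,"yaw":0.015}
{"dx":-0.0229,"dy":0.0338,"dz":0.0005,"yaw":0.015}
{"dx":-0.0224,"dy":0.0341,"dz":0.0005,"yaw":0.015}
{"dx":-0.0219,"dy":0.0345,"dz":0.0005,"yaw":0.015}
{"dx":-0.0213,"dy":0.0348,"dz":0.0005,"yaw":0.015}
{"dx":-0.0208,"dy":0.0351,"dz":0.0005,"yaw":0.015}
```

View pics/c30.png

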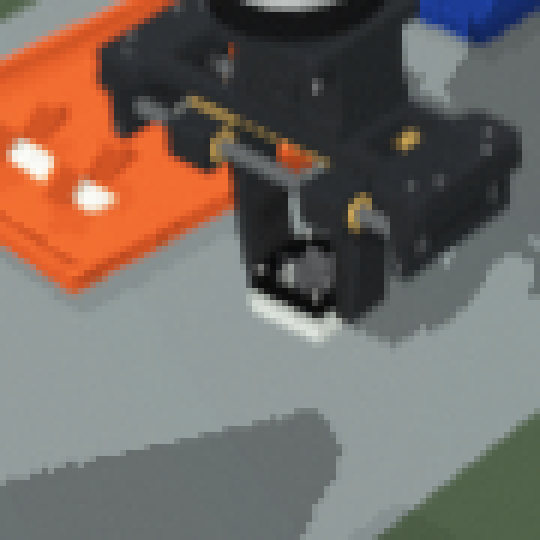

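>>> {"name": "play_rows", "arguments": {
  "targets": [
    {"jaw": 0.75, "dx": -0.015, "dy": 0.02, "dz": 0, "yaw": 0.015},
    {"jaw": 0.75, "dx": -0.022, "dy": 0.031, "dz": 0, "yaw": 0.015},
    {"jaw": 0.75, "dx": -0.022, "dy": 0.033, "dz": 0, "yaw": 0.015},
    {"jaw": 0.75, "dx": -0.021, "dy": 0.033, "dz": 0, "yaw": 0.015},
    {"jaw": 0.75, "dx": -0.021, "dy": 0.033, "dz": 0, "yaw": 0.015}
  ]
}}

```text
clock: 34.7
tool_pos: [0.5526, 0.167, 0.0875]
eef_rot: [0.728, 0.686, 0.004, 0.005]
contact_force: [0.7, -0.5, -0.8]
opening: 0.453
```

```bash
python3 plan.py 638 104 70 84.5 0
```

```text
t34.70 tcp [552.6 167.   87.5] phi 86.56 tilt [ 0.0134 -0.0013] open 39.8 F [ 0.7 -0.5 -0.8] q [-0.01  0.92 -0.65  1.83  0.86  0.7  -1.23]
delta [ 85.4 -63.  -17.5] deg -2.06 N 3
{"dx":-0.0193,"dy":0.0296,"dz":0.0062,"yaw":0.012}
{"dx":-0.0189,"dy":0.0298,"dz":0.0062,"yaw":0.012}
{"dx":-0.0185,"dy":0.0300,"dz":0.0062,"yaw":0.012}
```

>>> {"name": "play_rows", "arguments": {
  "targets": [
    {"jaw": 0.75, "dx": -0.018, "dy": 0.028, "dz": 0.005, "yaw": 0.012},
    {"jaw": 0.75, "dx": -0.016, "dy": 0.024, "dz": 0.006, "yaw": 0.012},
    {"jaw": 0.75, "dx": -0.01, "dy": 0.014, "dz": 0.008, "yaw": 0.006},
    {"jaw": 0.75, "dx": -0.003, "dy": 0.005, "dz": 0.008, "yaw": 0},
    {"jaw": 0.75, "dx": 0, "dy": 0, "dz": 0.004, "yaw": 0}
  ]
}}

```text
clock: 35.2
tool_pos: [0.6266, 0.1041, 0.0526]
eef_rot: [0.743, 0.669, 0.003, 0.008]
contact_force: [-0.9, 0.2, -0.4]
opening: 0.451
```

```bash
python3 plan.py 646.5 103.5 40 84.5 0
python3 - <<'E'
from m import *
snap('side','side31');snap('top','top31')
im=cv2.imread('pics/side31.png')[150:225,130:230]; im2=cv2.imread('pics/top31.png')[75:150,160:260]; cv2.imwrite('pics/c31.png',np.hstack([cv2.resize(im,(400,300)),cv2.resize(im2,(400,300),interpolation=0)]))
E
```

```text
t35.20 tcp [626.6 104.1  52.6] phi 83.98 tilt [ 0.0154 -0.0076] open 39.7 F [-0.9  0.2 -0.4] q [ 0.1   1.02 -0.64  1.65  0.86  0.76 -1.07]
delta [ 19.9  -0.6 -12.6] deg 0.52 N 1
{"dx":0.0016,"dy":0.0197,"dz":0.0129,"yaw":-0.009}
```

View pics/c31.png

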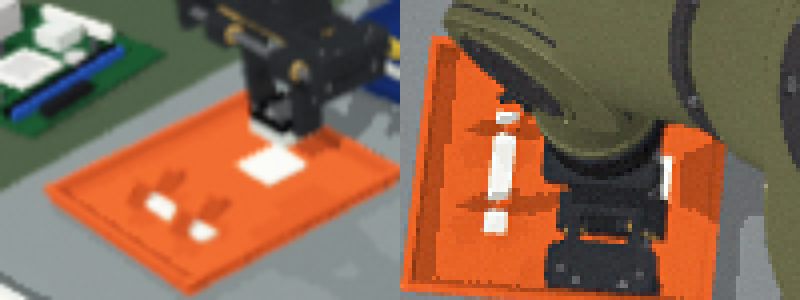

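>>> {"name": "play_rows", "arguments": {
  "targets": [
    {"jaw": 0.75, "dx": 0, "dy": 0.007, "dz": 0.01, "yaw": -0.005},
    {"jaw": 0.75, "dx": 0.001, "dy": 0.007, "dz": 0.01, "yaw": -0.004},
    {"jaw": 0.75, "dx": 0, "dy": 0.005, "dz": 0.006, "yaw": 0},
    {"jaw": 0.75, "dx": 0, "dy": 0, "dz": 0.003, "yaw": 0},
    {"jaw": 0.75, "dx": 0, "dy": 0, "dz": 0, "yaw": 0}
  ]
}}

```text
clock: 35.8
tool_pos: [0.6444, 0.1095, 0.0223]
eef_rot: [0.737, 0.676, 0.003, 0.006]
contact_force: [0.2, 0.6, -0.9]
opening: 0.452
```

```bash
python3 plan.py 646.5 103.5 20 84.5 0
python3 - <<'E'
from m import *
snap('side','side32');snap('top','top32')
im=cv2.imread('pics/side32.png')[165:215,165:230]; im2=cv2.imread('pics/top32.png')[90:145,195:255]; cv2.imwrite('pics/c32.png',np.hstack([cv2.resize(im,(400,308),interpolation=0),cv2.resize(im2,(336,308),interpolation=0)]))
E
```

```text
t35.80 tcp [644.4 109.5  22.3] phi 85.11 tilt [ 0.0135 -0.0045] open 39.7 F [ 0.2  0.6 -0.9] q [ 0.08  1.08 -0.63  1.59  0.88  0.76 -1.04]
delta [ 2.1 -6.  -2.3] deg -0.61 N 1
{"dx":-0.0057,"dy":0.0025,"dz":0.0023,"yaw":0.011}
```

View pics/c32.png

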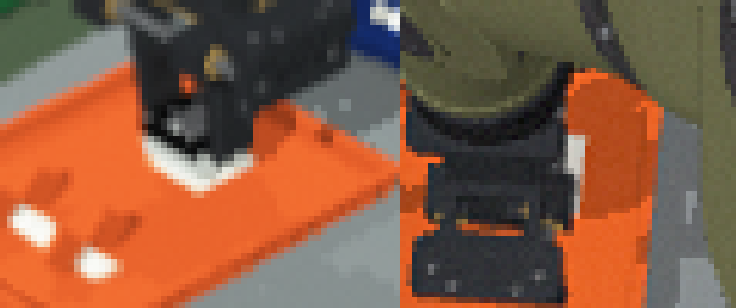

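>>> {"name": "play_rows", "arguments": {
  "targets": [
    {"jaw": 0.75, "dx": -0.003, "dy": 0.001, "dz": 0.003, "yaw": 0.006},
    {"jaw": 0.75, "dx": -0.002, "dy": 0.001, "dz": 0.003, "yaw": 0.005},
    {"jaw": 0.75, "dx": 0, "dy": 0, "dz": 0.001, "yaw": 0},
    {"jaw": 0.75, "dx": 0, "dy": 0, "dz": 0, "yaw": 0},
    {"jaw": 0.75, "dx": 0, "dy": 0, "dz": 0, "yaw": 0}
  ]
}}

```text
clock: 36.4
tool_pos: [0.6467, 0.1032, 0.0163]
eef_rot: [0.741, 0.672, 0.004, 0.007]
contact_force: [0.6, 1.1, -0.8]
opening: 0.451
```

```bash
python3 plan.py 646.5 103.5 14 84.5 0
python3 - <<'E'
from m import *
snap('side','side33');snap('top','top33')
im=cv2.imread('pics/side33.png')[165:215,165:230]; im2=cv2.imread('pics/side0.png')[165:215,165:230]; cv2.imwrite('pics/c33.png',np.hstack([cv2.resize(im,(400,308),interpolation=0),cv2.resize(im2,(400,308),interpolation=0)]))
s=load('side0')
c=np.array([646.9,102.3]); a=np.radians(-5.5); ex=np.array([np.cos(a),np.sin(a)]); ey=np.array([-ex[1],ex[0]])
E
```

```text
t36.40 tcp [646.7 103.2  16.3] phi 84.39 tilt [ 0.0153 -0.0046] open 39.7 F [ 0.6  1.1 -0.8] q [ 0.09  1.09 -0.63  1.59  0.88  0.75 -1.05]
delta [-0.2  0.3 -2.3] deg 0.11 N 1
{"dx":0.0003,"dy":-0.0002,"dz":0.0023,"yaw":-0.002}
```

View pics/c33.png

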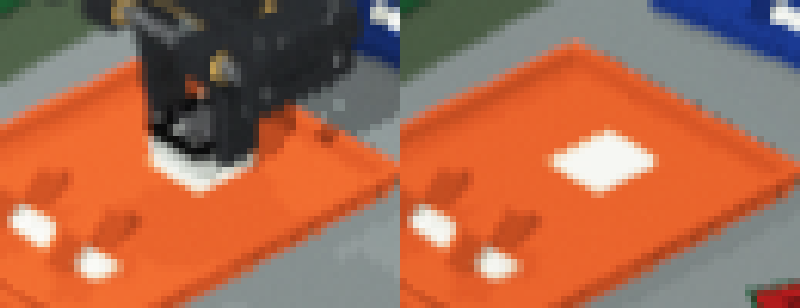

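>>> {"name": "play_rows", "arguments": {
  "targets": [
    {"jaw": 0.75, "dx": 0, "dy": 0, "dz": 0.002, "yaw": 0},
    {"jaw": 0.75, "dx": 0, "dy": 0, "dz": 0.002, "yaw": 0},
    {"jaw": 0.75, "dx": 0, "dy": 0, "dz": 0.001, "yaw": 0},
    {"jaw": 0.75, "dx": 0, "dy": 0, "dz": 0.001, "yaw": 0},
    {"jaw": 0.75, "dx": 0, "dy": 0, "dz": 0.0, "yaw": 0}
  ]
}}

```text
clock: 37.0
tool_pos: [0.647, 0.1038, 0.0114]
eef_rot: [0.741, 0.672, 0.004, 0.007]
contact_force: [-0.1, 0.3, -1.0]
opening: 0.448
```

```bash
python3 plan.py 646.5 103.5 11 84.5 0
python3 - <<'E'
from m import *
snap('side','side34')
im=cv2.imread('pics/side34.png')[175:210,180:220]; im2=cv2.imread('pics/side0.png')[175:210,180:220]; cv2.imwrite('pics/c34.png',np.hstack([cv2.resize(im,(400,350),interpolation=0),cv2.resize(im2,(400,350),interpolation=0)]))
E
```

```text
t37.00 tcp [647.  103.8  11.4] phi 84.41 tilt [ 0.0163 -0.0046] open 39.5 F [-0.1  0.3 -1. ] q [ 0.09  1.1  -0.62  1.59  0.89  0.74 -1.06]
delta [-0.5 -0.3 -0.4] deg 0.09 N 1
{"dx":-0.0003,"dy":-0.0005,"dz":0.0004,"yaw":-0.002}
```

View pics/c34.png

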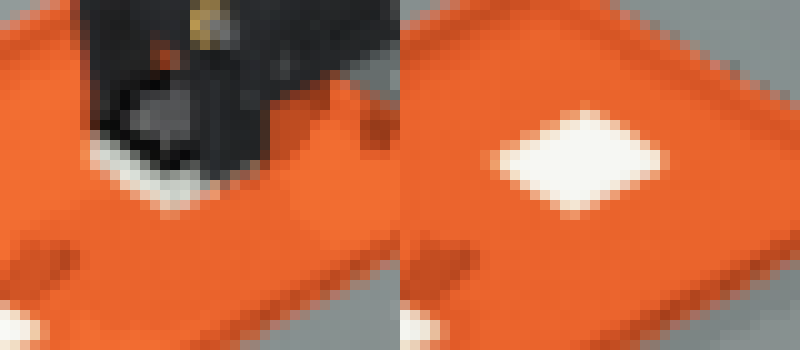

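>>> {"name": "play_rows", "arguments": {
  "targets": [
    {"jaw": 0.75, "dx": 0, "dy": 0, "dz": 0.001, "yaw": 0},
    {"jaw": 0.75, "dx": 0, "dy": 0, "dz": 0.001, "yaw": 0},
    {"jaw": 0.5, "dx": 0, "dy": 0, "dz": 0, "yaw": 0},
    {"jaw": 0.44, "dx": 0, "dy": 0, "dz": 0, "yaw": 0},
    {"jaw": 0.42, "dx": 0, "dy": 0, "dz": 0.0, "yaw": 0}
  ]
}}

```text
clock: 37.55
tool_pos: [0.6474, 0.1041, 0.0113]
eef_rot: [0.741, 0.672, 0.005, 0.008]
contact_force: [0.3, -1.0, 0.0]
opening: 0.579
```

>>> {"name": "play_rows", "arguments": {
  "targets": [
    {"jaw": 0.42, "dx": 0, "dy": 0, "dz": -0.01, "yaw": 0},
    {"jaw": 0.42, "dx": 0, "dy": 0, "dz": -0.02, "yaw": 0},
    {"jaw": 0.42, "dx": 0, "dy": 0, "dz": -0.03, "yaw": 0},
    {"jaw": 0.5, "dx": 0, "dy": 0, "dz": -0.03, "yaw": 0},
    {"jaw": 0.55, "dx": -0.015, "dy": -0.01, "dz": -0.02, "yaw": 0}
  ]
}}

```text
clock: 38.05
tool_pos: [0.6332, 0.0933, 0.1265]
eef_rot: [0.74, 0.673, 0.005, 0.006]
contact_force: [-0.0, 0.2, 0.7]
opening: 0.452
```

```bash
python3 plan.py 478 -91 115 86.9 0
python3 - <<'E'
from m import *
snap('side','side35')
im=cv2.imread('pics/side35.png')[175:210,180:220]; im2=cv2.imread('pics/side0.png')[175:210,180:220]; cv2.imwrite('pics/c35.png',np.hstack([cv2.resize(im,(400,350),interpolation=0),cv2.resize(im2,(400,350),interpolation=0)]))
E
```

```text
t38.05 tcp [633.2  93.3 126.5] phi 84.59 tilt [ 0.0148 -0.0025] open 39.7 F [-0.   0.2  0.7] q [ 0.15  0.93 -0.72  1.61  0.77  0.89 -0.96]
delta [-155.2 -184.3  -11.5] deg 2.31 N 6
{"dx":-0.0330,"dy":-0.0229,"dz":0.0016,"yaw":-0.007}
{"dx":-0.0329,"dy":-0.0231,"dz":0.0016,"yaw":-0.007}
{"dx":-0.0327,"dy":-0.0233,"dz":0.0016,"yaw":-0.007}
{"dx":-0.0325,"dy":-0.0235,"dz":0.0016,"yaw":-0.007}
{"dx":-0.0324,"dy":-0.0238,"dz":0.0016,"yaw":-0.007}
{"dx":-0.0322,"dy":-0.0240,"dz":0.0016,"yaw":-0.007}
```

View pics/c35.png

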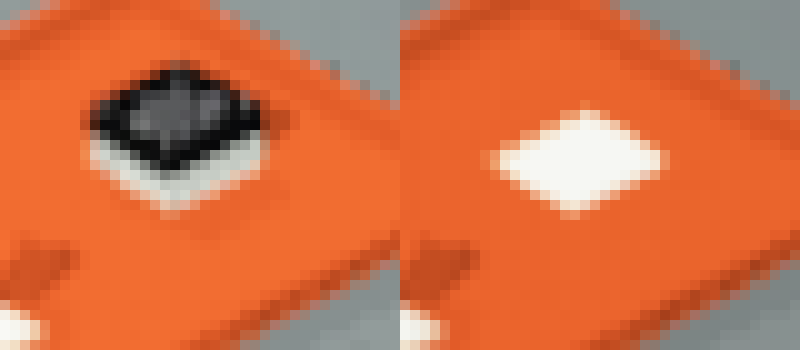

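>>> {"name": "play_rows", "arguments": {
  "targets": [
    {"jaw": 0.55, "dx": -0.029, "dy": -0.02, "dz": 0.001, "yaw": -0.007},
    {"jaw": 0.55, "dx": -0.032, "dy": -0.022, "dz": 0.001, "yaw": -0.007},
    {"jaw": 0.55, "dx": -0.033, "dy": -0.023, "dz": 0.001, "yaw": -0.007},
    {"jaw": 0.55, "dx": -0.033, "dy": -0.023, "dz": 0.001, "yaw": -0.007},
    {"jaw": 0.55, "dx": -0.02, "dy": -0.014, "dz": 0.001, "yaw": -0.007}
  ]
}}

```text
clock: 38.6
tool_pos: [0.5193, -0.0487, 0.1307]
eef_rot: [0.727, 0.687, 0.01, 0.011]
contact_force: [0.2, 0.2, 0.5]
opening: 0.451
```

```bash
python3 plan.py 477.5 -97 90 86.9 0
```

```text
t38.60 tcp [519.3 -48.7 130.7] phi 86.73 tilt [ 0.0303 -0.0027] open 39.6 F [0.2 0.2 0.5] q [ 0.42  0.8  -0.71  1.99  0.88  0.66 -0.92]
delta [-41.8 -48.3 -40.7] deg 0.17 N 2
{"dx":-0.0253,"dy":-0.0201,"dz":0.0198,"yaw":-0.001}
{"dx":-0.0253,"dy":-0.0201,"dz":0.0198,"yaw":-0.001}
```

>>> {"name": "play_rows", "arguments": {
  "targets": [
    {"jaw": 0.55, "dx": -0.02, "dy": -0.016, "dz": 0.01, "yaw": 0},
    {"jaw": 0.55, "dx": -0.016, "dy": -0.014, "dz": 0.014, "yaw": 0},
    {"jaw": 0.55, "dx": -0.008, "dy": -0.006, "dz": 0.014, "yaw": 0},
    {"jaw": 0.55, "dx": 0, "dy": 0, "dz": 0.01, "yaw": 0},
    {"jaw": 0.55, "dx": 0, "dy": 0, "dz": 0, "yaw": 0}
  ]
}}

```text
clock: 39.1
tool_pos: [0.4801, -0.0982, 0.0859]
eef_rot: [0.729, 0.684, 0.01, 0.016]
contact_force: [-0.3, -0.6, 0.4]
opening: 0.45
```

```bash
python3 plan.py 477.5 -97 50 86.9 0
python3 - <<'E'
from m import *
snap('side','side36');snap('top','top36')
im=cv2.imread('pics/side36.png')[130:200,240:320]; im2=cv2.imread('pics/top36.png')[75:160,155:355]; cv2.imwrite('pics/c36.png',cv2.resize(im,None,fx=8,fy=8));cv2.imwrite('pics/c36b.png',cv2.resize(im2,None,fx=4,fy=4))
E
```

```text
t39.10 tcp [480.1 -98.2  85.9] phi 86.33 tilt [ 0.0358 -0.0098] open 39.6 F [-0.3 -0.6  0.4] q [ 0.45  0.83 -0.58  2.11  1.08  0.49 -1.03]
delta [ -2.6   1.2 -35.9] deg 0.57 N 1
{"dx":0.0013,"dy":-0.0040,"dz":0.0357,"yaw":-0.010}
```

View pics/c36.png

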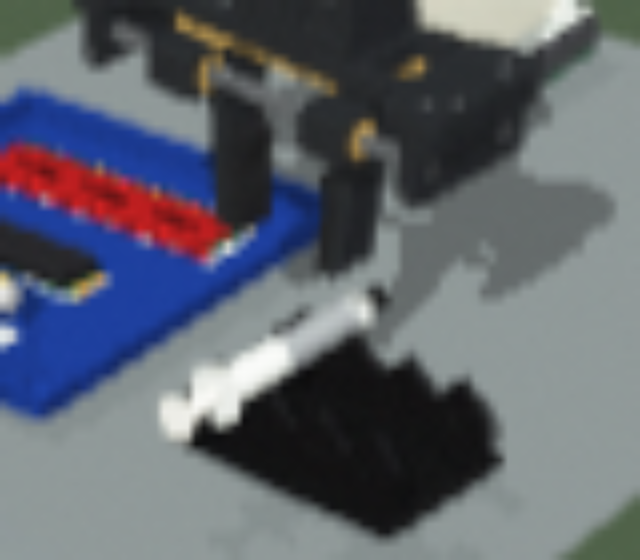

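View pics/c36b.png

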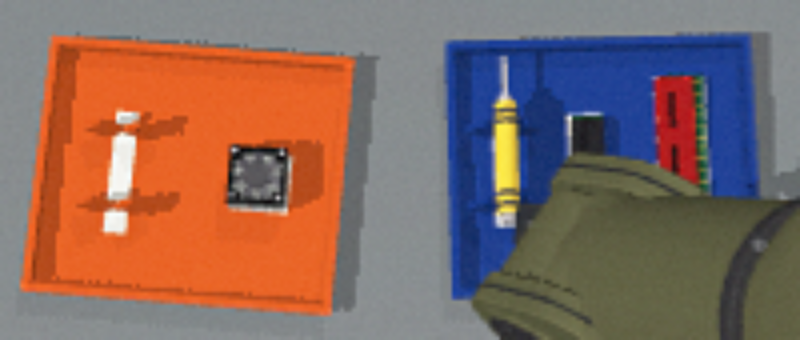

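>>> {"name": "play_rows", "arguments": {
  "targets": [
    {"jaw": 0.55, "dx": 0.001, "dy": -0.004, "dz": 0.012, "yaw": -0.01},
    {"jaw": 0.55, "dx": 0.001, "dy": -0.002, "dz": 0.012, "yaw": 0},
    {"jaw": 0.55, "dx": 0, "dy": 0, "dz": 0.008, "yaw": 0},
    {"jaw": 0.55, "dx": 0, "dy": 0, "dz": 0.003, "yaw": 0},
    {"jaw": 0.55, "dx": 0, "dy": 0, "dz": 0, "yaw": 0}
  ]
}}

```text
clock: 39.7
tool_pos: [0.4818, -0.0933, 0.0551]
eef_rot: [0.725, 0.689, 0.015, 0.02]
contact_force: [-0.7, 0.6, 0.3]
opening: 0.454
```

```bash
python3 plan.py 477.5 -97 22 86.9 0
python3 - <<'E'
from m import *
snap('side','side37')
im=cv2.imread('pics/side37.png')[130:200,240:320];cv2.imwrite('pics/c37.png',cv2.resize(im,None,fx=8,fy=8))
E
```

```text
t39.70 tcp [481.8 -93.3  55.1] phi 87.08 tilt [ 0.0488 -0.0084] open 39.9 F [-0.7  0.6  0.3] q [ 0.39  0.88 -0.49  2.13  1.23  0.4  -1.17]
delta [ -4.3  -3.7 -33.1] deg -0.18 N 1
{"dx":-0.0037,"dy":-0.0057,"dz":0.0328,"yaw":0.003}
```

View pics/c37.png

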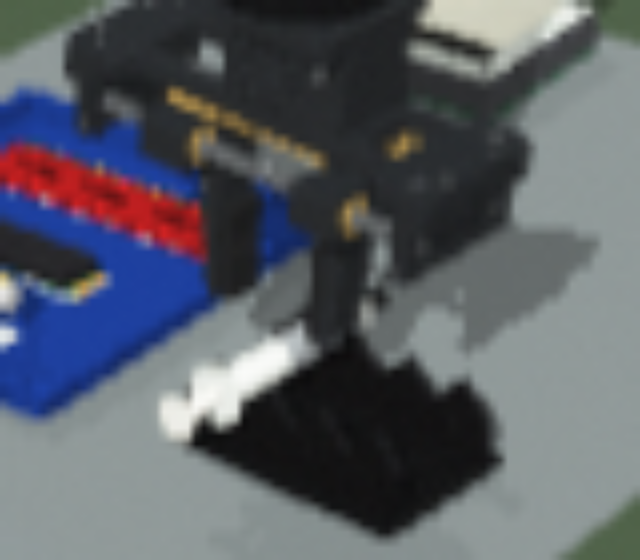

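>>> {"name": "play_rows", "arguments": {
  "targets": [
    {"jaw": 0.55, "dx": -0.003, "dy": -0.005, "dz": 0.008, "yaw": 0},
    {"jaw": 0.55, "dx": -0.001, "dy": -0.002, "dz": 0.01, "yaw": 0},
    {"jaw": 0.55, "dx": 0, "dy": 0, "dz": 0.008, "yaw": 0},
    {"jaw": 0.55, "dx": 0, "dy": 0, "dz": 0.003, "yaw": 0},
    {"jaw": 0.55, "dx": 0, "dy": 0, "dz": 0, "yaw": 0}
  ]
}}

```text
clock: 40.25
tool_pos: [0.4794, -0.0968, 0.0284]
eef_rot: [0.725, 0.688, 0.018, 0.022]
contact_force: [0.0, -0.2, -0.2]
opening: 0.451
```

```bash
python3 plan.py 478.3 -97 21 86.9 0
python3 - <<'E'
from m import *
snap('side','side38')
im=cv2.imread('pics/side38.png')[130:200,240:320];cv2.imwrite('pics/c38.png',cv2.resize(im,None,fx=8,fy=8))
E
```

```text
t40.25 tcp [479.4 -96.8  28.4] phi 87.05 tilt [ 0.0568 -0.0079] open 39.7 F [ 0.  -0.2 -0.2] q [ 0.36  0.92 -0.41  2.15  1.42  0.33 -1.35]
delta [-1.1 -0.2 -7.4] deg -0.15 N 1
{"dx":-0.0002,"dy":-0.0015,"dz":0.0073,"yaw":0.003}
```

View pics/c38.png

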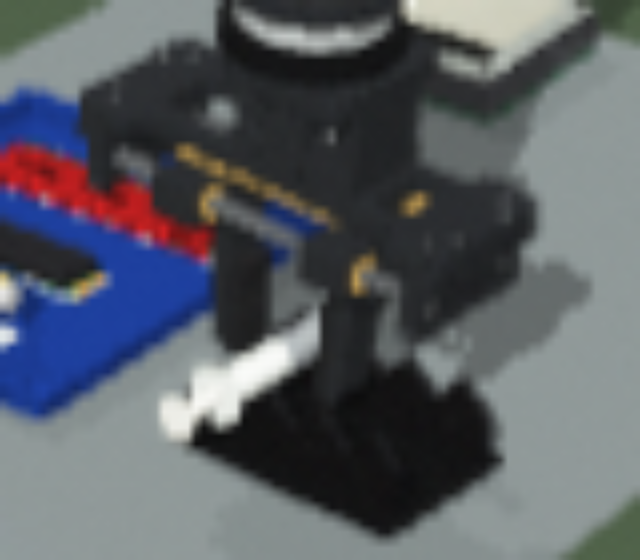

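>>> {"name": "play_rows", "arguments": {
  "targets": [
    {"jaw": 0.55, "dx": 0, "dy": -0.001, "dz": 0.004, "yaw": 0},
    {"jaw": 0.6, "dx": 0, "dy": 0, "dz": 0.003, "yaw": 0},
    {"jaw": 0.8, "dx": 0, "dy": 0, "dz": 0, "yaw": 0},
    {"jaw": 0.95, "dx": 0, "dy": 0, "dz": 0, "yaw": 0},
    {"jaw": 0.95, "dx": 0, "dy": 0, "dz": 0, "yaw": 0}
  ],
  "squeeze": 20
}}

```text
clock: 40.8
tool_pos: [0.4795, -0.0968, 0.023]
eef_rot: [0.725, 0.688, 0.019, 0.023]
contact_force: [-0.4, 0.3, 0.4]
opening: 0.174
```

```bash
python3 plan.py 478.3 -97 21 86.9 0
```

```text
t40.80 tcp [479.5 -96.8  23. ] phi 87.01 tilt [ 0.0591 -0.0078] open 15.3 F [-0.4  0.3  0.4] q [ 0.35  0.93 -0.4   2.15  1.47  0.32 -1.4 ]
delta [-1.2 -0.2 -2. ] deg -0.11 N 1
{"dx":-0.0003,"dy":-0.0013,"dz":0.0019,"yaw":0.002}
```

Gripped at 15.3 mm. Lift.

>>> {"name": "play_rows", "arguments": {
  "targets": [
    {"jaw": 0.95, "dx": 0, "dy": 0, "dz": -0.006, "yaw": 0},
    {"jaw": 0.95, "dx": 0, "dy": 0, "dz": -0.014, "yaw": 0},
    {"jaw": 0.95, "dx": 0, "dy": 0, "dz": -0.02, "yaw": 0},
    {"jaw": 0.95, "dx": 0, "dy": 0, "dz": -0.02, "yaw": 0},
    {"jaw": 0.95, "dx": 0, "dy": 0.005, "dz": -0.015, "yaw": 0}
  ]
}}

```text
clock: 41.3
tool_pos: [0.4778, -0.0961, 0.0992]
eef_rot: [0.724, 0.689, 0.017, 0.021]
contact_force: [0.2, 0.3, -0.5]
opening: 0.172
```

```bash
python3 plan.py 645 195 100 174.5 0
python3 - <<'E'
from m import *
snap('side','side39')
im=cv2.imread('pics/side39.png')[110:200,230:320];cv2.imwrite('pics/c39.png',cv2.resize(im,None,fx=6,fy=6))
E
```

```text
t41.30 tcp [477.8 -96.1  99.2] phi 87.12 tilt [ 0.053  -0.0078] open 15.1 F [ 0.2  0.3 -0.5] q [ 0.45  0.8  -0.56  2.13  1.06  0.46 -1.01]
delta [167.2 291.1   0.8] deg 87.38 N 11
{"dx":0.0272,"dy":0.0138,"dz":0.0005,"yaw":-0.139}
{"dx":0.0250,"dy":0.0175,"dz":0.0005,"yaw":-0.139}
{"dx":0.0224,"dy":0.0208,"dz":0.0005,"yaw":-0.139}
{"dx":0.0193,"dy":0.0237,"dz":0.0005,"yaw":-0.139}
{"dx":0.0158,"dy":0.0261,"dz":0.0005,"yaw":-0.139}
{"dx":0.0121,"dy":0.0280,"dz":0.0005,"yaw":-0.139}
{"dx":0.0081,"dy":0.0294,"dz":0.0005,"yaw":-0.139}
{"dx":0.0039,"dy":0.0303,"dz":0.0005,"yaw":-0.139}
{"dx":-0.0003,"dy":0.0305,"dz":0.0005,"yaw":-0.139}
{"dx":-0.0045,"dy":0.0302,"dz":0.0005,"yaw":-0.139}
{"dx":-0.0086,"dy":0.0293,"dz":0.0005,"yaw":-0.139}
```

View pics/c39.png

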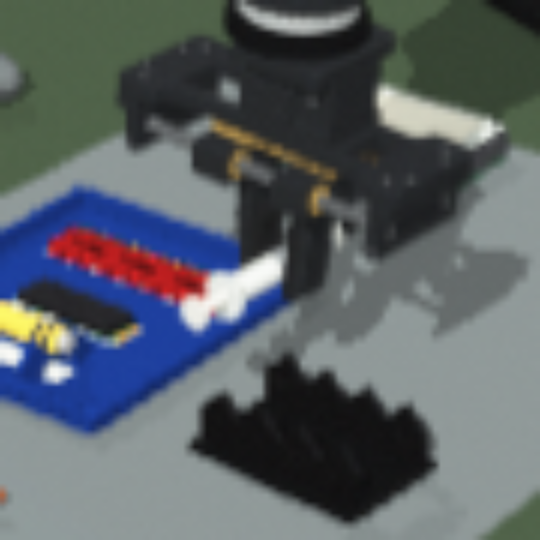

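>>> {"name": "play_rows", "arguments": {
  "targets": [
    {"jaw": 0.95, "dx": 0.024, "dy": 0.012, "dz": 0, "yaw": -0.13},
    {"jaw": 0.95, "dx": 0.025, "dy": 0.017, "dz": 0, "yaw": -0.135},
    {"jaw": 0.95, "dx": 0.022, "dy": 0.021, "dz": 0, "yaw": -0.135},
    {"jaw": 0.95, "dx": 0.019, "dy": 0.023, "dz": 0, "yaw": -0.135},
    {"jaw": 0.95, "dx": 0.016, "dy": 0.026, "dz": 0, "yaw": -0.135}
  ]
}}

```text
clock: 41.85
tool_pos: [0.5543, 0.0282, 0.103]
eef_rot: [0.452, 0.892, 0.005, 0.029]
contact_force: [0.7, 0.0, -1.0]
opening: 0.174
```

```bash
python3 plan.py 650 198 100 174.5 0
```

```text
t41.85 tcp [554.3  28.2 103. ] phi 126.24 tilt [ 0.0561 -0.0163] open 15.3 F [ 0.7  0.  -1. ] q [ 0.29  0.9  -0.77  1.93  1.03  0.72 -0.48]
delta [ 95.7 169.8  -3. ] deg 48.26 N 6
{"dx":0.0134,"dy":0.0296,"dz":0.0009,"yaw":-0.140}
{"dx":0.0091,"dy":0.0312,"dz":0.0009,"yaw":-0.140}
{"dx":0.0047,"dy":0.0321,"dz":0.0009,"yaw":-0.140}
{"dx":0.0001,"dy":0.0325,"dz":0.0009,"yaw":-0.140}
{"dx":-0.0044,"dy":0.0322,"dz":0.0009,"yaw":-0.140}
{"dx":-0.0089,"dy":0.0312,"dz":0.0009,"yaw":-0.140}
```

>>> {"name": "play_rows", "arguments": {
  "targets": [
    {"jaw": 0.95, "dx": 0.012, "dy": 0.027, "dz": 0, "yaw": -0.135},
    {"jaw": 0.95, "dx": 0.008, "dy": 0.028, "dz": 0, "yaw": -0.135},
    {"jaw": 0.95, "dx": 0.004, "dy": 0.029, "dz": 0, "yaw": -0.135},
    {"jaw": 0.95, "dx": 0, "dy": 0.03, "dz": 0, "yaw": -0.135},
    {"jaw": 0.95, "dx": -0.004, "dy": 0.028, "dz": 0, "yaw": -0.135}
  ]
}}

```text
clock: 42.35
tool_pos: [0.6289, 0.1591, 0.1014]
eef_rot: [0.117, 0.993, -0.007, 0.029]
contact_force: [-0.1, 1.0, -0.4]
opening: 0.174
```

>>> {"name": "play_rows", "arguments": {
  "targets": [
    {"jaw": 0.95, "dx": -0.005, "dy": 0.012, "dz": 0.005, "yaw": -0.08},
    {"jaw": 0.95, "dx": -0.003, "dy": 0.004, "dz": 0.01, "yaw": -0.02},
    {"jaw": 0.95, "dx": 0, "dy": 0, "dz": 0.01, "yaw": 0},
    {"jaw": 0.95, "dx": 0, "dy": 0, "dz": 0.005, "yaw": 0},
    {"jaw": 0.95, "dx": 0, "dy": 0, "dz": 0, "yaw": 0}
  ]
}}

```text
clock: 42.85
tool_pos: [0.6416, 0.1752, 0.0663]
eef_rot: [0.065, 0.997, -0.008, 0.028]
contact_force: [-0.3, -0.5, -1.6]
opening: 0.173
```

```bash
python3 plan.py 654 202 45 174.5 0
python3 - <<'E'
from m import *
snap('side','side40');snap('top','top40')
im=cv2.imread('pics/side40.png')[140:230,120:220]; im2=cv2.imread('pics/top40.png')[75:165,150:250]; cv2.imwrite('pics/c40.png',np.hstack([cv2.resize(im,(400,360)),cv2.resize(im2,(400,360),interpolation=0)]))
E
```

```text
t42.85 tcp [641.6 175.2  66.3] phi 172.53 tilt [ 0.0544 -0.0201] open 15.2 F [-0.3 -0.5 -1.6] q [ 0.09  1.1  -0.91  1.58  1.08  0.99  0.25]
delta [ 12.4  26.8 -21.3] deg 1.97 N 1
{"dx":-0.0076,"dy":0.0284,"dz":0.0214,"yaw":-0.034}
```

View pics/c40.png

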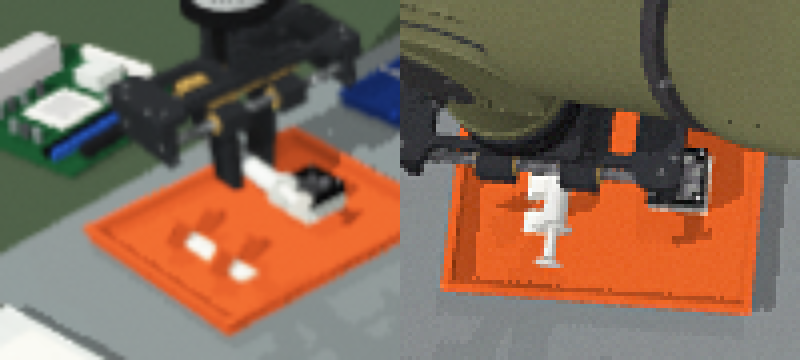

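Run:
```python
from m import *
s=load('top40'); print(plane(s,[(187,140.8)],.076).round(4))
cv2.imwrite('pics/c41.png',cv2.resize(cv2.imread('pics/top40.png')[112:146,170:205],None,fx=16,fy=16,interpolation=0))
```

```text
[[0.5684 0.1824 0.076 ]]
```

View pics/c41.png

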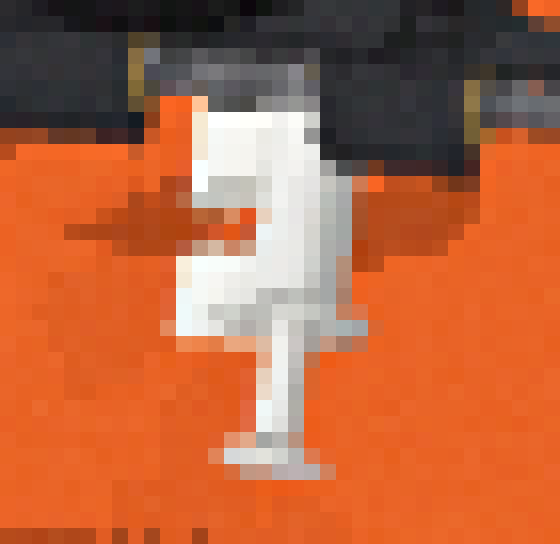

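Run:
```python
from m import *
s=load('top36'); f=s['frame']; hsv=cv2.cvtColor(f,cv2.COLOR_RGB2HSV); H,S,V=[hsv[...,i].astype(int) for i in range(3)]
m=comp(V<75,(205,100,236,135)); 
m=cv2.morphologyEx(m.astype(np.uint8),cv2.MORPH_CLOSE,np.ones((11,11),np.uint8)); print(rect(s,m>0,.025))
cv2.imwrite('pics/c42.png',cv2.resize(cv2.imread('pics/top36.png')[100:140,200:245],None,fx=12,fy=12,interpolation=0))
s0=load('top0')
w=comp(((V>150)&(S<60)),(274,95,292,138))
hsv=cv2.cvtColor(s0['frame'],cv2.COLOR_RGB2HSV); wh=(hsv[...,2]>170)&(hsv[...,1]<60)
for n,b in(('or',(176,98,194,138)),('bl',(273,98,290,136))):
    m=np.zeros_like(wh); m[b[1]:b[3],b[0]:b[2]]=wh[b[1]:b[3],b[0]:b[2]]; print(n,rect(s0,m,.003))
yel=(H>18)&(H<36)&(S>110)&(V>90); print('drv',rect(s,comp(yel,(272,95,292,140)),.030))
```

```text
{'n': 203, 'cent': array([645. , 102.4]), 'pca': np.float64(140.8), 'rc': array([645. , 102.7]), 'wh': array([40.4, 41.2]), 'ang': 84.1}
or {'n': 133, 'cent': array([655.7, 202.5]), 'pca': np.float64(174.6), 'rc': array([656.8, 202.1]), 'wh': array([15.3, 87.1]), 'ang': 84.7}
bl {'n': 112, 'cent': array([650.4, -72.2]), 'pca': np.float64(-179.2), 'rc': array([652.6, -71.9]), 'wh': array([80.1, 14.7]), 'ang': 1.8}
drv {'n': 121, 'cent': array([650.8, -71.8]), 'pca': np.float64(-179.8), 'rc': array([651.1, -72.6]), 'wh': array([13.9, 69.5]), 'ang': 88.9}
```

View pics/c42.png

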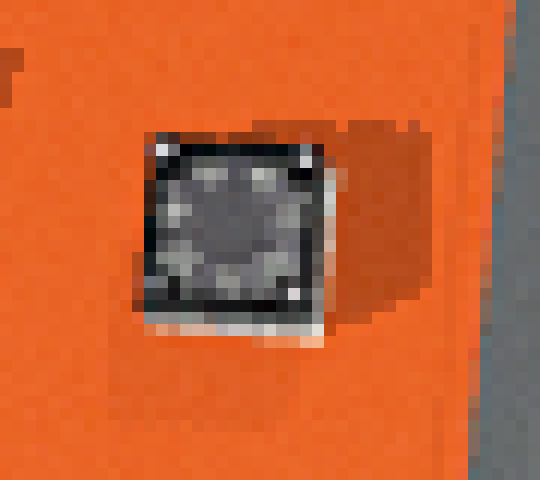

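Run:
```python
from m import *
a=cv2.resize(cv2.imread('pics/top36.png')[104:134,206:240],None,fx=11,fy=11,interpolation=0)
b=cv2.resize(cv2.imread('pics/top0.png')[104:134,206:240],None,fx=11,fy=11,interpolation=0)
cv2.imwrite('pics/c43.png',np.hstack([a,b]))
s=load('top36'); print(plane(s,[(219,110.6),(219,125.5)],.025).round(4)[:,0])
# profile down columns: blue channel (orange low, white high)
for t in('top36','top0'):
    f=load(t)['frame'].astype(int)
    print(t,'near',f[122:132,216:222,2].mean(1).round(0),'left',f[113:122,208:216,2].mean(0).round(0),'right',f[113:122,224:234,2].mean(0).round(0))
```

```text
[0.6681 0.6247]
top36 near [110. 118.  84.  21. 102. 172.  32.  34.  35.  36.] left [ 40.  38.  39.  35.  21.  72. 103.  99.] right [ 98.  68.  59. 143.  31.  27.  29.  27.  29.  28.]
top0 near [231. 231. 231. 233. 234. 219.  24.  33.  36.  34.] left [ 36.  36.  33.  31.  71. 203. 233. 228.] right [216. 217. 212. 184.  34.  33.  34.  35.  36.  35.]
```

View pics/c43.png

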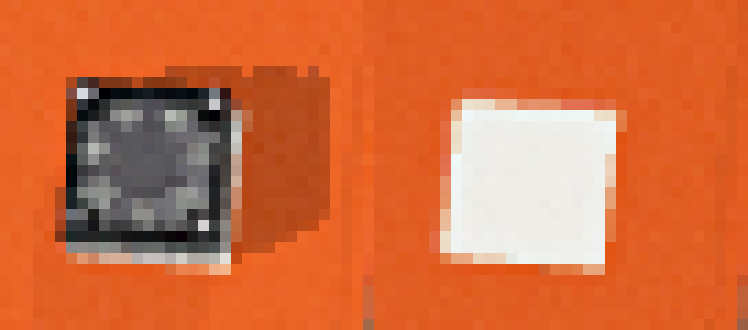

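```bash
python3 plan.py 655.5 202 45 174.5 0 3
```

```text
t42.95 tcp [642.  175.5  67.3] phi 172.54 tilt [ 0.0555 -0.0194] open 15.4 F [-0.4  0.8 -0.7] q [ 0.09  1.1  -0.91  1.58  1.08  0.99  0.25]
delta [ 13.5  26.5 -22.3] deg 1.96 N 3
{"dx":-0.0029,"dy":0.0094,"dz":0.0075,"yaw":-0.011}
{"dx":-0.0030,"dy":0.0094,"dz":0.0075,"yaw":-0.011}
{"dx":-0.0031,"dy":0.0094,"dz":0.0075,"yaw":-0.011}
```

>>> {"name": "play_rows", "arguments": {
  "targets": [
    {"jaw": 0.95, "dx": -0.003, "dy": 0.008, "dz": 0.006, "yaw": -0.011},
    {"jaw": 0.95, "dx": -0.003, "dy": 0.009, "dz": 0.006, "yaw": -0.011},
    {"jaw": 0.95, "dx": -0.003, "dy": 0.008, "dz": 0.005, "yaw": -0.011},
    {"jaw": 0.95, "dx": 0, "dy": 0, "dz": 0, "yaw": 0},
    {"jaw": 0.95, "dx": 0, "dy": 0, "dz": 0, "yaw": 0}
  ]
}}

```text
clock: 43.45
tool_pos: [0.6568, 0.201, 0.0503]
eef_rot: [0.048, 0.998, -0.008, 0.029]
contact_force: [0.1, 0.2, 0.1]
opening: 0.176
```

```bash
python3 plan.py 655.5 202 25 174.5 0
```

```text
t43.45 tcp [656.8 201.   50.3] phi 174.51 tilt [ 0.0576 -0.0185] open 15.5 F [0.1 0.2 0.1] q [ 0.05  1.15 -0.91  1.51  1.09  1.    0.28]
delta [ -1.3   1.  -25.3] deg -0.01 N 1
{"dx":0.0029,"dy":0.0012,"dz":0.0252,"yaw":0.000}
```

>>> {"name": "play_rows", "arguments": {
  "targets": [
    {"jaw": 0.95, "dx": 0.001, "dy": 0.001, "dz": 0.008, "yaw": 0},
    {"jaw": 0.95, "dx": 0.001, "dy": 0, "dz": 0.008, "yaw": 0},
    {"jaw": 0.95, "dx": 0.001, "dy": 0, "dz": 0.007, "yaw": 0},
    {"jaw": 0.95, "dx": 0, "dy": 0, "dz": 0.003, "yaw": 0},
    {"jaw": 0.95, "dx": 0, "dy": 0, "dz": 0, "yaw": 0}
  ]
}}

```text
clock: 43.95
tool_pos: [0.6548, 0.201, 0.0214]
eef_rot: [0.048, 0.998, -0.008, 0.029]
contact_force: [-0.5, -0.2, -0.1]
opening: 0.173
```

```bash
python3 plan.py 655.5 202 15 174.5 0
python3 - <<'E'
from m import *
snap('side','side44');snap('top','top44')
im=cv2.imread('pics/side44.png')[165:215,140:200]; im2=cv2.imread('pics/top44.png')[95:145,160:220]; cv2.imwrite('pics/c44.png',np.hstack([cv2.resize(im,(400,333),interpolation=0),cv2.resize(im2,(400,333),interpolation=0)]))
E
```

```text
t43.95 tcp [654.8 201.   21.4] phi 174.51 tilt [ 0.0567 -0.0197] open 15.3 F [-0.5 -0.2 -0.1] q [ 0.04  1.18 -0.89  1.52  1.13  0.97  0.25]
delta [ 0.7  1.  -6.4] deg -0.01 N 1
{"dx":-0.0002,"dy":0.0012,"dz":0.0064,"yaw":0.000}
```

View pics/c44.png

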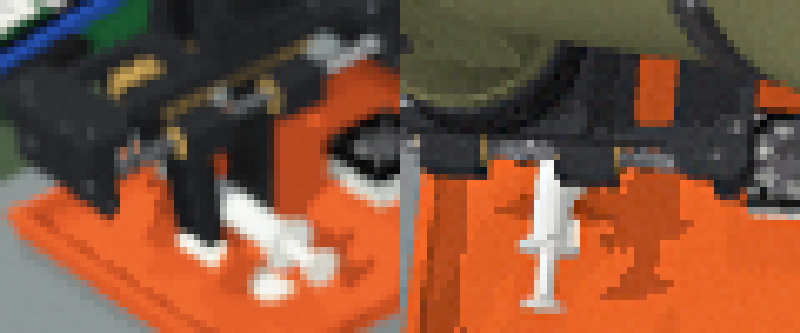

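Run:
```python
from m import *
s=load('top44'); cv2.imwrite('pics/c45.png',cv2.resize(cv2.imread('pics/top44.png')[114:144,170:200],None,fx=18,fy=18,interpolation=0))
for z in(.025,.031): print(plane(s,[(181,140.5),(182.5,131)],z).round(4)[:,:2])
```

```text
[[0.5832 0.2079]
 [0.6105 0.2042]]
[[0.5816 0.2068]
 [0.6087 0.2031]]
```

View pics/c45.png

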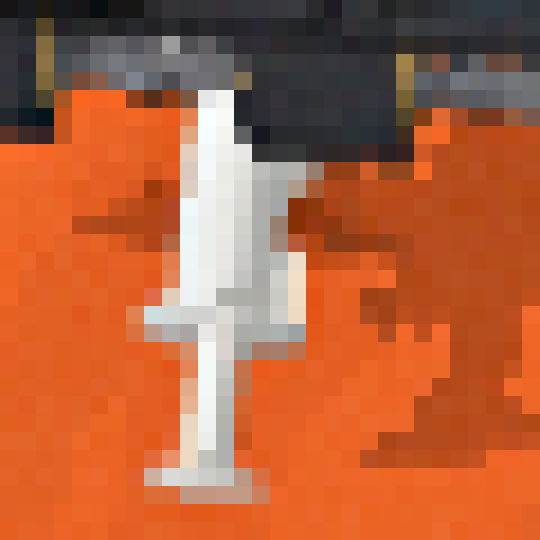

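>>> {"name": "play_rows", "arguments": {
  "targets": [
    {"jaw": 0.95, "dx": -0.002, "dy": 0.002, "dz": 0, "yaw": 0},
    {"jaw": 0.95, "dx": -0.001, "dy": 0.001, "dz": 0.001, "yaw": 0},
    {"jaw": 0.95, "dx": 0, "dy": 0, "dz": 0.001, "yaw": 0},
    {"jaw": 0.95, "dx": 0, "dy": 0, "dz": 0, "yaw": 0},
    {"jaw": 0.95, "dx": 0, "dy": 0, "dz": 0, "yaw": 0}
  ]
}}

```text
clock: 44.55
tool_pos: [0.6596, 0.2046, 0.0213]
eef_rot: [0.048, 0.998, -0.008, 0.03]
contact_force: [0.1, 0.2, -0.6]
opening: 0.175
```

```bash
python3 plan.py 657 203.5 13 174.5 0
python3 - <<'E'
from m import *
s=snap('top','top46'); cv2.imwrite('pics/c46.png',cv2.resize(cv2.imread('pics/top46.png')[114:144,170:200],None,fx=18,fy=18,interpolation=0))
snap('side','side46')
E
```

```text
t44.55 tcp [659.6 204.6  21.3] phi 174.47 tilt [ 0.0593 -0.0181] open 15.4 F [ 0.1  0.2 -0.6] q [ 0.03  1.19 -0.89  1.5   1.12  0.97  0.26]
delta [-2.6 -1.1 -8.3] deg 0.03 N 1
{"dx":0.0030,"dy":-0.0013,"dz":0.0082,"yaw":-0.000}
```

View pics/c46.png

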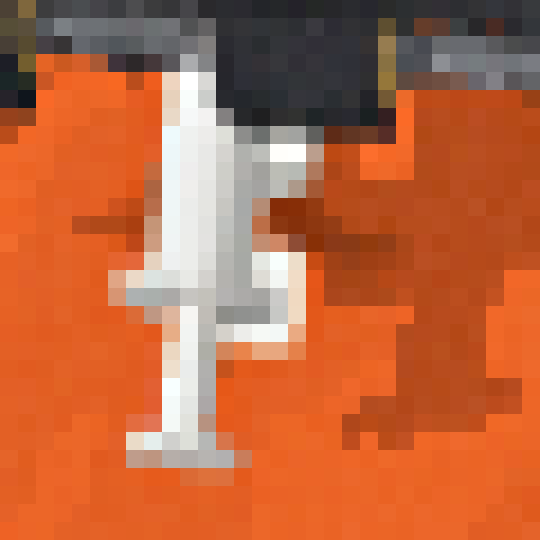

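>>> {"name": "play_rows", "arguments": {
  "targets": [
    {"jaw": 0.95, "dx": 0.001, "dy": 0, "dz": 0.003, "yaw": 0},
    {"jaw": 0.95, "dx": 0.001, "dy": 0, "dz": 0.003, "yaw": 0},
    {"jaw": 0.95, "dx": 0, "dy": 0, "dz": 0.002, "yaw": 0},
    {"jaw": 0.95, "dx": 0, "dy": 0, "dz": 0.001, "yaw": 0},
    {"jaw": 0.95, "dx": 0, "dy": 0, "dz": 0, "yaw": 0}
  ]
}}

```text
clock: 45.15
tool_pos: [0.6583, 0.2042, 0.0133]
eef_rot: [0.049, 0.998, -0.008, 0.031]
contact_force: [-1.4, -0.4, 1.4]
opening: 0.169
```

```bash
python3 plan.py 658.5 204 12 174.5 0
```

```text
t45.15 tcp [658.3 204.2  13.3] phi 174.45 tilt [ 0.0603 -0.0192] open 14.9 F [-1.4 -0.4  1.4] q [ 0.03  1.19 -0.88  1.51  1.14  0.96  0.25]
delta [ 0.2 -0.2 -1.3] deg 0.05 N 1
{"dx":-0.0001,"dy":-0.0002,"dz":0.0014,"yaw":-0.001}
```

Contact begins, as expected, on the near rib. Press lightly to level it.

>>> {"name": "play_rows", "arguments": {
  "targets": [
    {"jaw": 0.95, "dx": 0, "dy": 0, "dz": 0.002, "yaw": 0},
    {"jaw": 0.95, "dx": 0, "dy": 0, "dz": 0.002, "yaw": 0},
    {"jaw": 0.95, "dx": 0, "dy": 0, "dz": 0.002, "yaw": 0},
    {"jaw": 0.95, "dx": 0, "dy": 0, "dz": 0.001, "yaw": 0},
    {"jaw": 0.95, "dx": 0, "dy": 0, "dz": 0, "yaw": 0}
  ]
}}

```text
clock: 45.65
tool_pos: [0.6584, 0.204, 0.0128]
eef_rot: [0.049, 0.998, -0.009, 0.031]
contact_force: [-0.2, -0.9, 0.9]
opening: 0.173
```

```bash
python3 plan.py 658.5 204 12 174.5 0
python3 - <<'E'
from m import *
s=snap('side','side47'); cv2.imwrite('pics/c47.png',cv2.resize(cv2.imread('pics/side47.png')[165:215,140:200],None,fx=10,fy=10,interpolation=0))
E
```

```text
t45.65 tcp [658.4 204.   12.8] phi 174.43 tilt [ 0.0617 -0.0216] open 15.2 F [-0.2 -0.9  0.9] q [ 0.03  1.19 -0.88  1.51  1.14  0.96  0.25]
delta [ 0.1  0.  -0.8] deg 0.07 N 1
{"dx":-0.0001,"dy":0.0001,"dz":0.0008,"yaw":-0.001}
```

View pics/c47.png

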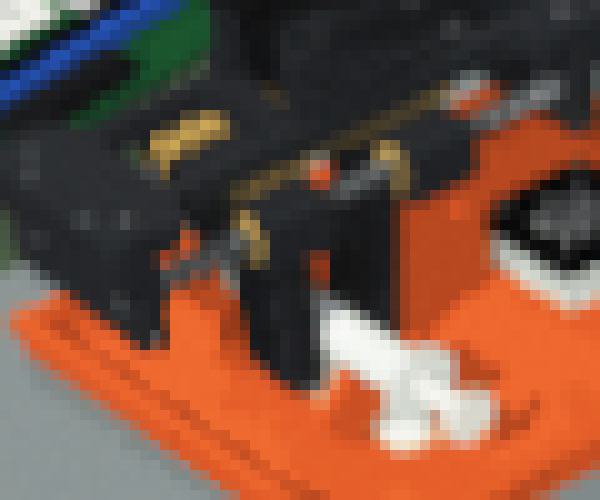

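>>> {"name": "play_rows", "arguments": {
  "targets": [
    {"jaw": 0.8, "dx": 0, "dy": 0, "dz": 0, "yaw": 0},
    {"jaw": 0.77, "dx": 0, "dy": 0, "dz": 0, "yaw": 0},
    {"jaw": 0.74, "dx": 0, "dy": 0, "dz": 0, "yaw": 0},
    {"jaw": 0.7, "dx": 0, "dy": 0, "dz": 0, "yaw": 0},
    {"jaw": 0.66, "dx": 0, "dy": 0, "dz": 0, "yaw": 0}
  ]
}}

```text
clock: 46.2
tool_pos: [0.6582, 0.204, 0.0109]
eef_rot: [0.049, 0.998, -0.009, 0.031]
contact_force: [0.2, 0.2, 0.4]
opening: 0.34
```

```bash
python3 plan.py
python3 - <<'E'
from m import *
s=snap('side','side48'); cv2.imwrite('pics/c48.png',cv2.resize(cv2.imread('pics/side48.png')[165:215,140:200],None,fx=10,fy=10,interpolation=0))
E
```

```text
t46.20 tcp [658.2 204.   10.9] phi 174.43 tilt [ 0.0607 -0.0211] open 29.9 F [0.2 0.2 0.4] q [ 0.03  1.2  -0.88  1.51  1.14  0.96  0.25]
```

View pics/c48.png

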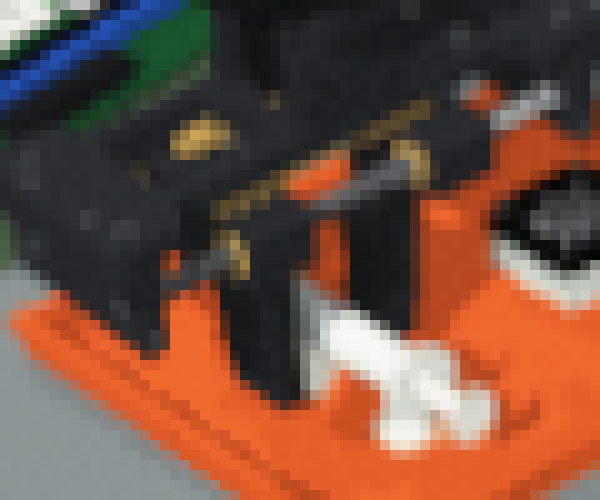

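Released and seated. Retreat straight up, then clear the view.

>>> {"name": "play_rows", "arguments": {
  "targets": [
    {"jaw": 0.66, "dx": 0, "dy": 0, "dz": -0.008, "yaw": 0},
    {"jaw": 0.66, "dx": 0, "dy": 0, "dz": -0.015, "yaw": 0},
    {"jaw": 0.66, "dx": 0, "dy": 0, "dz": -0.03, "yaw": 0},
    {"jaw": 0.66, "dx": 0, "dy": 0, "dz": -0.03, "yaw": 0},
    {"jaw": 0.66, "dx": 0, "dy": 0, "dz": -0.03, "yaw": 0}
  ]
}}

```text
clock: 46.75
tool_pos: [0.6489, 0.2054, 0.1263]
eef_rot: [0.048, 0.998, -0.011, 0.028]
contact_force: [0.6, -0.3, 0.2]
opening: 0.337
```

```bash
python3 plan.py 450 0 250 150 0
```

```text
t46.75 tcp [648.9 205.4 126.3] phi 174.50 tilt [ 0.0545 -0.0241] open 29.6 F [ 0.6 -0.3  0.2] q [ 0.06  1.05 -0.96  1.5   0.99  1.09  0.33]
delta [-198.9 -205.4  123.7] deg -24.5 N 8
{"dx":0.0214,"dy":-0.0282,"dz":-0.0162,"yaw":0.053}
{"dx":0.0198,"dy":-0.0294,"dz":-0.0162,"yaw":0.053}
{"dx":0.0182,"dy":-0.0304,"dz":-0.0162,"yaw":0.053}
{"dx":0.0166,"dy":-0.0313,"dz":-0.0162,"yaw":0.053}
{"dx":0.0149,"dy":-0.0321,"dz":-0.0162,"yaw":0.053}
{"dx":0.0132,"dy":-0.0329,"dz":-0.0162,"yaw":0.053}
{"dx":0.0114,"dy":-0.0335,"dz":-0.0162,"yaw":0.053}
{"dx":0.0096,"dy":-0.0341,"dz":-0.0162,"yaw":0.053}
```

>>> {"name": "play_rows", "arguments": {
  "targets": [
    {"jaw": 0.66, "dx": 0.02, "dy": -0.026, "dz": -0.01, "yaw": 0.05},
    {"jaw": 0.66, "dx": 0.021, "dy": -0.029, "dz": -0.01, "yaw": 0.05},
    {"jaw": 0.66, "dx": 0.021, "dy": -0.029, "dz": -0.01, "yaw": 0.05},
    {"jaw": 0.66, "dx": 0.02, "dy": -0.03, "dz": -0.01, "yaw": 0.05},
    {"jaw": 0.66, "dx": 0.018, "dy": -0.03, "dz": -0.01, "yaw": 0.05}
  ]
}}

```text
clock: 47.25
tool_pos: [0.519, 0.0901, 0.1837]
eef_rot: [0.175, 0.984, 0.0, 0.036]
contact_force: [1.2, -1.0, 0.5]
opening: 0.337
```

>>> {"name": "play_rows", "arguments": {
  "targets": [
    {"jaw": 0.66, "dx": 0.018, "dy": -0.028, "dz": 0, "yaw": 0.05},
    {"jaw": 0.66, "dx": 0.018, "dy": -0.028, "dz": 0, "yaw": 0.05},
    {"jaw": 0.66, "dx": 0.015, "dy": -0.02, "dz": 0, "yaw": 0.05},
    {"jaw": 0.66, "dx": 0.005, "dy": -0.01, "dz": 0, "yaw": 0},
    {"jaw": 0.66, "dx": 0, "dy": 0, "dz": 0, "yaw": 0}
  ]
}}

```text
clock: 47.75
tool_pos: [0.4272, 0.0282, 0.1849]
eef_rot: [0.252, 0.967, 0.001, 0.041]
contact_force: [0.8, 1.3, 0.3]
opening: 0.34
```

```bash
python3 plan.py
python3 - <<'E'
from m import *
s=snap('top','top50'); t=snap('side','side50'); cv2.imwrite('pics/c50.png',cv2.resize(cv2.imread('pics/top50.png')[75:160,155:355],None,fx=4,fy=4)); cv2.imwrite('pics/c51.png',cv2.resize(cv2.imread('pics/side50.png')[100:260,80:360],None,fx=2.8,fy=2.8))
E
```

```text
t47.75 tcp [427.2  28.2 184.9] phi 150.71 tilt [ 0.0794 -0.0196] open 29.9 F [0.8 1.3 0.3] q [ 0.4   0.67 -0.96  2.24  1.04  0.69 -0.26]
```

View pics/c50.png

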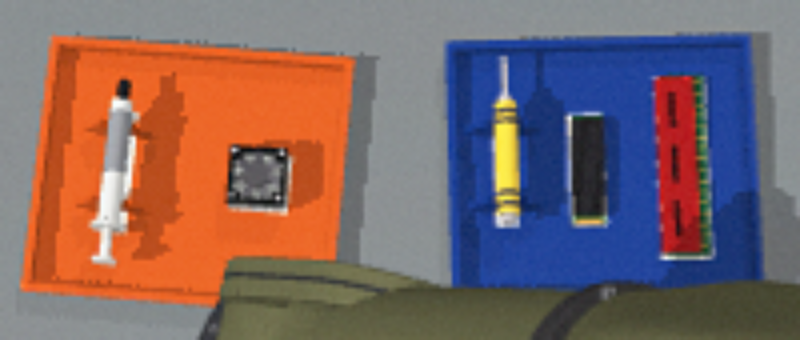

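View pics/c51.png

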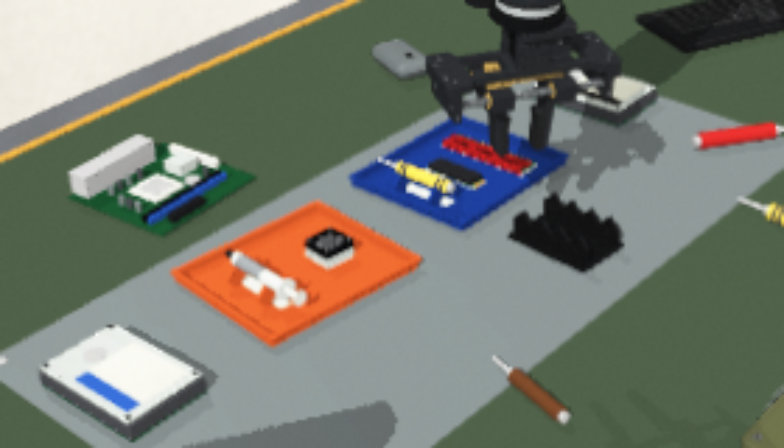

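Run:
```python
from m import *
s=load('top50'); f=s['frame']; im=cv2.imread('pics/top50.png')
hsv=cv2.cvtColor(f,cv2.COLOR_RGB2HSV); H,S,V=[hsv[...,i].astype(int) for i in range(3)]
g=(((H>35)&(H<85)&(S>60))|(((H<8)|(H>172))&(S>120)&(V>60)))
print('mem',rect(s,comp(g,(312,88,340,142)),.009))
m=comp((V<70)|((H>12)&(H<35)&(S>100))|((H>35)&(H<85)&(S>60)),(295,100,310,134)); print('m2',rect(s,m,.012))
yel=(H>18)&(H<36)&(S>110)&(V>90); print('drv',rect(s,comp(yel,(272,93,292,134)),.030))
a=cv2.resize(im[85:145,176:192],None,fx=9,fy=9,interpolation=0); b=cv2.resize(im[85:145,272:290],None,fx=9,fy=9,interpolation=0); c=cv2.resize(im[85:145,294:338],None,fx=9,fy=9,interpolation=0)
cv2.imwrite('pics/c52.png',np.hstack([a,b,c]))
```

```text
mem {'n': 491, 'cent': array([ 654.1, -197. ]), 'pca': np.float64(-179.0), 'rc': array([ 653.6, -197.3]), 'wh': array([130. ,  33.9]), 'ang': 0.5}
m2 {'n': 209, 'cent': array([ 651.2, -130.1]), 'pca': np.float64(179.7), 'rc': array([ 650.3, -129.8]), 'wh': array([19.8, 76.4]), 'ang': 88.6}
drv {'n': 126, 'cent': array([650.2, -72.1]), 'pca': np.float64(-179.2), 'rc': array([649.7, -72.6]), 'wh': array([13.9, 72.3]), 'ang': 88.9}
```

View pics/c52.png

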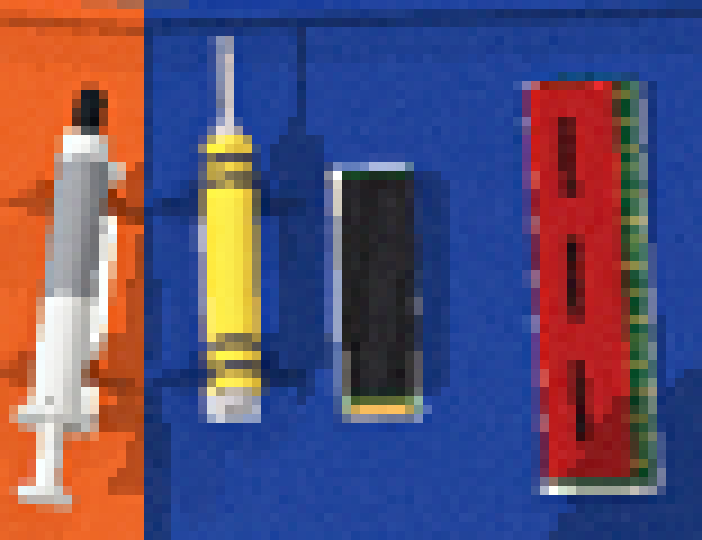

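Run:
```python
from m import *
s=load('top50')
p=plane(s,[(185.5,94.3),(180.5,140.3),(280.5,88.6),(281,130.9)],.026)[:,:2]*1000; print(p.round(1))
d=p[0]-p[1]; L=np.linalg.norm(d); print('syr L',L.round(1),'origin',((p[0]+p[1])/2 - d/L*6).round(1),'ang',np.degrees(np.arctan2(d[1],d[0])).round(1),'target 656.5 202.1 / -5.5')
d=p[2]-p[3]; L=np.linalg.norm(d); print('drv L',L.round(1),'origin',((p[2]+p[3])/2 - d/L*14.5).round(1),'target 652.5 -72.4')
print(plane(s,[(301.5,103.6),(301.5,130.5)],.004)[:,0].round(4))
```

```text
[[717.3 197.2]
 [583.5 209.2]
 [729.7 -71.5]
 [606.3 -70.5]]
syr L 134.2 origin [644.4 203.7] ang -5.1 target 656.5 202.1 / -5.5
drv L 123.4 origin [653.5 -70.9] target 652.5 -72.4
[0.6924 0.6131]
```

```bash
python3 -c "
from plant import r
print(r.finish_job()); print(r.get_state()['clock'])"
```

```text
the job is handed in; nothing more can be done
None
the job is handed in; nothing more can be done
```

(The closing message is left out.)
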